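# Put the toppled ink bottles back in the pen-show cabinet and close its lapped doors

### The job

The ink bottles have been knocked over on the pen dealer's table. Stand every one of them upright on the floor of the open display cabinet; once they are all in, swing the rebated door leaf fully shut, and only then the flanged leaf fully shut so that its strip laps over the edge of the other. Do not disturb the pen tray, the gift box or the loupe.

Things in the scene. Friction and masses are not known exactly. Their poses are not given: they have to be found in the camera images.
- cabinet: Fixed display cabinet of clear panes in an aluminium frame, 384 wide (y) x 130 deep (x) x 244 mm high, open front on its -x face, roughly towards the robot. Origin: centre of its underside; x into the cabinet, y to the left seen from the robot, z up. Inside: 372 wide, 124 mm deep from the front plane (x -65) to the back pane. Two door leaves hang on the front.
- cabinet_floor (a point): Centre of the black cabinet floor (20 mm above the table), axes as the cabinet. The front plane is 65 mm towards -x, the side panes 186 mm to either side; 218 mm clear above it, but along the back (x from +16 to +62 mm) runs a narrow clear shelf with pens, its underside 132 mm above the floor.
- ink0_mid (a point): Ink bottle (None if absent): square dark glass, 0.13 kg; body 44 x 44 mm, 48 mm high; round black cap 32 mm across from 52 to 70 mm above the foot. Point on its axis half-way up (35 mm above the foot); z from foot to cap, x and y square to its flat sides. Starts lying on a flat side (axis 22 mm above the table), cap more or less towards the robot (mostly within 45 degrees).
- rebated_leaf (a joint): Door leaf hinged at the cabinet's left front corner seen from the robot: glazed frame 220 high, 14 thick, bottom 14 mm above the table. The outermost 12.5 mm of its meeting edge is stepped back to 6 mm thick. Angle in rad, 0 = fully shut, growing as it swings out towards the robot, up to 2.0; stays where it is left (friction 0.1 N m).
- rebated_hinge (a point): Hinge line of the rebated leaf, at mid height (124 mm above the table): x -65, y +190 mm in the cabinet's frame, on the leaf's back face. Axes turn with the leaf: -y runs along it to the free edge 188.5 mm away, -x is out of its front face.
- rebated_edge (a point): Free edge of the rebated leaf, at mid height, in the plane of its front face (14 mm in front of the back face).
- rebated_knob (a point): Small steel knob on the front of the rebated leaf, 16 mm across, standing 21 mm out, 158 mm from the hinge line, 199 mm above the table; the point is 16 mm out from the front face. The leaf can also be pushed anywhere on its front face.
- flanged_leaf (a joint): Door leaf hinged at the right front corner, like the other, but its meeting edge carries a raised strip (to 20 mm in front of the back face) sticking out 13.5 mm past the edge, which laps over the step of the rebated leaf. If shut first, it keeps the rebated leaf ajar. Angle in rad, 0 = fully shut, growing as it swings out, up to 2.0; stays where left (friction 0.1 N m).
- flanged_hinge (a point): Hinge line of the flanged leaf, at mid height (124 mm above the table): x -65, y -190 mm in the cabinet's frame, on the leaf's back face. Axes turn with the leaf: +y runs along it to the tip of the strip 202 mm away, -x is out of its front face.
- flanged_edge (a point): Tip of the flanged leaf's overlapping strip, at mid height, 14 mm in front of the plane of the back face.
- flanged_knob (a point): Knob on the front of the flanged leaf, as on the other leaf: 158 mm from the hinge line, 199 mm above the table, point 16 mm out from the front face.
- pen_tray: Bystander: shallow tray of fountain pens, 185 x 110 x 26 mm. Origin: centre of its underside, x along its length.
- gift_box: Bystander: black pen gift box with a brass line, 152 x 66 x 43 mm. Origin: centre of its underside, x along its length.
- loupe: Bystander: black eye loupe, 34 mm across, 38 mm high. Origin: centre of its underside.
- ink1_mid (a point): Second ink bottle, the same in every way as the one of ink0_mid, point and axes likewise (None if absent).
- ink2_mid (a point): Third ink bottle, the same in every way as the one of ink0_mid, point and axes likewise (None if absent).
- ink3_mid (a point): Fourth ink bottle, the same in every way as the one of ink0_mid, point and axes likewise (None if absent).
Things that resemble listed ones, but are neither listed nor needed, are in the scene too. Leave any purple or red look-alike of the part that bears ink2_mid alone.

How it is judged:
By the outcome, as a careful person would: the job done as asked, in the order asked, and still so for the second after the job is handed in, with the robot touching nothing.
Of ink0, ink1, ink2, ink3 only 2 to 4 are there at a start; the rules pass over those that are not, and their reading is None.
At some moment in a run one of ink0, ink1, ink2, ink3 may be knocked a few centimetres aside while the robot is not near it.
It also fails if it takes over 210 s, if anything falls off the work surface, if the arm or the gripper's body presses on something with over 40 N, if the wrist force passes 120 N, or if a joint passes its speed limit or range.

### The arm

A 6-joint arm with a two-finger parallel gripper is mounted at the origin on the work surface. World frame = base frame: x ahead of the robot, y to its left, z up, the work surface at z = 0. Lengths are in m, angles in rad, forces in N, time in s.
With the tool pointing down it reaches from about 0.425 to 0.95 m from the base axis. Payload 14.7 kg.
Tool frame: the origin (TCP) lies at the very end of the fingers, on their centre line; the grasp point (between the pads) lies 19 mm behind it (manip.grip_depth is the distance from the TCP to the grasp point, in m); z points along the fingers, y is the line along which they close (so a half turn about z gives the same grasp; the last joint's range is limited). The gripper opens to 85 mm and grips with 20 to 120 N. Pads are 22 mm wide; open, the fingers measure 114 mm over their backs; the gripper's body (76 mm by 85 mm) begins 54 mm behind the grasp point. The pads swing forward as they close: fully open they stand 13 mm farther back than shut.
Start: joints at [1.104, 0.48, 1.596, -0, 1.065, -0.047], TCP at [0.265, 0.594, 0.231] pointing down, gripper open.
Joint ranges: [-2.75, 2.75], [-0.82, 2.05], [0.23, 2.67], [-1.56, 4.7], [0.09, 2.69], [-2.92, 2.92]. Speed limits (rad/s): [1.89, 1.89, 2.39, 3.01, 3.01, 3.01].

### API

Orientations are given as a rotation vector (axis times angle).
In Python, from rig import manip gives the robot as it stands.
- The arm moves only by the tool step_arm, never from a script. Its argument "motion" is a list of rows, each a list of 7 numbers: the opening in per cent of the stroke, from 0 (shut) to 100 (fully open), then the shift along the tool's x, y, z in cm, then the turn, a rotation vector about the tool's x, y, z in rad. A call has 1 to 10 rows; each row shifts and turns the commanded pose from where the row before left it, along the tool's axes as they then stand; what a row does not reach is not made up. A row lasts 1/10 s, in which the tool goes at most 50 mm and 8.59 degrees, less where a joint would pass 70% of its speed; a pose out of reach is approached as far as the arm can. A call is refused whole if a number of a shift passes 5 or a number of a turn 0.15, either way. A call with a gripper value outside its range is refused whole. The fingers move at their own pace and stop on an object; the grip force is fixed at half the most. Time passes only in rows, so rows that do not move let the fingers close. It gives the time, the measured TCP pose, the force, the opening and the grip force at its end, in the units of the state.
- manip.get_state(): the state, without advancing time (a new reading comes with each control period).
- manip.get_image(name): name is "scene" or "top" or "wrist"; returns (picture, depth): 400x640x3 uint8, red, green, blue; 400x640 float32, m along the optical axis (not along the pixel's ray), 0 where there is no reading.
- manip.camera_info(name): a dict with "fx", "fy", "cx", "cy" (pixels), "R" (3x3) and "t" (3): a world point X has camera coordinates R X + t. Camera axes: x right, y down, z forward; pixel columns grow to the right and rows downward; lengths in m; the calibration is good to about 2 mm. A picture is of the moment at which its call begins: read the wrist's pose just before it. camera_info takes no time and is no camera call; for the wrist camera it gives the pose at the moment of the call.
- manip.hand_in(): hands the job in; it is judged then, once.
The state is a dict: "clock": time; "joint_positions": joint angles; "joint_velocities": joint speeds; "joint_torque": joint torques, N m; "position": TCP position; "eef_rot": TCP orientation; "ft_force": force on the tool from outside, world axes, zero at the start; "ft_torque": the same for the moment, N m; "gripper_width": finger opening in m; "grasp_force": force on a finger pad.
Only numpy, scipy, OpenCV 4.12 (cv2) and the standard library are available. Lean on these libraries where they do the work, as an engineer would, in place of code of your own. Each camera call takes 0.05 s, during which the arm holds its last target. There are 200 camera calls.

## Working session

There is one attempt and no reset: what is moved stays moved. The work goes in short steps, Python scripts to look and compute and a tool call to move; the robot and the scene stay as the last step left them, time stands still between calls to the robot, and variables do not carry over. Pictures are saved under pics/ and viewed, at most 14 in all, crops included, and the job is handed in when it is done.

Besides the shell and the picture viewer there is one more tool, called after "Request:" by a JSON object that holds its "op" and its "data", one argument or row to a line. step_arm: Moves the arm, as the interface text tells. Its arguments: {"type":"object","properties":{"motion":{"type":"array"}},"required":["motion"]}

```bash
ls; mkdir -p pics; python3 - <<'E'
from rig import manip
import cv2, numpy as np
s=manip.get_state(); print(s)
for n in ("scene","top"):
    p,d=manip.get_image(n); cv2.imwrite(f"pics/{n}0.png",p[:,:,::-1]); np.save(f"pics/{n}0.npy",d)
    print(n,manip.camera_info(n))
E
```

```text
pics
{'clock': 0.0, 'joint_positions': array([ 1.10438653e+00,  4.80872910e-01,  1.59687119e+00, -2.30355023e-05,
        1.06509091e+00, -4.65939286e-02]), 'joint_velocities': array([ 0.00112385, -0.00031923,  0.00075228, -0.00033822,  0.00074261,
       -0.00081912]), 'joint_torque': array([ 1.69933668e-03, -9.50675440e+01, -4.30173075e+01, -1.58062026e-04,
        1.26655342e-02,  6.99447105e-05]), 'position': array([0.26473327, 0.59319463, 0.23064674]), 'eef_rot': array([-6.54534306e-01, -3.07234891e+00,  1.89548736e-03]), 'ft_force': array([-0.15497756, -0.24603092,  0.50080607]), 'ft_torque': array([ 0.03332408, -0.00313314, -0.02453219]), 'grasp_force': 0.0, 'gripper_width': 0.0854478919934535}
scene {'fx': 466.5322387197734, 'fy': 466.5322387197734, 'cx': 323.8006497699454, 'cy': 194.20545475580474, 'R': array([[ 0.56832064, -0.82276062,  0.00875315],
       [-0.6107801 , -0.42897581, -0.66552793],
       [ 0.55132506,  0.37288701, -0.74632161]]), 't': array([-0.30136072,  0.44753174,  1.03905458])}
top {'fx': 427.9170915955806, 'fy': 427.9170915955806, 'cx': 313.52706245119373, 'cy': 202.2993815169944, 'R': array([[-0.01599225, -0.99985579, -0.00571404],
       [-0.98821499,  0.01667564, -0.15216126],
       [ 0.1522346 ,  0.0032133 , -0.98833916]]), 't': array([0.03222692, 0.59759178, 1.30516819])}
```

View pics/scene0.png

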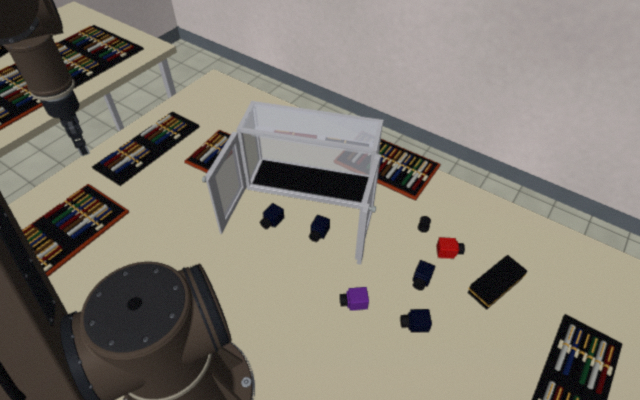

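View pics/top0.png

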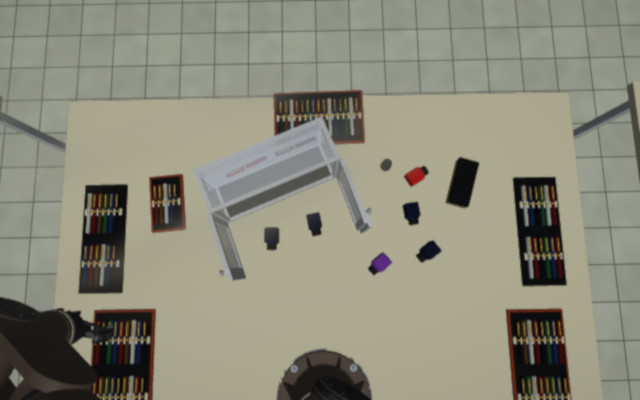

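The dark blue bottles are the candidates: top (272,238), (315,223), (411,213), (429,251). The look-alikes are purple (380,263) and red (416,176). The loupe at (386,164), the gift box at (462,182) and the trays are bystanders. I'll check with a close crop and measure.

```bash
cat > h.py <<'E'
from rig import manip
import cv2, numpy as np
def ray(ci,uv,z):
    R,t=ci["R"],ci["t"]; c=-R.T@t
    d=R.T@np.array([(uv[0]-ci["cx"])/ci["fx"],(uv[1]-ci["cy"])/ci["fy"],1.]); return c+d*(z-c[2])/d[2]
def proj(ci,X):
    p=ci["R"]@np.asarray(X)+ci["t"]; return ci["fx"]*p[0]/p[2]+ci["cx"],ci["fy"]*p[1]/p[2]+ci["cy"]
def cloud(ci,d):
    v,u=np.mgrid[:d.shape[0],:d.shape[1]]
    P=np.stack([(u-ci["cx"])/ci["fx"]*d,(v-ci["cy"])/ci["fy"]*d,d],-1)
    return (P-ci["t"])@ci["R"]
E
python3 - <<'E'
from h import *
top=cv2.imread("pics/top0.png"); ci=manip.camera_info("top"); d=np.load("pics/top0.npy"); P=cloud(ci,d)
roi=np.s_[110:290,185:490]
cv2.imwrite("pics/crop0.png",cv2.resize(top[110:285,190:490],None,fx=2.6,fy=2.6,interpolation=cv2.INTER_CUBIC))
print("table z",P[300,250],P[300,450])
for (u,v) in [(272,238),(315,223),(411,213),(429,251),(380,263),(416,176)]:
    w=top[v-16:v+17,u-16:u+17].astype(int); m=((w.max(2)<75)|((w.max(2)-w.min(2))>70)).astype(np.uint8)
    # depth: above table
    Q=P[v-16:v+17,u-16:u+17]; m2=((Q[...,2]>.008)&(Q[...,2]<.08)).astype(np.uint8)
    n,l,st,ce=cv2.connectedComponentsWithStats(m2)
    if n<2: print(u,v,'none'); continue
    k=1+np.argmin(np.hypot(*(ce[1:]-16).T)); q=Q[l==k]; 
    c=q[:,:2].mean(0); _,_,V=np.linalg.svd(q[:,:2]-c,full_matrices=False)
    print((u,v),"n",len(q),"c",c.round(3),"z95",np.percentile(q[:,2],[50,95]).round(3),"ax",V[0].round(2),"ext",np.ptp((q[:,:2]-c)@V.T,axis=0).round(3), 'colour',w[l==k].mean(0).round())
E
```

```text
table z [ 0.29617746  0.22863331 -0.00358536] [ 0.28669093 -0.40182383  0.00112641]
(272, 238) n 293 c [0.489 0.157] z95 [0.042 0.048] ax [-1.   -0.02] ext [0.067 0.044] colour [57. 57. 57.]
(315, 223) n 291 c [0.532 0.021] z95 [0.042 0.048] ax [-0.99 -0.17] ext [0.07  0.043] colour [52. 49. 48.]
(411, 213) n 321 c [ 0.561 -0.287] z95 [0.041 0.047] ax [-0.99 -0.16] ext [0.07  0.045] colour [41. 32. 30.]
(429, 251) n 327 c [ 0.438 -0.332] z95 [0.041 0.046] ax [ 0.59 -0.8 ] ext [0.07  0.044] colour [41. 33. 30.]
(380, 263) n 313 c [ 0.403 -0.178] z95 [0.041 0.047] ax [-0.65  0.76] ext [0.07  0.044] colour [104.  50.  82.]
(416, 176) n 301 c [ 0.681 -0.307] z95 [0.041 0.048] ax [-0.51  0.86] ext [0.072 0.044] colour [ 38.  44. 128.]
```

View pics/crop0.png

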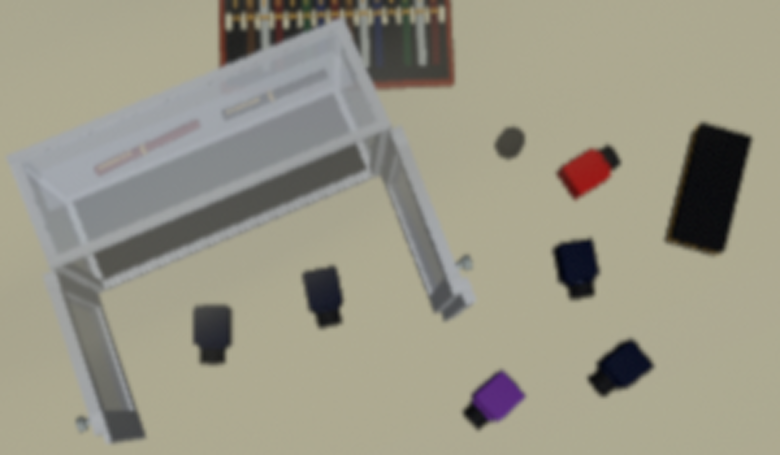

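The crop shows four dark bottles, all with caps towards the robot and slightly askew, at crop pixels (212,330), (322,292), (576,265) and (622,368). Purple (495,398) and red (588,170) are the look-alikes to leave. Both doors stand about 90° open. Next I measure the cabinet and doors.

```bash
python3 - <<'E'
from h import *
ci=manip.camera_info("top"); d=np.load("pics/top0.npy"); P=cloud(ci,d)
px={'FL':(54,268),'BL':(10,155),'BR':(343,22),'FR':(388,125)}
W={k:ray(ci,(u/2.6+190,v/2.6+110),.244)[:2] for k,(u,v) in px.items()}
print({k:v.round(3) for k,v in W.items()},'w',np.linalg.norm(W['FL']-W['FR']).round(3),np.linalg.norm(W['BL']-W['BR']).round(3),'d',np.linalg.norm(W['FL']-W['BL']).round(3),np.linalg.norm(W['FR']-W['BR']).round(3))
Z=P[100:290,185:380]; 
for lo,hi in((.237,.26),(.225,.26)):
    q=Z[(Z[...,2]>lo)&(Z[...,2]<hi)][:,:2].astype(np.float32); r=cv2.minAreaRect(q*1000); print(lo,len(q),r)
# scene floor
s=cv2.imread("pics/scene0.png"); cs=manip.camera_info("scene")
m=(s.max(2)<40).astype(np.uint8); m[:150]=0;m[205:]=0;m[:,:240]=0;m[:,375:]=0
n,l,st,ce=cv2.connectedComponentsWithStats(m); k=1+np.argmax(st[1:,4]); c=cv2.findContours((l==k).astype(np.uint8),0,1)[0][0]
ap=cv2.approxPolyDP(cv2.convexHull(c),4,True)[:,0]; print([(tuple(a),ray(cs,a,.02)[:2].round(3)) for a in ap.tolist()])
E
```

```text
{'FL': array([0.543, 0.298]), 'BL': array([0.663, 0.346]), 'BR': array([ 0.802, -0.005]), 'FR': array([ 0.689, -0.05 ])} w 0.377 0.378 d 0.13 0.122
0.237 6633 ((585.6725463867188, 115.22918701171875), (329.9720764160156, 406.4345703125), 21.07883644104004)
0.225 7414 ((588.0066528320312, 114.64695739746094), (331.97918701171875, 414.4804382324219), 20.15544319152832)
[((254, 182), array([0.569, 0.29 ])), ((263, 161), array([0.657, 0.327])), ((366, 178), array([0.784, 0.015])), ((360, 200), array([ 0.695, -0.018]))]
```

```bash
cat >> h.py <<'E'
YAW=np.radians(22.1); C0=np.array([.674,.147])
RC=np.array([[np.cos(YAW),-np.sin(YAW)],[np.sin(YAW),np.cos(YAW)]])
def c2w(x,y): return C0+RC@[x,y]
def w2c(p): return RC.T@(np.asarray(p)[:2]-C0)
E
python3 - <<'E'
from h import *
ci=manip.camera_info("top"); d=np.load("pics/top0.npy"); P=cloud(ci,d)[100:290,185:385].reshape(-1,3)
P=P[(P[:,2]>.1)&(P[:,2]<.26)]; L=np.array([w2c(p) for p in P]); 
m=L[:,0]<-.085
for s in(1,-1):
    k=m&(s*L[:,1]>0); q=L[k]; z=P[k,2]
    for x in np.arange(-.28,-.08,.02):
        j=(q[:,0]>x)&(q[:,0]<x+.02)&(z>.2)
        if j.sum()>3: print(s,x.round(2),j.sum(),'y',np.percentile(q[j,1],[5,50,95]).round(3),'z',np.median(z[j]).round(3))
for n,p in dict(A=(.489,.157),B=(.532,.021),C=(.561,-.287),D=(.438,-.332)).items(): print(n,w2c(p).round(3))
E
```

```text
1 -0.26 20 y [0.201 0.202 0.206] z 0.229
1 -0.24 67 y [0.2   0.207 0.229] z 0.232
1 -0.22 61 y [0.2   0.207 0.231] z 0.231
1 -0.2 50 y [0.199 0.204 0.211] z 0.233
1 -0.18 48 y [0.198 0.202 0.21 ] z 0.232
1 -0.16 49 y [0.196 0.201 0.209] z 0.231
1 -0.14 47 y [0.195 0.2   0.207] z 0.231
1 -0.12 45 y [0.194 0.199 0.206] z 0.233
1 -0.1 36 y [0.193 0.197 0.205] z 0.233
-1 -0.28 13 y [-0.198 -0.192 -0.187] z 0.231
-1 -0.26 59 y [-0.198 -0.189 -0.18 ] z 0.233
-1 -0.24 63 y [-0.212 -0.189 -0.18 ] z 0.231
-1 -0.22 51 y [-0.211 -0.189 -0.182] z 0.232
-1 -0.2 42 y [-0.195 -0.188 -0.183] z 0.231
-1 -0.18 41 y [-0.196 -0.189 -0.183] z 0.233
-1 -0.16 43 y [-0.196 -0.189 -0.184] z 0.233
-1 -0.14 42 y [-0.197 -0.191 -0.185] z 0.232
-1 -0.12 42 y [-0.199 -0.192 -0.187] z 0.233
-1 -0.1 29 y [-0.199 -0.193 -0.187] z 0.232
A [-0.168  0.079]
B [-0.179 -0.063]
C [-0.268 -0.36 ]
D [-0.399 -0.355]
```

```bash
sed -i 's/C0=np.array(\[.674,.147\])/C0=np.array([.673,.150])/' h.py; cat >> h.py <<'E'
from scipy.spatial.transform import Rotation as Ro
import json
def pose(s=None):
    s=s or manip.get_state()
    open("log.jsonl","a").write(json.dumps({k:np.asarray(s[k]).tolist() for k in("joint_positions","position","eef_rot")})+"\n")
    return np.array(s["position"]),Ro.from_rotvec(s["eef_rot"])
def tool(yaw,alpha,flip):
    "tool z heads along yaw (rad), alpha rad below horizontal; y horizontal (flip=+1: to the left of heading)"
    f=np.array([np.cos(yaw),np.sin(yaw),0]); z=f*np.cos(alpha)-np.array([0,0,np.sin(alpha)])
    y=flip*np.array([-f[1],f[0],0]); return Ro.from_matrix(np.stack([np.cross(y,z),y,z],1))
def rows(p0,R0,p1,R1,N,dec=2):
    "one row, repeated N times, leading from pose 0 to pose 1; returns the pose really reached"
    w=np.round((R0.inv()*R1).as_rotvec()/N,3); S=sum(Ro.from_rotvec(w*k).as_matrix() for k in range(N))
    s=np.round(np.linalg.solve(S,R0.inv().apply(p1-p0))*100,dec)
    p,R=p0,R0
    mz=9
    for k in range(N): p=p+R.apply(s/100); R=R*Ro.from_rotvec(w); mz=min(mz,p[2])
    print(N,"x",s.tolist()+w.tolist(),"|s|",np.linalg.norm(s).round(2),"deg",np.degrees(np.linalg.norm(w)).round(2),"end",p.round(4),"minz",round(mz,3))
    return p,R
E
python3 - <<'E'
from h import *
p,R=pose()
for f in(1,-1): rows(p,R,np.array([.37,.13,.36]),tool(.02,np.radians(45),f),16)
E
```

```text
16 x [-1.54, -2.66, -0.39, -0.011, -0.048, -0.026] |s| 3.1 deg 3.19 end [0.3699 0.1299 0.3607] minz 0.235
16 x [-3.47, 1.63, -1.89, -0.065, 0.015, 0.157] |s| 4.27 deg 9.77 end [0.3699 0.1303 0.3603] minz 0.25
```

Request:
{"op": "step_arm", "data": {
  "motion": [
    [100,-1.54,-2.66,-0.39,-0.011,-0.048,-0.026],
    [100,-1.54,-2.66,-0.39,-0.011,-0.048,-0.026],
    [100,-1.54,-2.66,-0.39,-0.011,-0.048,-0.026],
    [100,-1.54,-2.66,-0.39,-0.011,-0.048,-0.026],
    [100,-1.54,-2.66,-0.39,-0.011,-0.048,-0.026],
    [100,-1.54,-2.66,-0.39,-0.011,-0.048,-0.026],
    [100,-1.54,-2.66,-0.39,-0.011,-0.048,-0.026],
    [100,-1.54,-2.66,-0.39,-0.011,-0.048,-0.026]
  ]
}}

```text
clock: 0.9
position: [0.3057, 0.3525, 0.2768]
eef_rot: [0.285, 2.732, 0.008]
ft_force: [-0.5, 0.8, 0.4]
gripper_width: 0.0853
grasp_force: 0.0
```

Request:
{"op": "step_arm", "data": {
  "motion": [
    [100,-1.54,-2.66,-0.39,-0.011,-0.048,-0.026],
    [100,-1.54,-2.66,-0.39,-0.011,-0.048,-0.026],
    [100,-1.54,-2.66,-0.39,-0.011,-0.048,-0.026],
    [100,-1.54,-2.66,-0.39,-0.011,-0.048,-0.026],
    [100,-1.54,-2.66,-0.39,-0.011,-0.048,-0.026],
    [100,-1.54,-2.66,-0.39,-0.011,-0.048,-0.026],
    [100,-1.54,-2.66,-0.39,-0.011,-0.048,-0.026],
    [100,-1.54,-2.66,-0.39,-0.011,-0.048,-0.026]
  ]
}}

```text
clock: 1.7
position: [0.3697, 0.1293, 0.3611]
eef_rot: [-0.026, 2.358, 0.015]
ft_force: [0.6, 0.3, -0.4]
gripper_width: 0.0854
grasp_force: 0.0
```

```bash
python3 - <<'E'
from h import *
s=manip.get_state(); print(s["clock"],s["joint_positions"].round(3),s["ft_force"].round(1)); p,R=pose(s); print(p.round(3),R.as_matrix().round(3)); print(manip.camera_info("wrist"))
im,d=manip.get_image("wrist"); cv2.imwrite("pics/w1.png",im[:,:,::-1]); np.save("pics/w1.npy",d)
E
```

```text
1.7 [ 0.664 -0.354  2.455 -0.914  0.56  -0.25 ] [ 0.6  0.3 -0.4]
[0.37  0.129 0.361] [[-0.708 -0.023  0.706]
 [-0.014  1.     0.018]
 [-0.706  0.003 -0.708]]
{'fx': 308.494045293028, 'fy': 308.494045293028, 'cx': 316.2942843144235, 'cy': 198.40919146915374, 'R': array([[-0.0238535 ,  0.99971098,  0.00299403],
       [ 0.48154193,  0.00886512,  0.87637822],
       [ 0.87609839,  0.02234644, -0.48161422]]), 't': array([-0.12172585, -0.46712101,  0.0039323 ])}
```

View pics/w1.png

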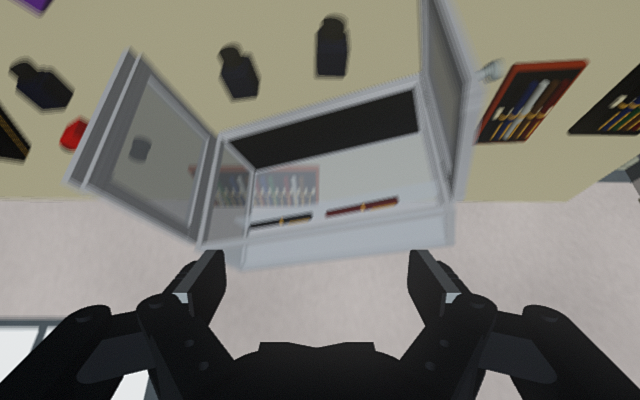

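The wrist view is upside down, with right = world +y. Bottle A is at (332,47), B at (240,72) and C at (42,85). The cabinet is open, with its floor around (330,128). Next I fit the arm geometry from the readings so I can check reach, and measure A close up.

```bash
cat >> h.py <<'E'
def fkR(j): return Ro.from_euler("ZYZYZ",[j[0],j[1]+j[2],j[3],j[4],j[5]])
def fk(j,q):
    a,h,L2,L3,a3,L6=q; b=j[1]+j[2]; r=a+L2*np.sin(j[1])+L3*np.sin(b)+a3*np.cos(b); z=h+L2*np.cos(j[1])+L3*np.cos(b)-a3*np.sin(b)
    return np.array([r*np.cos(j[0]),r*np.sin(j[0]),z])+L6*fkR(j).apply([0,0,1])
def bottle(P,c,rad=.06):
    q=P[(np.hypot(P[...,0]-c[0],P[...,1]-c[1])<rad)&(P[...,2]>.010)&(P[...,2]<.07)]
    g=q[:,:2]; rc=cv2.minAreaRect((g*1000).astype(np.float32)); m=g.mean(0); _,_,V=np.linalg.svd(g-m,full_matrices=False)
    return m.round(4),(np.array(rc[0])/1000).round(4),np.round(rc[1],1),round(rc[2],1),V[0].round(3),len(g),np.percentile(q[:,2],[50,95]).round(3)
E
python3 - <<'E'
from h import *
from scipy.optimize import least_squares
D=[json.loads(l) for l in open("log.jsonl")][::1]
for e in D[-2:]: print(((fkR(e["joint_positions"]).inv())*Ro.from_rotvec(e["eef_rot"])).as_rotvec().round(3))
x0=np.array([0,.35,.45,.45,0,.25])
f=lambda q:np.concatenate([fk(e["joint_positions"],q)-e["position"] for e in D]+[(q-x0)*1e-3])
r=least_squares(f,x0); print(r.x.round(4),np.abs(r.fun).max())
P=cloud(manip.camera_info("wrist"),np.load("pics/w1.npy"))
for c in((.489,.157),(.532,.021),(.561,-.287)): print(*bottle(P,c))
E
```

```text
Traceback (most recent call last):
  File "h.py", line 35, in fkR
    def fkR(j): return Ro.from_euler("ZYZYZ",[j[0],j[1]+j[2],j[3],j[4],j[5]])
                       ~~~~~~~~~~~~~^^^^^^^^^^^^^^^^^^^^^^^^^^^^^^^^^^^^^^^^^
  File "scipy/spatial/transform/_rotation.pyx", line 1413, in scipy.spatial.transform._rotation.Rotation.from_euler
ValueError: Expected axis specification to be a non-empty string of upto 3 characters, got ZYZYZ
```

```bash
sed -i 's/^def fkR.*/def fkR(j): return Ro.from_euler("ZYZ",[j[0],j[1]+j[2],j[3]])*Ro.from_euler("YZ",[j[4],j[5]])/' h.py
python3 - <<'E'
from h import *
from scipy.optimize import least_squares
D=[json.loads(l) for l in open("log.jsonl")][::1]
for e in D[-2:]: print(((fkR(e["joint_positions"]).inv())*Ro.from_rotvec(e["eef_rot"])).as_rotvec().round(3))
x0=np.array([0,.35,.45,.45,0,.25])
f=lambda q:np.concatenate([fk(e["joint_positions"],q)-e["position"] for e in D]+[(q-x0)*1e-3])
r=least_squares(f,x0); print(r.x.round(4),np.abs(r.fun).max())
P=cloud(manip.camera_info("wrist"),np.load("pics/w1.npy"))
for c in((.489,.157),(.532,.021),(.561,-.287)): print(*bottle(P,c))
E
```

```text
[-0.     0.     1.571]
[-0.    -0.     1.571]
[ 1.0107  0.2503  0.5483 -0.4378  0.4785  0.2998] 0.027067487287135095
[0.4807 0.152 ] [0.4873 0.1527] [44.4 70. ] 88.3 [ 1.    -0.002] 1843 [0.043 0.046]
[0.5244 0.0192] [0.5303 0.0164] [70.7 43.3] 10.3 [0.963 0.268] 1671 [0.04  0.046]
[ 0.5551 -0.2867] [ 0.5589 -0.2945] [70.8 45.6] 7.3 [0.954 0.301] 2017 [0.038 0.047]
```

```bash
python3 - <<'E'
from h import *
from scipy.optimize import least_squares
D=[json.loads(l) for l in open("log.jsonl")]; print(len(D))
x0=np.array([0.05,.35,.45,.45,0,.25])
f=lambda q:np.concatenate([fk(e["joint_positions"],q)-e["position"] for e in D]+[(q-x0)*3e-3])
best=None
for t in range(30):
    g=np.random.default_rng(t).uniform([-.1,.1,.2,.2,-.1,.1],[.25,.6,.7,.7,.1,.4])
    r=least_squares(f,g,bounds=([-.1,.0,.2,.2,-.15,.05],[.3,.7,.8,.8,.15,.5]))
    if best is None or r.cost<best.cost: best=r
print(best.x.round(4),best.cost,best.fun.round(4))
E
```

```text
2
[0.2901 0.2836 0.5569 0.2    0.15   0.3118] 0.0005163113810752883 [ 0.0273 -0.0133  0.0066  0.0028 -0.0043 -0.0066  0.0007 -0.0002  0.0003
 -0.0007  0.0004  0.0002]
```

```bash
sed -i 's/a,h,L2,L3,a3,L6=q;/a,h,L2,L3,a3,L6,o=q;/; s/return np.array(\[r\*np.cos(j\[0\]),r\*np.sin(j\[0\]),z\])/return np.array([r*np.cos(j[0])-o*np.sin(j[0]),r*np.sin(j[0])+o*np.cos(j[0]),z])/' h.py
cat > fit.py <<'E'
from h import *
from scipy.optimize import least_squares
D=[json.loads(l) for l in open("log.jsonl")]
x0=np.array([0.05,.35,.45,.45,0,.25,.03])
f=lambda q:np.concatenate([fk(e["joint_positions"],q)-e["position"] for e in D]+[(q-x0)*1e-3])
best=None
for t in range(30):
    g=np.random.default_rng(t).uniform([-.1,.1,.2,.2,-.1,.1,-.03],[.25,.6,.7,.7,.1,.4,.05])
    r=least_squares(f,g)
    if best is None or r.cost<best.cost: best=r
print(len(D),best.x.round(4).tolist(),best.cost,best.fun.round(4)[:-7]); np.save("q.npy",best.x)
E
python3 fit.py
```

```text
2 [0.0006, 0.3243, 0.5971, 0.4477, 0.0388, 0.3717, 0.0303] 2.053540878432878e-08 [ 0. -0. -0. -0.  0.  0.]
```

```bash
cat >> h.py <<'E'
from scipy.optimize import least_squares
LO=np.array([-2.75,-.82,.23,-1.56,.09,-2.92]); HI=np.array([2.75,2.05,2.67,4.7,2.69,2.92])
def ik(p,R,seed=None):
    q=np.load("q.npy"); R0=Ro.from_rotvec([0,0,np.pi/2]); best=None
    seeds=[seed] if seed is not None else [np.array([np.arctan2(p[1],p[0]),.2,2.0,a,.6,b]) for a in(-.8,0,.8,3.1) for b in(-1.5,0,1.5)]
    for s in seeds:
        r=least_squares(lambda j:np.concatenate([(fk(j,q)-p)*3,(R.inv()*fkR(j)*R0).as_rotvec()]),np.clip(s,LO+.01,HI-.01),bounds=(LO,HI))
        if best is None or r.cost<best[0]-1e-7: best=(r.cost,r.x)
    return best[1].round(2),round(float(np.sqrt(2*best[0])),4)
E
python3 - <<'E'
from h import *
B=dict(A=((.487,.153),-1.7),B=((.530,.0164),10.3),C=((.559,-.2945),7.3),D=((.438,-.332),-54))
for al in(45,55):
  for n,(m,y) in B.items():
    y=np.radians(y);R=tool(y,np.radians(al),1); f=np.array([np.cos(y),np.sin(y),0]); G=np.array([*m,.025])+.007*f; p=G+.019*R.apply([0,0,1])
    for fl in (1,-1): print(al,n,fl,*ik(p,tool(y,np.radians(al),fl)), *ik(p+[0,0,.1],tool(y,np.radians(al),fl)))
  for yc in(.12,.04,-.04,-.12):
    R=tool(YAW,np.radians(90-al),1); p=np.array([*c2w(-.02,yc),.05])+.019*R.apply([0,0,1])
    for fl in (1,-1): print('slot',90-al,yc,fl,*ik(p,tool(YAW,np.radians(90-al),fl)))
E
```

```text
45 A 1 [0.48 0.93 2.56 3.54 1.1  1.75] 0.0 [0.48 0.59 2.56 3.65 0.79 1.57] 0.0
45 A -1 [ 0.48  0.93  2.56  3.54  1.1  -1.39] 0.0 [ 0.48  0.59  2.56  3.65  0.79 -1.57] 0.0
45 B 1 [-0.2   0.93  2.56  2.85  1.11  1.43] 0.0 [-0.2   0.59  2.56  2.77  0.79  1.57] 0.0
45 B -1 [-0.2   0.93  2.56  2.85  1.11 -1.71] 0.0 [-0.2   0.59  2.56  2.77  0.79 -1.57] 0.0
45 C 1 [-0.86  0.84  2.2   2.05  0.73  1.71] 0.0 [-0.86  0.62  2.2   1.8   0.65  2.03] 0.0
45 C -1 [-0.86  0.84  2.2   2.05  0.73 -1.43] 0.0 [-0.86  0.62  2.2   1.8   0.65 -1.11] 0.0
45 D 1 [-0.52  0.89  2.48  3.49  1.    1.68] 0.0 [-0.52  0.58  2.48  3.59  0.71  1.52] 0.0
45 D -1 [-0.52  0.89  2.48  3.49  1.   -1.46] 0.0 [-0.52  0.58  2.48  3.59  0.71 -1.62] 0.0
slot 45 0.12 1 [0.33 0.78 2.3  3.08 0.72 1.58] 0.0
slot 45 0.12 -1 [ 0.33  0.78  2.3   3.08  0.72 -1.57] 0.0
slot 45 0.04 1 [0.13 0.78 2.28 2.87 0.71 1.6 ] 0.0
slot 45 0.04 -1 [ 0.13  0.78  2.28  2.87  0.71 -1.54] 0.0
slot 45 -0.04 1 [-0.04  0.78  2.24  2.65  0.67  1.65] 0.0
slot 45 -0.04 -1 [-0.04  0.78  2.24  2.65  0.67 -1.49] 0.0
slot 45 -0.12 1 [-0.2   0.79  2.16  2.42  0.6
[... 543 characters left out ...]
  1.87  0.49 -1.15] 0.0 [-0.78  0.56  2.12  1.45  0.47 -0.67] 0.0
55 D 1 [-0.58  0.75  2.4   3.5   0.62  1.57] 0.0 [-0.58  0.48  2.37  3.77  0.36  1.27] 0.0
55 D -1 [-0.58  0.75  2.4   3.5   0.62 -1.57] 0.0 [-0.58  0.48  2.37  3.77  0.36 -1.87] 0.0
slot 35 0.12 1 [0.32 0.91 2.37 3.08 1.1  1.56] 0.0
slot 35 0.12 -1 [ 0.32  0.91  2.37  3.08  1.1  -1.58] 0.0
slot 35 0.04 1 [0.11 0.91 2.36 2.88 1.08 1.53] 0.0
slot 35 0.04 -1 [ 0.11  0.91  2.36  2.88  1.08 -1.61] 0.0
slot 35 -0.04 1 [-0.08  0.9   2.31  2.69  1.02  1.54] 0.0
slot 35 -0.04 -1 [-0.08  0.9   2.31  2.69  1.02 -1.6 ] 0.0
slot 35 -0.12 1 [-0.25  0.89  2.23  2.5   0.94  1.59] 0.0
slot 35 -0.12 -1 [-0.25  0.89  2.23  2.5   0.94 -1.55] 0.0
```

```bash
python3 fit.py; cat >> h.py <<'E'
def pre(m,ydeg,al,fl,back,gz=.025,up=0,off=.007):
    y=np.radians(ydeg);R=tool(y,np.radians(al),fl); f=np.array([np.cos(y),np.sin(y),0])
    return np.array([*m,gz+up])+off*f+(.019-back)*R.apply([0,0,1]),R
def track(wps,j,N=12):
    "joint path, seeded step to step, through poses"
    p,R=fk(j,np.load("q.npy")),fkR(j)*Ro.from_rotvec([0,0,np.pi/2])
    for p1,R1 in wps:
        w=(R.inv()*R1).as_rotvec(); J=[]
        for k in range(1,N+1):
            j2,e=ik(p+(p1-p)*k/N,R*Ro.from_rotvec(w*k/N),j); J.append(np.abs(j2-j).max()); j=j2
        print(j,"err",e,"maxstep",max(J).round(2),"deg",np.degrees(np.linalg.norm(w)).round()); p,R=p1,R1
    return j
E
python3 - <<'E'
from h import *
j=manip.get_state()["joint_positions"]
for wy in (20,40):
 for fl in(1,-1):
  for wp in ((.40,-.15),(.45,-.25)):
   print(wy,fl,wp)
   track([(np.array([*wp,.33]),tool(np.radians(wy),np.radians(55),fl)),pre((.530,.0164),10.3,50,fl,.12),pre((.530,.0164),10.3,50,fl,0)],j)
E
```

```text
2 [0.0006, 0.3243, 0.5971, 0.4477, 0.0388, 0.3717, 0.0303] 2.053540878432878e-08 [ 0. -0. -0. -0.  0.  0.]
20 1 (0.4, -0.15)
[-0.75 -0.13  2.2   0.56  0.87 -2.92] err 0.1492 maxstep 0.66 deg 21.0
[-0.09  0.26  2.4   1.12  0.09 -2.92] err 0.2985 maxstep 0.08 deg 11.0
[-0.06  0.55  2.2   1.14  0.09 -2.92] err 0.3749 maxstep 0.03 deg 0.0
20 1 (0.45, -0.25)
[-0.81  0.06  2.    0.52  0.92 -2.92] err 0.1918 maxstep 0.77 deg 21.0
[-0.09  0.26  2.4   1.12  0.09 -2.92] err 0.2985 maxstep 0.08 deg 11.0
[-0.06  0.55  2.2   1.14  0.09 -2.92] err 0.3749 maxstep 0.03 deg 0.0
20 -1 (0.4, -0.15)
[-0.94 -0.08  2.26  0.75  0.94 -0.17] err 0.0 maxstep 0.27 deg 166.0
[-0.28  0.56  2.67  2.72  0.78 -1.63] err 0.0018 maxstep 0.27 deg 11.0
[-0.17  0.83  2.51  2.86  0.89 -1.66] err 0.0 maxstep 0.03 deg 0.0
20 -1 (0.45, -0.25)
[-0.99  0.1   2.07  0.75  0.96 -0.2 ] err 0.0 maxstep 0.34 deg 166.0
[-0.28  0.56  2.67  2.72  0.78 -1.63] err 0.0018 maxstep 0.29 deg 11.0
[-0.17  0.83  2.51  2.86  0.89 -1.66] err 0.0 maxstep 0.03 deg 0.0
40 1 (0.4, -0.15)
[-0.62 -0.06  2.07  0.4   1.01 -2.92] err 0.3223 maxstep 0.82 deg 40.0
[-0.09  0.26  2.4   1.12  0.09 -2.92] err 0.2985 maxstep 0.09 deg 30.0
[-0.06  0.55  2.2   1.14  0.09 -2.92] err 0.3749 maxstep 0.03 deg 0.0
40 1 (0.45, -0.25)
[-0.71  0.13  1.86  0.37  1.08 -2.92] err 0.3766 maxstep 1.04 deg 40.0
[-0.09  0.26  2.4   1.12  0.09 -2.92] err 0.2985 maxstep 0.1 deg 30.0
[-0.06  0.55  2.2   1.14  0.09 -2.92] err 0.3749 maxstep 0.03 deg 0.0
40 -1 (0.4, -0.15)
[-0.96  0.04  2.14  0.68  1.13 -0.44] err 0.0 maxstep 0.28 deg 151.0
[-0.28  0.56  2.67  2.72  0.78 -1.63] err 0.0018 maxstep 0.3 deg 30.0
[-0.17  0.83  2.51  2.86  0.89 -1.66] err 0.0 maxstep 0.03 deg 0.0
40 -1 (0.45, -0.25)
[-1.    0.21  1.93  0.66  1.18 -0.44] err 0.0 maxstep 0.34 deg 151.0
[-0.28  0.56  2.67  2.72  0.78 -1.63] err 0.0018 maxstep 0.32 deg 30.0
[-0.17  0.83  2.51  2.86  0.89 -1.66] err 0.0 maxstep 0.03 deg 0.0
```

```bash
python3 - <<'E'
from h import *
j=manip.get_state()["joint_positions"]; p,R=pose()
W=(np.array([.40,-.15,.35]),tool(np.radians(20),np.radians(55),-1)); Bq=pre((.530,.0164),10.3,55,-1,.09); Bg=pre((.530,.0164),10.3,55,-1,0)
track([W,Bq,Bg],j)
p,R=rows(p,R,*W,20); rows(p,R,*Bq,8); rows(p,R,*Bq,10)
E
```

```text
[-0.94 -0.11  2.22  0.73  0.98 -0.12] err 0.0 maxstep 0.26 deg 166.0
[-0.2   0.54  2.56  2.74  0.57 -1.54] err 0.0 maxstep 0.3 deg 10.0
[-0.14  0.76  2.46  2.85  0.69 -1.61] err 0.0 maxstep 0.02 deg 0.0
20 x [-1.98, -0.32, 0.19, 0.013, 0.015, 0.143] |s| 2.01 deg 8.27 end [ 0.3999 -0.1497  0.3503] minz 0.35
8 x [-0.51, -1.61, 3.71, -0.012, 0.001, 0.018] |s| 4.08 deg 1.24 end [0.4964 0.0102 0.0832] minz 0.083
10 x [-0.41, -1.28, 2.97, -0.009, 0.001, 0.014] |s| 3.26 deg 0.96 end [0.4966 0.0099 0.0832] minz 0.083
```

Request:
{"op": "step_arm", "data": {
  "motion": [
    [100,-1.98,-0.32,0.19,0.013,0.015,0.143],
    [100,-1.98,-0.32,0.19,0.013,0.015,0.143],
    [100,-1.98,-0.32,0.19,0.013,0.015,0.143],
    [100,-1.98,-0.32,0.19,0.013,0.015,0.143],
    [100,-1.98,-0.32,0.19,0.013,0.015,0.143],
    [100,-1.98,-0.32,0.19,0.013,0.015,0.143],
    [100,-1.98,-0.32,0.19,0.013,0.015,0.143],
    [100,-1.98,-0.32,0.19,0.013,0.015,0.143],
    [100,-1.98,-0.32,0.19,0.013,0.015,0.143],
    [100,-1.98,-0.32,0.19,0.013,0.015,0.143]
  ]
}}

```text
clock: 2.75
position: [0.4786, -0.0018, 0.433]
eef_rot: [1.724, 2.005, 0.551]
ft_force: [0.1, 0.7, -1.0]
gripper_width: 0.0857
grasp_force: 0.0
```

Request:
{"op": "step_arm", "data": {
  "motion": [
    [100,-1.98,-0.32,0.19,0.013,0.015,0.143],
    [100,-1.98,-0.32,0.19,0.013,0.015,0.143],
    [100,-1.98,-0.32,0.19,0.013,0.015,0.143],
    [100,-1.98,-0.32,0.19,0.013,0.015,0.143],
    [100,-1.98,-0.32,0.19,0.013,0.015,0.143],
    [100,-1.98,-0.32,0.19,0.013,0.015,0.143],
    [100,-1.98,-0.32,0.19,0.013,0.015,0.143],
    [100,-1.98,-0.32,0.19,0.013,0.015,0.143],
    [100,-1.98,-0.32,0.19,0.013,0.015,0.143],
    [100,-1.98,-0.32,0.19,0.013,0.015,0.143]
  ]
}}

```text
clock: 3.75
position: [0.3992, -0.1456, 0.3478]
eef_rot: [-2.861, -0.495, -0.887]
ft_force: [-0.3, -0.0, -0.4]
gripper_width: 0.0855
grasp_force: 0.0
```

```bash
python3 - <<'E'
from h import *
s=manip.get_state(); print(s["clock"],s["joint_positions"].round(3)); p,R=pose(s); print(p.round(3))
import subprocess; print(subprocess.run(["python3","fit.py"],capture_output=True,text=True).stdout)
Bq=pre((.530,.0164),10.3,55,-1,.09); Bg=pre((.530,.0164),10.3,55,-1,0)
track([Bq,Bg],s["joint_positions"],20)
p,R=rows(p,R,*Bq,20); rows(p,R,*Bg,5)
E
```

```text
3.75 [-0.927 -0.117  2.227  0.716  0.972 -0.097]
[ 0.399 -0.146  0.348]
4 [0.0001, 0.3177, 0.5973, 0.445, 0.033, 0.3717, 0.0303] 2.0581035568622216e-08 [ 0. -0. -0.  0.  0.  0.  0.  0.  0. -0.  0.  0.]

[-0.2   0.53  2.57  2.74  0.57 -1.54] err 0.0 maxstep 0.19 deg 9.0
[-0.14  0.75  2.48  2.85  0.69 -1.61] err 0.0 maxstep 0.02 deg 0.0
20 x [-0.19, -0.62, 1.47, -0.005, 0.0, 0.007] |s| 1.61 deg 0.49 end [0.4972 0.0099 0.0844] minz 0.084
5 x [-0.01, -0.01, 1.82, 0.001, 0.002, -0.001] |s| 1.82 deg 0.14 end [0.5477 0.0194 0.0093] minz 0.009
```

Request:
{"op": "step_arm", "data": {
  "motion": [
    [100,-0.19,-0.62,1.47,-0.005,0,0.007],
    [100,-0.19,-0.62,1.47,-0.005,0,0.007],
    [100,-0.19,-0.62,1.47,-0.005,0,0.007],
    [100,-0.19,-0.62,1.47,-0.005,0,0.007],
    [100,-0.19,-0.62,1.47,-0.005,0,0.007],
    [100,-0.19,-0.62,1.47,-0.005,0,0.007],
    [100,-0.19,-0.62,1.47,-0.005,0,0.007],
    [100,-0.19,-0.62,1.47,-0.005,0,0.007],
    [100,-0.19,-0.62,1.47,-0.005,0,0.007],
    [100,-0.19,-0.62,1.47,-0.005,0,0.007]
  ]
}}

```text
clock: 4.75
position: [0.4449, -0.0652, 0.2157]
eef_rot: [-2.904, -0.383, -0.9]
ft_force: [2.4, -0.2, 0.0]
gripper_width: 0.0854
grasp_force: 0.0
```

Request:
{"op": "step_arm", "data": {
  "motion": [
    [100,-0.19,-0.62,1.47,-0.005,0,0.007],
    [100,-0.19,-0.62,1.47,-0.005,0,0.007],
    [100,-0.19,-0.62,1.47,-0.005,0,0.007],
    [100,-0.19,-0.62,1.47,-0.005,0,0.007],
    [100,-0.19,-0.62,1.47,-0.005,0,0.007],
    [100,-0.19,-0.62,1.47,-0.005,0,0.007],
    [100,-0.19,-0.62,1.47,-0.005,0,0.007],
    [100,-0.19,-0.62,1.47,-0.005,0,0.007],
    [100,-0.19,-0.62,1.47,-0.005,0,0.007],
    [100,-0.19,-0.62,1.47,-0.005,0,0.007]
  ]
}}

```text
clock: 5.75
position: [0.4973, 0.01, 0.0836]
eef_rot: [-2.943, -0.261, -0.913]
ft_force: [1.4, 1.3, 0.8]
gripper_width: 0.0851
grasp_force: 0.0
```

```bash
python3 - <<'E'
from h import *
s=manip.get_state(); print(s["clock"],s["joint_positions"].round(3)); p,R=pose(s); print(p.round(4))
im,d=manip.get_image("wrist"); cv2.imwrite("pics/w2.png",im[:,:,::-1]); P=cloud(manip.camera_info("wrist"),d)
print(*bottle(P,(.530,.0164)))
im,d=manip.get_image("top"); P=cloud(manip.camera_info("top"),d); print(*bottle(P,(.530,.0164)))
rows(p,R,*pre((.530,.0164),10.3,55,-1,0),6)
E
```

```text
5.75 [-0.194  0.519  2.563  2.741  0.546 -1.534]
[0.4973 0.01   0.0836]
[0.5293 0.0202] [0.5295 0.0203] [69.3 44. ] 10.1 [-0.982 -0.188] 5987 [0.042 0.043]
[0.5318 0.0213] [0.5305 0.0208] [70.2 43.3] 10.6 [-0.984 -0.178] 290 [0.041 0.047]
6 x [-0.0, -0.01, 1.5, 0.001, 0.002, -0.0] |s| 1.5 deg 0.13 end [0.5476 0.0196 0.0096] minz 0.01
```

View pics/w2.png

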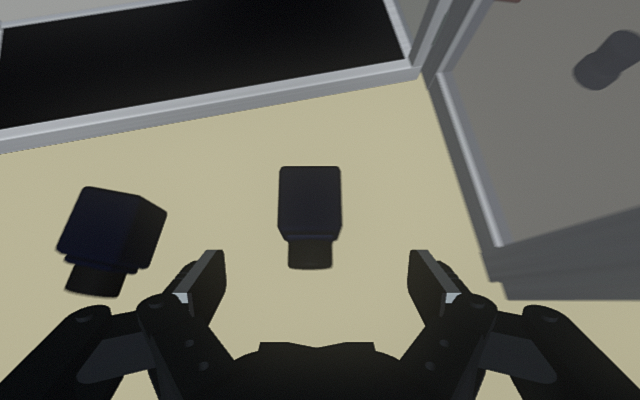

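The wrist view shows bottle B centred at (310,215) between the open fingers, with its cap towards the gripper. Bottle A is at (110,240) on the left. B is 4 mm further left than planned, so I correct for that, descend and close.

Request:
{"op": "step_arm", "data": {
  "motion": [
    [100,0,-0.07,1.5,0.001,0.002,0],
    [100,0,-0.07,1.5,0.001,0.002,0],
    [100,0,-0.07,1.5,0.001,0.002,0],
    [100,0,-0.07,1.5,0.001,0.002,0],
    [100,0,-0.07,1.5,0.001,0.002,0],
    [100,0,0,1.5,0.001,0.002,0],
    [0,0,0,0,0,0,0],
    [0,0,0,0,0,0,0],
    [0,0,0,0,0,0,0],
    [0,0,0,0,0,0,0]
  ]
}}

```text
clock: 6.85
position: [0.5465, 0.0222, 0.0113]
eef_rot: [-2.93, -0.263, -0.928]
ft_force: [-3.9, -1.3, 7.3]
gripper_width: 0.0437
grasp_force: 61.4
```

```bash
python3 - <<'E'
from h import *
s=manip.get_state(); print(s["clock"],s["joint_positions"].round(3),s["gripper_width"],s["grasp_force"],s["ft_force"].round(1)); p,R=pose(s); print(p.round(4))
def slot(xc,yc,be,fl,gz,back=0):
    R=tool(YAW,np.radians(be),fl); return np.array([*c2w(xc,yc),gz])+(.019-back)*R.apply([0,0,1]),R
# lift straight to carry pose in front of cabinet, above everything
for xm,z in((-.15,.12),(-.13,.10)):
  W1=slot(xm,-.04,35,1,z); W0=(p+[-.03,0,.08],R)
  W2=slot(-.02,-.04,35,1,.055); W3=slot(-.02,-.04,35,1,.0485)
  track([W0,W1,W2,W3],s["joint_positions"],22)
  a=rows(p,R,*W0,4); a=rows(*a,*W1,22); a=rows(*a,*W2,5); a=rows(*a,*W3,2)
E
```

```text
6.85 [-0.141  0.748  2.48   2.851  0.696 -1.609] 0.04368689083521132 61.394526958465576 [-3.9 -1.3  7.3]
[0.5465 0.0222 0.0113]
[-0.15  0.5   2.53  2.74  0.51 -1.49] err 0.0 maxstep 0.02 deg 0.0
[-0.29  0.76  2.6   2.54  1.13  1.42] err 0.0 maxstep 0.21 deg 172.0
[-0.08  0.88  2.32  2.69  1.01  1.54] err 0.0 maxstep 0.02 deg 0.0
[-0.08  0.89  2.32  2.69  1.02  1.53] err 0.0 maxstep 0.01 deg 0.0
4 x [0.55, -0.14, -2.06, 0.0, 0.0, 0.0] |s| 2.14 deg 0.0 end [0.5165 0.0222 0.0913] minz 0.031
22 x [-0.13, -0.38, 0.12, 0.023, -0.01, 0.134] |s| 0.42 deg 7.81 end [0.5638 0.0623 0.1096] minz 0.087
5 x [-0.42, -0.0, 2.88, 0.0, -0.001, -0.001] |s| 2.91 deg 0.08 end [0.684  0.1113 0.0438] minz 0.044
2 x [0.26, -0.0, 0.17, 0.001, -0.0, -0.0] |s| 0.31 deg 0.06 end [0.6838 0.1113 0.0376] minz 0.038
[-0.15  0.5   2.53  2.74  0.51 -1.49] err 0.0 maxstep 0.02 deg 0.0
[-0.25  0.81  2.56  2.58  1.15  1.42] err 0.0 maxstep 0.21 deg 172.0
[-0.08  0.88  2.32  2.69  1.01  1.54] err 0.0 maxstep 0.02 deg 0.0
[-0.08  0.89  2.32  2.69  1.02  1.53] err 0.0 maxstep 0.01 deg 0.0
4 x [0.55, -0.14, -2.06, 0.0, 0.0, 0.0] |s| 2.14 deg 0.0 end [0.5165 0.0222 0.0913] minz 0.031
22 x [-0.12, -0.39, 0.25, 0.023, -0.01, 0.134] |s| 0.48 deg 7.81 end [0.5828 0.0697 0.0893] minz 0.08
5 x [-0.52, 0.01, 2.31, 0.0, -0.001, -0.001] |s| 2.37 deg 0.08 end [0.6839 0.1115 0.0441] minz 0.044
2 x [0.26, -0.01, 0.18, 0.001, -0.0, -0.0] |s| 0.32 deg 0.06 end [0.6839 0.1113 0.0377] minz 0.038
```

Request:
{"op": "step_arm", "data": {
  "motion": [
    [0,0.55,-0.14,-2.06,0,0,0],
    [0,0.55,-0.14,-2.06,0,0,0],
    [0,0.55,-0.14,-2.06,0,0,0],
    [0,0.55,-0.14,-2.06,0,0,0],
    [0,-0.13,-0.38,0.12,0.023,-0.01,0.134],
    [0,-0.13,-0.38,0.12,0.023,-0.01,0.134],
    [0,-0.13,-0.38,0.12,0.023,-0.01,0.134],
    [0,-0.13,-0.38,0.12,0.023,-0.01,0.134],
    [0,-0.13,-0.38,0.12,0.023,-0.01,0.134],
    [0,-0.13,-0.38,0.12,0.023,-0.01,0.134]
  ]
}}

```text
clock: 7.85
position: [0.5156, 0.0464, 0.0864]
eef_rot: [-2.538, 0.764, -0.643]
ft_force: [0.1, 0.7, -1.1]
gripper_width: 0.0436
grasp_force: 61.4
```

Request:
{"op": "step_arm", "data": {
  "motion": [
    [0,-0.13,-0.38,0.12,0.023,-0.01,0.134],
    [0,-0.13,-0.38,0.12,0.023,-0.01,0.134],
    [0,-0.13,-0.38,0.12,0.023,-0.01,0.134],
    [0,-0.13,-0.38,0.12,0.023,-0.01,0.134],
    [0,-0.13,-0.38,0.12,0.023,-0.01,0.134],
    [0,-0.13,-0.38,0.12,0.023,-0.01,0.134],
    [0,-0.13,-0.38,0.12,0.023,-0.01,0.134],
    [0,-0.13,-0.38,0.12,0.023,-0.01,0.134]
  ]
}}

```text
clock: 8.65
position: [0.5352, 0.0694, 0.0975]
eef_rot: [-1.605, 1.709, -0.208]
ft_force: [-0.1, -0.3, -1.0]
gripper_width: 0.0433
grasp_force: 61.4
```

Request:
{"op": "step_arm", "data": {
  "motion": [
    [0,-0.13,-0.38,0.12,0.023,-0.01,0.134],
    [0,-0.13,-0.38,0.12,0.023,-0.01,0.134],
    [0,-0.13,-0.38,0.12,0.023,-0.01,0.134],
    [0,-0.13,-0.38,0.12,0.023,-0.01,0.134],
    [0,-0.13,-0.38,0.12,0.023,-0.01,0.134],
    [0,-0.13,-0.38,0.12,0.023,-0.01,0.134],
    [0,-0.13,-0.38,0.12,0.023,-0.01,0.134],
    [0,-0.13,-0.38,0.12,0.023,-0.01,0.134],
    [0,0,0,0,0,0,0]
  ]
}}

```text
clock: 9.55
position: [0.5639, 0.0626, 0.1088]
eef_rot: [-0.414, 2.157, 0.225]
ft_force: [0.1, -0.4, -0.4]
gripper_width: 0.0429
grasp_force: 61.4
```

```bash
cat >> h.py <<'E'
def slot(xc,yc,be,fl,gz,back=0):
    R=tool(YAW,np.radians(be),fl); return np.array([*c2w(xc,yc),gz])+(.019-back)*R.apply([0,0,1]),R
E
python3 - <<'E'
from h import *
s=manip.get_state(); print(s["clock"],s["joint_positions"].round(3),s["gripper_width"],s["grasp_force"],s["ft_force"].round(1)); p,R=pose(s); print(p.round(4),R.as_matrix().round(3)[:,1:])
a=rows(p,R,*slot(-.025,-.04,35,1,.064),8); a=rows(*a,*slot(-.025,-.04,35,1,.050),4)
im,d=manip.get_image("wrist"); cv2.imwrite("pics/w3.png",im[:,:,::-1])
im,d=manip.get_image("scene"); cv2.imwrite("pics/s3.png",cv2.resize(im[100:280,180:400,::-1],None,fx=3,fy=3))
E
```

```text
9.55 [-0.288  0.754  2.592  2.537  1.118  1.439] 0.04288000755017697 61.38250708580017 [ 0.1 -0.4 -0.4]
[0.5639 0.0626 0.1088] [[-0.374  0.755]
 [ 0.927  0.309]
 [ 0.008 -0.578]]
8 x [-0.33, -0.0, 1.67, 0.0, -0.001, -0.001] |s| 1.7 deg 0.08 end [0.6791 0.1097 0.0535] minz 0.054
4 x [0.29, -0.01, 0.21, 0.001, 0.001, -0.0] |s| 0.36 deg 0.08 end [0.6794 0.1094 0.0392] minz 0.039
```

View pics/w3.png

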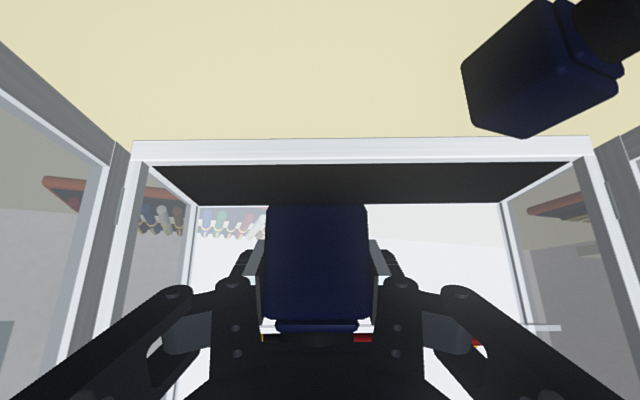

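Bottle B is upright in the hand at (317,265), its cap up (towards the image bottom), in front of the opening. I insert it, lower it and release.

Request:
{"op": "step_arm", "data": {
  "motion": [
    [0,-0.33,0,1.67,0,-0.001,-0.001],
    [0,-0.33,0,1.67,0,-0.001,-0.001],
    [0,-0.33,0,1.67,0,-0.001,-0.001],
    [0,-0.33,0,1.67,0,-0.001,-0.001],
    [0,-0.33,0,1.67,0,-0.001,-0.001],
    [0,-0.33,0,1.67,0,-0.001,-0.001],
    [0,-0.33,0,1.67,0,-0.001,-0.001],
    [0,-0.33,0,1.67,0,-0.001,-0.001]
  ]
}}

```text
clock: 10.45
position: [0.68, 0.1098, 0.0535]
eef_rot: [-0.428, 2.145, 0.219]
ft_force: [-0.1, -0.8, -1.0]
gripper_width: 0.0434
grasp_force: 61.5
```

Request:
{"op": "step_arm", "data": {
  "motion": [
    [0,0.29,-0.01,0.21,0.001,0.001,0],
    [0,0.29,-0.01,0.21,0.001,0.001,0],
    [0,0.29,-0.01,0.21,0.001,0.001,0],
    [0,0.29,-0.01,0.21,0.001,0.001,0],
    [0,0,0,0,0,0,0]
  ]
}}

```text
clock: 10.95
position: [0.6795, 0.109, 0.0387]
eef_rot: [-0.422, 2.151, 0.215]
ft_force: [0.2, 0.2, -1.6]
gripper_width: 0.0433
grasp_force: 61.4
```

```bash
python3 - <<'E'
from h import *
s=manip.get_state(); print(s["clock"],s["ft_force"].round(1)); p,R=pose(s); print(p.round(4),R.as_matrix().round(3)[:,1:])
im,d=manip.get_image("wrist"); cv2.imwrite("pics/w4.png",im[:,:,::-1])
# foot edges in depth
P=cloud(manip.camera_info("wrist"),d); 
q=P[150:330,290:345]; z=q[...,2][d[150:330,290:345]>0]; print(np.percentile(z,[0,2,10,50]).round(3))
E
```

```text
10.95 [ 0.2  0.2 -1.6]
[0.6795 0.109  0.0387] [[-0.376  0.758]
 [ 0.926  0.306]
 [-0.003 -0.575]]
[0.007 0.009 0.015 0.038]
```

View pics/w4.png

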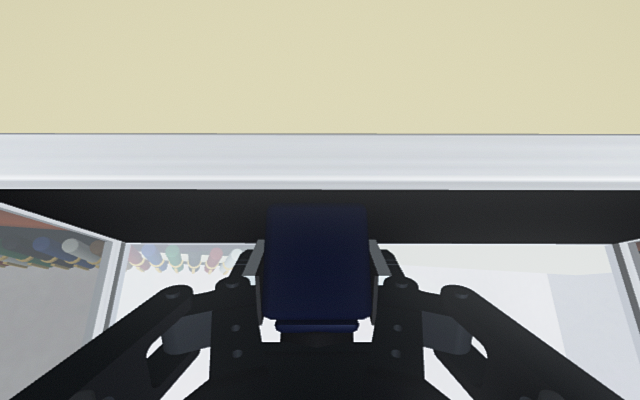

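Request:
{"op": "step_arm", "data": {
  "motion": [
    [0,0.08,0,0.06,0,0,0],
    [0,0.06,0,0.04,0,0,0],
    [0,0,0,0,0,0,0]
  ]
}}

```text
clock: 11.3
position: [0.68, 0.1092, 0.0385]
eef_rot: [-0.421, 2.148, 0.215]
ft_force: [-7.9, -3.4, 14.7]
gripper_width: 0.0435
grasp_force: 63.3
```

Request:
{"op": "step_arm", "data": {
  "motion": [
    [58,0,0,0,0,0,0],
    [66,0,0,0,0,0,0],
    [70,0,0,0,0,0,0],
    [70,0,0,0,0,0,0],
    [70,0,0,-1.5,0,0,0],
    [70,0,0,-2.5,0,0,0],
    [70,0,0,-3,0,0,0],
    [100,0,0,-3,0,0,0]
  ]
}}

```text
clock: 12.1
position: [0.6022, 0.0785, 0.0957]
eef_rot: [-0.422, 2.151, 0.216]
ft_force: [-0.2, -0.6, -0.3]
gripper_width: 0.0728
grasp_force: 0.0
```

```bash
python3 - <<'E'
from h import *
s=manip.get_state(); print(s["clock"],s["ft_force"].round(1)); p,R=pose(s); print(p.round(4))
im,d=manip.get_image("wrist"); cv2.imwrite("pics/w5.png",im[:,:,::-1]); 
im,d=manip.get_image("top"); P=cloud(manip.camera_info("top"),d); print(*bottle(P,(.487,.153)))
j=s["joint_positions"]
A=((.487,.153),-1.7)
for up in(.09,.12):
  W1=pre(*A,55,-1,.09,up=.02); 
  M=(p+[-.05,0,.06],R)
  j1=track([M,W1,pre(*A,55,-1,0)],j,24)
  a=rows(p,R,*M,4); a=rows(*a,*W1,22); a=rows(*a,*pre(*A,55,-1,0),7)
  break
E
```

```text
12.1 [-0.2 -0.6 -0.3]
[0.6022 0.0785 0.0957]h.py:41: RuntimeWarning: Mean of empty slice.
  g=q[:,:2]; rc=cv2.minAreaRect((g*1000).astype(np.float32)); m=g.mean(0); _,_,V=np.linalg.svd(g-m,full_matrices=False)
  ret = um.true_divide(
Traceback (most recent call last):
  File "h.py", line 42, in bottle
    return m.round(4),(np.array(rc[0])/1000).round(4),np.round(rc[1],1),round(rc[2],1),V[0].round(3),len(g),np.percentile(q[:,2],[50,95]).round(3)
                                                                                       ~^^^
IndexError: index 0 is out of bounds for axis 0 with size 0
```

View pics/w5.png

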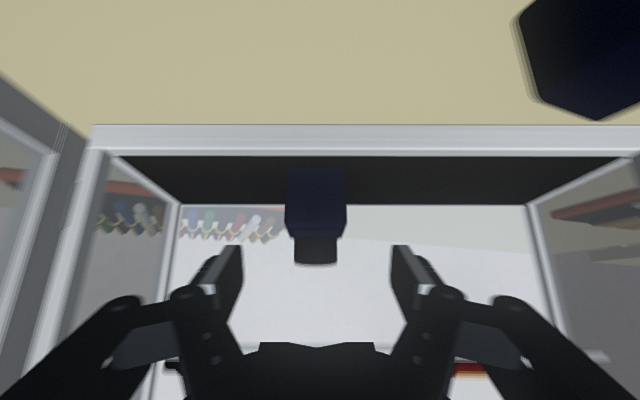

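Bottle B stands upright on the cabinet floor at (315,205). Next is bottle A.

```bash
python3 - <<'E'
from h import *
s=manip.get_state(); p,R=pose(s); j=s["joint_positions"]
A=((.487,.156),-1.7)
W1=pre(*A,55,-1,.09,up=.02); M=(p+[-.05,0,.06],R)
track([M,W1,pre(*A,55,-1,0)],j,24)
a=rows(p,R,*M,3); a=rows(*a,*W1,22); a=rows(*a,*pre(*A,55,-1,0),7)
E
```

```text
[-0.24  0.6   2.62  2.54  1.02  1.52] err 0.0 maxstep 0.01 deg 0.0
[ 0.49  0.46  2.55  3.78  0.5  -1.7 ] err 0.0 maxstep 0.22 deg 163.0
[ 0.42  0.75  2.49  3.53  0.7  -1.51] err 0.0 maxstep 0.02 deg 0.0
3 x [-0.75, 0.62, -2.42, 0.0, 0.0, 0.0] |s| 2.61 deg 0.0 end [0.5509 0.0778 0.1565] minz 0.116
22 x [-0.57, 0.67, 0.1, -0.022, 0.019, -0.126] |s| 0.89 deg 7.41 end [0.4533 0.1568 0.1034] minz 0.103
7 x [-0.17, -0.0, 1.52, 0.0, -0.0, -0.0] |s| 1.53 deg 0.0 end [0.5046 0.1553 0.0094] minz 0.009
```

Request:
{"op": "step_arm", "data": {
  "motion": [
    [100,-0.75,0.62,-2.42,0,0,0],
    [100,-0.75,0.62,-2.42,0,0,0],
    [100,-0.75,0.62,-2.42,0,0,0],
    [100,-0.46,0.55,0.08,-0.018,0.0155,-0.103],
    [100,-0.46,0.55,0.08,-0.018,0.0155,-0.103],
    [100,-0.46,0.55,0.08,-0.018,0.0155,-0.103],
    [100,-0.46,0.55,0.08,-0.018,0.0155,-0.103],
    [100,-0.46,0.55,0.08,-0.018,0.0155,-0.103],
    [100,-0.46,0.55,0.08,-0.018,0.0155,-0.103],
    [100,-0.46,0.55,0.08,-0.018,0.0155,-0.103]
  ]
}}

```text
clock: 13.2
position: [0.5496, 0.1263, 0.1676]
eef_rot: [-1.268, 1.95, -0.087]
ft_force: [1.1, -1.2, -0.1]
gripper_width: 0.0855
grasp_force: 0.0
```

Request:
{"op": "step_arm", "data": {
  "motion": [
    [100,-0.46,0.55,0.08,-0.018,0.0155,-0.103],
    [100,-0.46,0.55,0.08,-0.018,0.0155,-0.103],
    [100,-0.46,0.55,0.08,-0.018,0.0155,-0.103],
    [100,-0.46,0.55,0.08,-0.018,0.0155,-0.103],
    [100,-0.46,0.55,0.08,-0.018,0.0155,-0.103],
    [100,-0.46,0.55,0.08,-0.018,0.0155,-0.103],
    [100,-0.46,0.55,0.08,-0.018,0.0155,-0.103],
    [100,-0.46,0.55,0.08,-0.018,0.0155,-0.103],
    [100,-0.46,0.55,0.08,-0.018,0.0155,-0.103],
    [100,-0.46,0.55,0.08,-0.018,0.0155,-0.103]
  ]
}}

```text
clock: 14.2
position: [0.5054, 0.1736, 0.1431]
eef_rot: [-2.321, 1.243, -0.538]
ft_force: [0.6, -1.0, -0.2]
gripper_width: 0.0852
grasp_force: 0.0
```

Request:
{"op": "step_arm", "data": {
  "motion": [
    [100,-0.46,0.55,0.08,-0.018,0.0155,-0.103],
    [100,-0.46,0.55,0.08,-0.018,0.0155,-0.103],
    [100,-0.46,0.55,0.08,-0.018,0.0155,-0.103],
    [100,-0.46,0.55,0.08,-0.018,0.0155,-0.103],
    [100,-0.46,0.55,0.08,-0.018,0.0155,-0.103],
    [100,-0.46,0.55,0.08,-0.018,0.0155,-0.103],
    [100,-0.46,0.55,0.08,-0.018,0.0155,-0.103],
    [100,-0.46,0.55,0.08,-0.018,0.0155,-0.103],
    [100,-0.46,0.55,0.08,-0.018,0.0155,-0.103],
    [100,-0.46,0.55,0.08,-0.018,0.0155,-0.103]
  ]
}}

```text
clock: 15.2
position: [0.4556, 0.1551, 0.101]
eef_rot: [2.988, -0.05, 0.946]
ft_force: [-0.1, 0.5, -0.4]
gripper_width: 0.0851
grasp_force: 0.0
```

```bash
cat > near.py <<'E'
import sys
from h import *
x,y,yaw=map(float,sys.argv[1:4])
s=manip.get_state(); p,R=pose(s); print(s["clock"],p.round(4),s["joint_positions"].round(2))
ci=manip.camera_info("wrist"); im,d=manip.get_image("wrist"); cv2.imwrite("pics/near.png",im[:,:,::-1]); P=cloud(ci,d); P[240:]=0
b=bottle(P,(x,y)); print(*b)
m=b[1]; sz=b[2]; ang=b[3]+(0 if sz[0]>sz[1] else 90); ang=(ang-yaw+90)%180-90+yaw; print("mid",m,"yaw",ang)
track([pre(m,ang,55,-1,0)],s["joint_positions"],6)
rows(p,R,*pre(m,ang,55,-1,0),7)
E
python3 near.py .487 .156 -1.7
```

```text
15.2 [0.4556 0.1551 0.101 ] [ 0.48  0.47  2.56  3.75  0.51 -1.68]
[0.4966 0.1567] [0.4983 0.1567] [44.2 46.7] 88.7 [-1.    -0.025] 3525 [0.044 0.045]
mid [0.4983 0.1567] yaw -1.3000000000000227
[ 0.4   0.75  2.46  3.53  0.68 -1.52] err 0.0 maxstep 0.06 deg 1.0
7 x [-0.05, -0.04, 1.57, 0.0, -0.0, -0.001] |s| 1.57 deg 0.06 end [0.5161 0.1562 0.0091] minz 0.009
```

Request:
{"op": "step_arm", "data": {
  "motion": [
    [100,-0.18,-0.01,1.48,0,0,0],
    [100,-0.18,-0.01,1.48,0,0,0],
    [100,-0.18,-0.01,1.48,0,0,0],
    [100,-0.18,-0.01,1.48,0,0,0],
    [100,-0.18,-0.01,1.48,0,0,0],
    [100,-0.18,-0.01,1.48,0,0,0],
    [100,-0.18,-0.01,1.48,0,0,0]
  ]
}}

```text
clock: 15.95
position: [0.5055, 0.1548, 0.0084]
eef_rot: [2.991, -0.059, 0.945]
ft_force: [0.0, 0.0, -1.1]
gripper_width: 0.0852
grasp_force: 0.0
```

Request:
{"op": "step_arm", "data": {
  "motion": [
    [0,0,0,0,0,0,0],
    [0,0,0,0,0,0,0],
    [0,0,0,0,0,0,0],
    [0,0,0,0,0,0,0]
  ]
}}

```text
clock: 16.35
position: [0.5047, 0.1548, 0.0097]
eef_rot: [2.99, -0.056, 0.946]
ft_force: [-3.6, -0.4, 4.2]
gripper_width: 0.0433
grasp_force: 61.3
```

```bash
sed -i 's/; P\[240:\]=0//' near.py; cat > carry.py <<'E'
import sys
from h import *
mx,my,yaw,yc=map(float,sys.argv[1:5])
s=manip.get_state(); p,R=pose(s); print(s["clock"],p.round(4),s["gripper_width"],s["grasp_force"])
z=R.apply([0,0,1]); G=p-.019*z; f=np.array([np.cos(np.radians(yaw)),np.sin(np.radians(yaw))]); foot=.035-(G[:2]-[mx,my])@f; be=90-np.degrees(np.arcsin(-z[2]))
print("G above foot",foot.round(4),"off axis",(G[2]-.022).round(4),"be",be.round(1))
be=35
W0=(p+[-.03,0,.09],R); W1=slot(-.15,yc,be,1,.12); W2=slot(-.025,yc,be,1,.036+foot); W3=slot(-.025,yc,be,1,.020+foot)
N=int(sys.argv[5]) if len(sys.argv)>5 else 26
track([W0,W1,W2,W3],s["joint_positions"],N)
a=rows(p,R,*W0,4); a=rows(*a,*W1,N); a=rows(*a,*W2,8); a=rows(*a,*W3,4)
E
python3 carry.py .4867 .1567 -1.3 .04
```

```text
16.35 [0.5047 0.1548 0.0097] 0.04329082439093646 61.30445122718811
G above foot 0.0279 off axis 0.0032 be 35.1
[ 0.45  0.47  2.52  3.74  0.49 -1.7 ] err 0.0 maxstep 0.02 deg 0.0
[-0.03  0.8   2.67  2.78  1.26  1.43] err 0.0082 maxstep 0.19 deg 163.0
[0.1  0.87 2.39 2.88 1.07 1.54] err 0.0 maxstep 0.02 deg 0.0
[0.1  0.91 2.38 2.88 1.1  1.52] err 0.0 maxstep 0.01 deg 0.0
4 x [0.68, 0.01, -2.27, 0.0, 0.0, 0.0] |s| 2.37 deg 0.0 end [0.4747 0.1549 0.0996] minz 0.032
26 x [0.18, -0.25, 0.06, 0.019, -0.016, 0.106] |s| 0.31 deg 6.24 end [0.5331 0.1371 0.1084] minz 0.1
8 x [-0.32, -0.01, 1.68, -0.0, 0.001, 0.001] |s| 1.71 deg 0.08 end [0.6491 0.1835 0.0527] minz 0.053
4 x [0.32, 0.0, 0.23, -0.0, -0.0, 0.001] |s| 0.39 deg 0.06 end [0.6493 0.1835 0.037 ] minz 0.037
```

```bash
sed -i 's/slot(-.15,yc,be,1,.12)/slot(-.122,yc,be,1,.115)/; s/W2,8)/W2,6)/' carry.py; python3 carry.py .4867 .1567 -1.3 .04
```

```text
16.35 [0.5047 0.1548 0.0097] 0.04329082439093646 61.30445122718811
G above foot 0.0279 off axis 0.0032 be 35.1
[ 0.45  0.47  2.52  3.74  0.49 -1.7 ] err 0.0 maxstep 0.02 deg 0.0
[0.01 0.79 2.61 2.81 1.2  1.47] err 0.0 maxstep 0.19 deg 163.0
[0.1  0.87 2.39 2.88 1.07 1.54] err 0.0 maxstep 0.01 deg 0.0
[0.1  0.91 2.38 2.88 1.1  1.52] err 0.0 maxstep 0.01 deg 0.0
4 x [0.68, 0.01, -2.27, 0.0, 0.0, 0.0] |s| 2.37 deg 0.0 end [0.4747 0.1549 0.0996] minz 0.032
26 x [0.17, -0.35, 0.14, 0.019, -0.016, 0.106] |s| 0.41 deg 6.24 end [0.5596 0.1471 0.1032] minz 0.099
6 x [-0.23, -0.0, 1.8, -0.0, 0.001, 0.002] |s| 1.81 deg 0.13 end [0.6491 0.1835 0.053 ] minz 0.053
4 x [0.33, -0.0, 0.23, -0.0, 0.0, -0.0] |s| 0.4 deg 0.0 end [0.649  0.1835 0.0369] minz 0.037
```

Request:
{"op": "step_arm", "data": {
  "motion": [
    [0,0.68,0.01,-2.27,0,0,0],
    [0,0.68,0.01,-2.27,0,0,0],
    [0,0.68,0.01,-2.27,0,0,0],
    [0,0.68,0.01,-2.27,0,0,0],
    [0,0.17,-0.35,0.14,0.019,-0.016,0.106],
    [0,0.17,-0.35,0.14,0.019,-0.016,0.106],
    [0,0.17,-0.35,0.14,0.019,-0.016,0.106],
    [0,0.17,-0.35,0.14,0.019,-0.016,0.106],
    [0,0.17,-0.35,0.14,0.019,-0.016,0.106],
    [0,0.17,-0.35,0.14,0.019,-0.016,0.106]
  ]
}}

```text
clock: 17.35
position: [0.4922, 0.1721, 0.1015]
eef_rot: [-2.622, 0.863, -0.696]
ft_force: [0.0, 0.0, -1.2]
gripper_width: 0.0435
grasp_force: 61.8
```

Request:
{"op": "step_arm", "data": {
  "motion": [
    [0,0.17,-0.35,0.14,0.019,-0.016,0.106],
    [0,0.17,-0.35,0.14,0.019,-0.016,0.106],
    [0,0.17,-0.35,0.14,0.019,-0.016,0.106],
    [0,0.17,-0.35,0.14,0.019,-0.016,0.106],
    [0,0.17,-0.35,0.14,0.019,-0.016,0.106],
    [0,0.17,-0.35,0.14,0.019,-0.016,0.106],
    [0,0.17,-0.35,0.14,0.019,-0.016,0.106],
    [0,0.17,-0.35,0.14,0.019,-0.016,0.106],
    [0,0.17,-0.35,0.14,0.019,-0.016,0.106],
    [0,0.17,-0.35,0.14,0.019,-0.016,0.106]
  ]
}}

```text
clock: 18.35
position: [0.5313, 0.174, 0.1102]
eef_rot: [-1.638, 1.766, -0.234]
ft_force: [-0.1, 0.2, -1.8]
gripper_width: 0.0436
grasp_force: 61.7
```

Request:
{"op": "step_arm", "data": {
  "motion": [
    [0,0.17,-0.35,0.14,0.019,-0.016,0.106],
    [0,0.17,-0.35,0.14,0.019,-0.016,0.106],
    [0,0.17,-0.35,0.14,0.019,-0.016,0.106],
    [0,0.17,-0.35,0.14,0.019,-0.016,0.106],
    [0,0.17,-0.35,0.14,0.019,-0.016,0.106],
    [0,0.17,-0.35,0.14,0.019,-0.016,0.106],
    [0,0.17,-0.35,0.14,0.019,-0.016,0.106],
    [0,0.17,-0.35,0.14,0.019,-0.016,0.106],
    [0,0.17,-0.35,0.14,0.019,-0.016,0.106],
    [0,0.17,-0.35,0.14,0.019,-0.016,0.106]
  ]
}}

```text
clock: 19.35
position: [0.5599, 0.1468, 0.1029]
eef_rot: [-0.425, 2.141, 0.214]
ft_force: [0.6, 0.1, -1.3]
gripper_width: 0.0435
grasp_force: 61.7
```

```bash
cat > ins.py <<'E'
import sys
from h import *
yc,foot=map(float,sys.argv[1:3])
s=manip.get_state(); p,R=pose(s); print(s["clock"],p.round(4),R.as_matrix().round(3)[2],s["ft_force"].round(1),s["gripper_width"])
W2=slot(-.025,yc,35,1,.036+foot); W3=slot(-.025,yc,35,1,.020+foot)
a=rows(p,R,*W2,6); a=rows(*a,*W3,4)
E
python3 ins.py .04 .0279
```

```text
19.35 [0.5599 0.1468 0.1029] [-0.823 -0.007 -0.568] [ 0.6  0.1 -1.3] 0.043463875187775926
6 x [-0.23, 0.01, 1.8, -0.0, 0.001, 0.001] |s| 1.81 deg 0.08 end [0.6493 0.1837 0.0527] minz 0.053
4 x [0.32, -0.0, 0.22, -0.0, 0.0, 0.0] |s| 0.39 deg 0.0 end [0.6492 0.1836 0.0372] minz 0.037
```

Request:
{"op": "step_arm", "data": {
  "motion": [
    [0,-0.23,0.01,1.8,0,0.001,0.001],
    [0,-0.23,0.01,1.8,0,0.001,0.001],
    [0,-0.23,0.01,1.8,0,0.001,0.001],
    [0,-0.23,0.01,1.8,0,0.001,0.001],
    [0,-0.23,0.01,1.8,0,0.001,0.001],
    [0,-0.23,0.01,1.8,0,0.001,0.001],
    [0,0.32,0,0.22,0,0,0],
    [0,0.32,0,0.22,0,0,0],
    [0,0.32,0,0.22,0,0,0],
    [0,0.28,0,0.19,0,0,0]
  ]
}}

```text
clock: 20.35
position: [0.6485, 0.1837, 0.0371]
eef_rot: [-0.425, 2.148, 0.215]
ft_force: [-24.3, -11.8, 50.4]
gripper_width: 0.0435
grasp_force: 67.6
```

Request:
{"op": "step_arm", "data": {
  "motion": [
    [0,0,0,0,0,0,0]
  ]
}}

```text
clock: 20.45
position: [0.6486, 0.1837, 0.0372]
eef_rot: [-0.425, 2.148, 0.215]
ft_force: [-4.0, -1.2, 5.2]
gripper_width: 0.0434
grasp_force: 62.3
```

Request:
{"op": "step_arm", "data": {
  "motion": [
    [58,0,0,0,0,0,0],
    [66,0,0,0,0,0,0],
    [70,0,0,0,0,0,0],
    [70,0,0,0,0,0,0],
    [70,0,0,-1.5,0,0,0],
    [70,0,0,-2.5,0,0,0],
    [70,0,0,-3,0,0,0],
    [70,0,0,-3,0,0,0],
    [100,0,0,-3,0,0,0]
  ]
}}

```text
clock: 21.35
position: [0.5494, 0.1438, 0.1123]
eef_rot: [-0.426, 2.148, 0.215]
ft_force: [-0.7, -0.5, -0.4]
gripper_width: 0.0726
grasp_force: 0.0
```

```bash
python3 - <<'E'
from h import *
s=manip.get_state(); p,R=pose(s); j=s["joint_positions"]; print(s["clock"],p.round(3),j.round(2))
im,d=manip.get_image("scene"); cv2.imwrite("pics/s5.png",im[:,:,::-1]); P=cloud(manip.camera_info("scene"),d)
im,d=manip.get_image("top"); P=cloud(manip.camera_info("top"),d)
for c in((.561,-.287),(.438,-.332)): print(*bottle(P,c,.075))
C=((.5605,-.290),8)
for wp in([.42,-.06,.33],[.42,-.12,.33]):
  W=(np.array(wp),tool(np.radians(10),np.radians(55),-1)); C1=pre(*C,55,-1,.10,up=.02); Cg=pre(*C,55,-1,0)
  M=(p+[-.04,0,.05],R)
  track([M,W,C1,Cg],j,26)
  a=rows(p,R,*M,3); a=rows(*a,*W,24); a=rows(*a,*C1,12); a=rows(*a,*Cg,7)
E
```

```text
21.35 [0.549 0.144 0.112] [-0.    0.77  2.64  2.8   1.21  1.46]
[ 0.5612 -0.2868] [ 0.56   -0.2894] [70.8 43.8] 8.3 [-0.988 -0.157] 317 [0.041 0.047]
[ 0.4381 -0.332 ] [ 0.4361 -0.3324] [45.2 70.8] 37.1 [ 0.598 -0.802] 327 [0.041 0.046]
[-0.    0.55  2.67  2.76  1.    1.54] err 0.0435 maxstep 0.02 deg 0.0
[-0.56 -0.22  2.35  0.69  0.65  0.34] err 0.0 maxstep 0.12 deg 171.0
[-0.88  0.52  2.2   1.45  0.51 -0.79] err 0.0 maxstep 0.06 deg 2.0
[-0.78  0.75  2.14  1.87  0.5  -1.16] err 0.0 maxstep 0.02 deg 0.0
3 x [-0.66, 0.5, -1.97, 0.0, 0.0, 0.0] |s| 2.14 deg 0.0 end [0.5093 0.1439 0.1624] minz 0.129
24 x [0.88, -0.11, -1.1, -0.022, 0.009, -0.122] |s| 1.41 deg 7.12 end [ 0.4198 -0.0608  0.3305] minz 0.161
12 x [-0.61, 2.07, 1.8, -0.002, 0.001, 0.002] |s| 2.81 deg 0.17 end [ 0.5218 -0.2956  0.111 ] minz 0.111
7 x [-0.17, -0.0, 1.66, 0.0, -0.001, 0.0] |s| 1.67 deg 0.06 end [ 0.5783 -0.2878  0.0091] minz 0.009
[-0.    0.55  2.67  2.76  1.    1.54] err 0.0435 maxstep 0.02 deg 0.0
[-0.76 -0.16  2.31  0.75  0.74  0.13] err 0.0 maxstep 0.13 deg 171.0
[-0.88  0.52  2.2   1.45  0.51 -0.79] err 0.0 maxstep 0.04 deg 2.0
[-0.78  0.75  2.14  1.87  0.5  -1.16] err 0.0 maxstep 0.02 deg 0.0
3 x [-0.66, 0.5, -1.97, 0.0, 0.0, 0.0] |s| 2.14 deg 0.0 end [0.5093 0.1439 0.1624] minz 0.129
24 x [1.23, -0.05, -1.21, -0.022, 0.009, -0.122] |s| 1.73 deg 7.12 end [ 0.4191 -0.1211  0.3301] minz 0.151
12 x [-0.54, 1.57, 1.84, -0.002, 0.001, 0.002] |s| 2.48 deg 0.17 end [ 0.521  -0.2952  0.1116] minz 0.112
7 x [-0.16, 0.0, 1.67, 0.0, -0.001, 0.0] |s| 1.68 deg 0.06 end [ 0.5785 -0.2872  0.0095] minz 0.009
```

```bash
python3 - <<'E'
from h import *
s=manip.get_state(); p,R=pose(s); j=s["joint_positions"]
C=((.560,-.2885),8.3); RW=tool(np.radians(10),np.radians(55),-1)
for w in ([.44,-.12,.33],[.48,-.10,.36]):
  w=np.array(w); C1=pre(*C,55,-1,.10,up=.02)
  M=(p+[-.015,0,.09],R)
  track([M,(w,R),(w,RW),C1],j,21)
  a=rows(p,R,*M,3); a=rows(*a,w,R,7); a=rows(*a,w,RW,22); a=rows(*a,*C1,15)
E
```

```text
[-0.01  0.42  2.63  2.73  0.88  1.61] err 0.0 maxstep 0.02 deg 0.0
[-1.08  0.05  2.42  1.23  1.04  2.36] err 0.0 maxstep 0.1 deg 0.0
[-0.71 -0.12  2.29  0.75  0.71  0.17] err 0.0 maxstep 0.14 deg 171.0
[-0.88  0.52  2.2   1.45  0.52 -0.79] err 0.0 maxstep 0.06 deg 2.0
3 x [-2.19, 0.18, -2.1, 0.0, 0.0, 0.0] |s| 3.04 deg 0.0 end [0.5328 0.1433 0.2027] minz 0.143
7 x [0.05, -2.99, -3.21, 0.0, 0.0, 0.0] |s| 4.39 deg 0.0 end [ 0.4397 -0.1203  0.3299] minz 0.221
22 x [-0.0, -0.0, 0.0, -0.023, 0.01, -0.133] |s| 0.0 deg 7.75 end [ 0.4397 -0.1203  0.3299] minz 0.33
15 x [-0.55, 1.24, 1.39, -0.001, -0.0, 0.001] |s| 1.94 deg 0.08 end [ 0.521  -0.2943  0.1108] minz 0.111
[-0.01  0.42  2.63  2.73  0.88  1.61] err 0.0 maxstep 0.02 deg 0.0
[-0.93  0.    2.36  1.26  0.98  2.52] err 0.0 maxstep 0.09 deg 0.0
[-0.57 -0.12  2.2   0.65  0.69  0.39] err 0.0 maxstep 0.13 deg 171.0
[-0.88  0.52  2.2   1.45  0.52 -0.79] err 0.0 maxstep 0.07 deg 2.0
3 x [-2.19, 0.18, -2.1, 0.0, 0.0, 0.0] |s| 3.04 deg 0.0 end [0.5328 0.1433 0.2027] minz 0.143
7 x [-0.67, -2.94, -2.93, 0.0, 0.0, 0.0] |s| 4.2 deg 0.0 end [ 0.48   -0.0999  0.3598] minz 0.225
22 x [0.0, -0.0, -0.0, -0.023, 0.01, -0.133] |s| 0.0 deg 7.75 end [ 0.48   -0.0999  0.3598] minz 0.36
15 x [-0.9, 1.33, 1.38, -0.001, -0.0, 0.001] |s| 2.12 deg 0.08 end [ 0.5202 -0.2939  0.1116] minz 0.112
```

Request:
{"op": "step_arm", "data": {
  "motion": [
    [100,-2.19,0.18,-2.1,0,0,0],
    [100,-2.19,0.18,-2.1,0,0,0],
    [100,-2.19,0.18,-2.1,0,0,0],
    [100,0.02,-1.31,-1.4,0,0,0],
    [100,0.02,-1.31,-1.4,0,0,0],
    [100,0.02,-1.31,-1.4,0,0,0],
    [100,0.02,-1.31,-1.4,0,0,0],
    [100,0.02,-1.31,-1.4,0,0,0],
    [100,0.02,-1.31,-1.4,0,0,0],
    [100,0.02,-1.31,-1.4,0,0,0]
  ]
}}

```text
clock: 22.45
position: [0.495, 0.0278, 0.2574]
eef_rot: [-0.426, 2.148, 0.214]
ft_force: [0.9, -0.2, 0.0]
gripper_width: 0.0854
grasp_force: 0.0
```

Request:
{"op": "step_arm", "data": {
  "motion": [
    [100,0.02,-1.31,-1.4,0,0,0],
    [100,0.02,-1.31,-1.4,0,0,0],
    [100,0.02,-1.31,-1.4,0,0,0],
    [100,0.02,-1.31,-1.4,0,0,0],
    [100,0.02,-1.31,-1.4,0,0,0],
    [100,0.02,-1.31,-1.4,0,0,0],
    [100,0.02,-1.31,-1.4,0,0,0],
    [100,0.02,-1.31,-1.4,0,0,0],
    [100,0.02,-1.31,-1.4,0,0,0]
  ]
}}

```text
clock: 23.35
position: [0.4428, -0.1206, 0.3289]
eef_rot: [-0.426, 2.148, 0.214]
ft_force: [0.4, -0.7, -0.6]
gripper_width: 0.0855
grasp_force: 0.0
```

Request:
{"op": "step_arm", "data": {
  "motion": [
    [100,0,0,0,-0.023,0.01,-0.133],
    [100,0,0,0,-0.023,0.01,-0.133],
    [100,0,0,0,-0.023,0.01,-0.133],
    [100,0,0,0,-0.023,0.01,-0.133],
    [100,0,0,0,-0.023,0.01,-0.133],
    [100,0,0,0,-0.023,0.01,-0.133],
    [100,0,0,0,-0.023,0.01,-0.133],
    [100,0,0,0,-0.023,0.01,-0.133],
    [100,0,0,0,-0.023,0.01,-0.133],
    [100,0,0,0,-0.023,0.01,-0.133]
  ]
}}

```text
clock: 24.35
position: [0.4433, -0.1199, 0.3286]
eef_rot: [-1.877, 1.509, -0.331]
ft_force: [0.9, 0.1, -0.3]
gripper_width: 0.0852
grasp_force: 0.0
```

Request:
{"op": "step_arm", "data": {
  "motion": [
    [100,0,0,0,-0.023,0.01,-0.133],
    [100,0,0,0,-0.023,0.01,-0.133],
    [100,0,0,0,-0.023,0.01,-0.133],
    [100,0,0,0,-0.023,0.01,-0.133],
    [100,0,0,0,-0.023,0.01,-0.133],
    [100,0,0,0,-0.023,0.01,-0.133],
    [100,0,0,0,-0.023,0.01,-0.133],
    [100,0,0,0,-0.023,0.01,-0.133],
    [100,0,0,0,-0.023,0.01,-0.133],
    [100,0,0,0,-0.023,0.01,-0.133]
  ]
}}

```text
clock: 25.35
position: [0.4433, -0.1196, 0.3287]
eef_rot: [-2.838, 0.113, -0.848]
ft_force: [-0.3, 0.0, -0.8]
gripper_width: 0.0853
grasp_force: 0.0
```

```bash
python3 - <<'E'
from h import *
s=manip.get_state(); p,R=pose(s); j=s["joint_positions"]; print(s["clock"],p.round(3),j.round(2),s["ft_force"].round(1))
im,d=manip.get_image("top"); P=cloud(manip.camera_info("top"),d)
for c in((.560,-.2885),(.438,-.332)):
    try: print(*bottle(P,c,.075))
    except Exception as e: print(c,'hidden')
C1=pre((.560,-.2885),8.3,55,-1,.10,up=.02); track([C1],j,16); rows(p,R,*C1,16)
E
```

```text
25.35 [ 0.443 -0.12   0.329] [-0.73 -0.09  2.26  0.76  0.77  0.41] [-0.3  0.  -0.8]
[ 0.5612 -0.2865] [ 0.56   -0.2894] [70.9 44.5] 7.6 [-0.985 -0.172] 322 [0.042 0.047]
[ 0.4381 -0.3318] [ 0.4366 -0.3326] [45.1 70.1] 36.9 [ 0.604 -0.797] 328 [0.041 0.047]
[-0.88  0.52  2.2   1.45  0.52 -0.79] err 0.0 maxstep 0.08 deg 15.0
16 x [-0.35, 1.26, 1.26, -0.004, 0.001, -0.015] |s| 1.82 deg 0.89 end [ 0.5205 -0.2949  0.1109] minz 0.111
```

Request:
{"op": "step_arm", "data": {
  "motion": [
    [100,-0.35,1.26,1.26,-0.004,0.001,-0.015],
    [100,-0.35,1.26,1.26,-0.004,0.001,-0.015],
    [100,-0.35,1.26,1.26,-0.004,0.001,-0.015],
    [100,-0.35,1.26,1.26,-0.004,0.001,-0.015],
    [100,-0.35,1.26,1.26,-0.004,0.001,-0.015],
    [100,-0.35,1.26,1.26,-0.004,0.001,-0.015],
    [100,-0.35,1.26,1.26,-0.004,0.001,-0.015],
    [100,-0.35,1.26,1.26,-0.004,0.001,-0.015]
  ]
}}

```text
clock: 26.2
position: [0.4768, -0.204, 0.214]
eef_rot: [-2.893, -0.032, -0.887]
ft_force: [-0.5, -0.3, -0.3]
gripper_width: 0.0851
grasp_force: 0.0
```

Request:
{"op": "step_arm", "data": {
  "motion": [
    [100,-0.35,1.26,1.26,-0.004,0.001,-0.015],
    [100,-0.35,1.26,1.26,-0.004,0.001,-0.015],
    [100,-0.35,1.26,1.26,-0.004,0.001,-0.015],
    [100,-0.35,1.26,1.26,-0.004,0.001,-0.015],
    [100,-0.35,1.26,1.26,-0.004,0.001,-0.015],
    [100,-0.35,1.26,1.26,-0.004,0.001,-0.015],
    [100,-0.35,1.26,1.26,-0.004,0.001,-0.015],
    [100,-0.35,1.26,1.26,-0.004,0.001,-0.015],
    [100,0,0,0,0,0,0]
  ]
}}

```text
clock: 27.1
position: [0.5196, -0.2954, 0.1084]
eef_rot: [-2.943, -0.194, -0.925]
ft_force: [0.3, 0.2, 0.2]
gripper_width: 0.085
grasp_force: 0.0
```

```bash
python3 near.py .560 -.2885 8
```

```text
27.1 [ 0.5196 -0.2954  0.1084] [-0.88  0.53  2.2   1.45  0.52 -0.78]
[ 0.5581 -0.2918] [ 0.5584 -0.2917] [69.3 44. ] 7.5 [-0.991 -0.131] 4800 [0.043 0.045]
mid [ 0.5584 -0.2917] yaw 7.5
[-0.78  0.75  2.15  1.88  0.5  -1.16] err 0.0 maxstep 0.08 deg 1.0
7 x [-0.14, 0.03, 1.62, -0.002, 0.0, -0.0] |s| 1.63 deg 0.11 end [ 0.5762 -0.2895  0.0098] minz 0.01
```

Request:
{"op": "step_arm", "data": {
  "motion": [
    [100,-0.14,0.03,1.62,-0.002,0,0],
    [100,-0.14,0.03,1.62,-0.002,0,0],
    [100,-0.14,0.03,1.62,-0.002,0,0],
    [100,-0.14,0.03,1.62,-0.002,0,0],
    [100,-0.14,0.03,1.62,-0.002,0,0],
    [100,-0.14,0.03,1.62,-0.002,0,0],
    [100,-0.14,0.03,1.62,-0.002,0,0]
  ]
}}

```text
clock: 27.85
position: [0.5762, -0.2881, 0.0116]
eef_rot: [-2.956, -0.19, -0.933]
ft_force: [0.5, 0.6, 0.1]
gripper_width: 0.0852
grasp_force: 0.0
```

Request:
{"op": "step_arm", "data": {
  "motion": [
    [0,0,0,0,0,0,0],
    [0,0,0,0,0,0,0],
    [0,0,0,0,0,0,0],
    [0,0,0,0,0,0,0]
  ]
}}

```text
clock: 28.25
position: [0.5756, -0.2886, 0.0124]
eef_rot: [-2.957, -0.192, -0.933]
ft_force: [-3.5, 1.5, 6.4]
gripper_width: 0.0435
grasp_force: 61.4
```

```bash
cat > over.py <<'E'
import sys
from h import *
# lift, cross the flanged leaf high, spin there, go to slot front, insert
mx,my,yaw,yc=map(float,sys.argv[1:5])
s=manip.get_state(); p,R=pose(s); j=s["joint_positions"]; print(s["clock"],p.round(4),s["gripper_width"],s["grasp_force"],j.round(2))
z=R.apply([0,0,1]); G=p-.019*z; f=np.array([np.cos(np.radians(yaw)),np.sin(np.radians(yaw))]); foot=.035-(G[:2]-[mx,my])@f
print("foot",foot.round(4),"off",(G[2]-.022).round(4),"alpha",np.degrees(np.arcsin(-z[2])).round(1))
w=np.array(eval(sys.argv[5])); R1=tool(YAW,np.radians(35),1)
W0=(p+[-.06,.02,.14],R); W1=slot(-.122,yc,35,1,.115)
N=[6,16,24,16]; J=[W0,(w,R),(w,R1),W1]
for (q,n) in zip(J,N): j=track([q],j,n)
a=(p,R)
for q,n in zip(J,N): a=rows(*a,*q,n)
E
python3 over.py .5584 -.2917 7.5 -.12 "[.44,-.12,.34]"
```

```text
28.25 [ 0.5756 -0.2886  0.0124] 0.043538459380777994 61.363348960876465 [-0.78  0.74  2.15  1.89  0.49 -1.17]
foot 0.0285 off 0.006 alpha 55.0
[-0.84  0.41  2.23  1.36  0.5  -0.64] err 0.0 maxstep 0.1 deg 0.0
[-0.68 -0.15  2.28  0.71  0.69  0.28] err 0.0 maxstep 0.07 deg 1.0
[-1.09  0.03  2.41  1.21  1.06  2.4 ] err 0.0 maxstep 0.12 deg 169.0
[-0.42  0.73  2.43  2.35  0.98  1.55] err 0.0 maxstep 0.09 deg 0.0
6 x [0.56, -0.45, -2.46, 0.0, 0.0, 0.0] |s| 2.56 deg 0.0 end [ 0.5154 -0.2686  0.1525] minz 0.036
16 x [0.39, -0.98, -1.16, -0.0, 0.0, 0.0] |s| 1.57 deg 0.0 end [ 0.4402 -0.1196  0.3397] minz 0.164
24 x [0.0, 0.0, -0.0, 0.021, -0.011, 0.121] |s| 0.0 deg 7.06 end [ 0.4402 -0.1196  0.3397] minz 0.34
16 x [0.44, 0.28, 1.92, -0.0, -0.0, 0.0] |s| 1.99 deg 0.0 end [ 0.6185 -0.0008  0.1043] minz 0.104
```

```bash
python3 over.py .5584 -.2917 7.5 -.115 "[.44,-.05,.34]"
```

```text
28.25 [ 0.5756 -0.2886  0.0124] 0.043538459380777994 61.363348960876465 [-0.78  0.74  2.15  1.89  0.49 -1.17]
foot 0.0285 off 0.006 alpha 55.0
[-0.84  0.41  2.23  1.36  0.5  -0.64] err 0.0 maxstep 0.1 deg 0.0
[-0.45 -0.21  2.32  0.6   0.58  0.56] err 0.0 maxstep 0.1 deg 1.0
[-0.94 -0.06  2.5   1.3   0.97  2.44] err 0.0 maxstep 0.09 deg 170.0
[-0.41  0.73  2.44  2.37  0.98  1.54] err 0.0 maxstep 0.09 deg 0.0
6 x [0.56, -0.45, -2.46, 0.0, 0.0, 0.0] |s| 2.56 deg 0.0 end [ 0.5154 -0.2686  0.1525] minz 0.036
16 x [0.44, -1.41, -1.13, -0.0, 0.0, 0.0] |s| 1.86 deg 0.0 end [ 0.4406 -0.0501  0.3402] minz 0.164
24 x [-0.0, 0.0, -0.0, 0.021, -0.011, 0.121] |s| 0.0 deg 7.06 end [ 0.4406 -0.0501  0.3402] minz 0.34
16 x [0.54, -0.1, 1.79, -0.0, -0.0, 0.0] |s| 1.87 deg 0.0 end [0.6173 0.0024 0.104 ] minz 0.104
```

```bash
sed -i 's/\[-.06,.02,.14\]/[-.10,.02,.25]/; s/N=\[6,/N=[8,/' over.py; python3 over.py .5584 -.2917 7.5 -.115 "[.44,-.05,.34]"
```

```text
28.25 [ 0.5756 -0.2886  0.0124] 0.043538459380777994 61.363348960876465 [-0.78  0.74  2.15  1.89  0.49 -1.17]
foot 0.0285 off 0.006 alpha 55.0
[-0.92  0.18  2.18  0.93  0.67 -0.19] err 0.0 maxstep 0.14 deg 0.0
[-0.45 -0.21  2.32  0.6   0.58  0.56] err 0.0 maxstep 0.08 deg 0.0
[-0.94 -0.06  2.5   1.3   0.97  2.44] err 0.0 maxstep 0.09 deg 170.0
[-0.41  0.73  2.44  2.37  0.98  1.54] err 0.0 maxstep 0.09 deg 0.0
8 x [0.8, -0.4, -3.25, 0.0, 0.0, 0.0] |s| 3.37 deg 0.0 end [ 0.4754 -0.2684  0.262 ] minz 0.044
16 x [0.25, -1.38, -0.43, -0.0, 0.0, 0.0] |s| 1.47 deg 0.0 end [ 0.4404 -0.05    0.3405] minz 0.267
24 x [-0.0, 0.0, 0.0, 0.021, -0.011, 0.121] |s| 0.0 deg 7.06 end [ 0.4404 -0.05    0.3405] minz 0.34
16 x [0.54, -0.1, 1.8, -0.0, -0.0, 0.0] |s| 1.88 deg 0.0 end [0.6183 0.0031 0.1034] minz 0.103
```

Request:
{"op": "step_arm", "data": {
  "motion": [
    [0,0.8,-0.4,-3.25,0,0,0],
    [0,0.8,-0.4,-3.25,0,0,0],
    [0,0.8,-0.4,-3.25,0,0,0],
    [0,0.8,-0.4,-3.25,0,0,0],
    [0,0.8,-0.4,-3.25,0,0,0],
    [0,0.8,-0.4,-3.25,0,0,0],
    [0,0.8,-0.4,-3.25,0,0,0],
    [0,0.8,-0.4,-3.25,0,0,0]
  ]
}}

```text
clock: 29.05
position: [0.4743, -0.2681, 0.2624]
eef_rot: [-2.958, -0.192, -0.93]
ft_force: [0.5, 1.1, -1.3]
gripper_width: 0.0434
grasp_force: 61.5
```

Request:
{"op": "step_arm", "data": {
  "motion": [
    [0,0.25,-1.38,-0.43,0,0,0],
    [0,0.25,-1.38,-0.43,0,0,0],
    [0,0.25,-1.38,-0.43,0,0,0],
    [0,0.25,-1.38,-0.43,0,0,0],
    [0,0.25,-1.38,-0.43,0,0,0],
    [0,0.25,-1.38,-0.43,0,0,0],
    [0,0.25,-1.38,-0.43,0,0,0],
    [0,0.25,-1.38,-0.43,0,0,0],
    [0,0.25,-1.38,-0.43,0,0,0],
    [0,0.25,-1.38,-0.43,0,0,0]
  ]
}}

```text
clock: 30.05
position: [0.4532, -0.13, 0.3091]
eef_rot: [-2.956, -0.193, -0.929]
ft_force: [0.5, -0.4, -1.5]
gripper_width: 0.0435
grasp_force: 61.6
```

Request:
{"op": "step_arm", "data": {
  "motion": [
    [0,0.25,-1.38,-0.43,0,0,0],
    [0,0.25,-1.38,-0.43,0,0,0],
    [0,0.25,-1.38,-0.43,0,0,0],
    [0,0.25,-1.38,-0.43,0,0,0],
    [0,0.25,-1.38,-0.43,0,0,0],
    [0,0.25,-1.38,-0.43,0,0,0],
    [0,0,0,0,0.021,-0.011,0.121],
    [0,0,0,0,0.021,-0.011,0.121],
    [0,0,0,0,0.021,-0.011,0.121],
    [0,0,0,0,0.021,-0.011,0.121]
  ]
}}

```text
clock: 31.05
position: [0.4402, -0.0486, 0.3385]
eef_rot: [-2.743, 0.456, -0.761]
ft_force: [0.5, 0.0, -1.3]
gripper_width: 0.0433
grasp_force: 61.4
```

Request:
{"op": "step_arm", "data": {
  "motion": [
    [0,0,0,0,0.021,-0.011,0.121],
    [0,0,0,0,0.021,-0.011,0.121],
    [0,0,0,0,0.021,-0.011,0.121],
    [0,0,0,0,0.021,-0.011,0.121],
    [0,0,0,0,0.021,-0.011,0.121],
    [0,0,0,0,0.021,-0.011,0.121],
    [0,0,0,0,0.021,-0.011,0.121],
    [0,0,0,0,0.021,-0.011,0.121],
    [0,0,0,0,0.021,-0.011,0.121],
    [0,0,0,0,0.021,-0.011,0.121]
  ]
}}

```text
clock: 32.05
position: [0.4403, -0.0488, 0.3386]
eef_rot: [-1.761, 1.631, -0.277]
ft_force: [0.0, -0.9, -1.6]
gripper_width: 0.0435
grasp_force: 61.5
```

Request:
{"op": "step_arm", "data": {
  "motion": [
    [0,0,0,0,0.021,-0.011,0.121],
    [0,0,0,0,0.021,-0.011,0.121],
    [0,0,0,0,0.021,-0.011,0.121],
    [0,0,0,0,0.021,-0.011,0.121],
    [0,0,0,0,0.021,-0.011,0.121],
    [0,0,0,0,0.021,-0.011,0.121],
    [0,0,0,0,0.021,-0.011,0.121],
    [0,0,0,0,0.021,-0.011,0.121],
    [0,0,0,0,0.021,-0.011,0.121],
    [0,0,0,0,0.021,-0.011,0.121]
  ]
}}

```text
clock: 33.05
position: [0.4403, -0.0488, 0.3385]
eef_rot: [-0.416, 2.158, 0.215]
ft_force: [1.2, 0.5, -2.3]
gripper_width: 0.0432
grasp_force: 61.5
```

```bash
python3 - <<'E'
from h import *
s=manip.get_state(); p,R=pose(s); j=s["joint_positions"]; print(s["clock"],p.round(3),j.round(2),R.as_matrix().round(3)[2],s["gripper_width"])
W1=slot(-.122,-.115,35,1,.115); track([W1],j,16); rows(p,R,*W1,16)
E
```

```text
33.05 [ 0.44  -0.049  0.338] [-0.93 -0.07  2.5   1.3   0.95  2.45] [-0.815  0.001 -0.58 ] 0.043244905931848286
[-0.41  0.73  2.44  2.37  0.98  1.54] err 0.0 maxstep 0.1 deg 1.0
16 x [0.53, -0.11, 1.79, -0.0, -0.0, -0.0] |s| 1.87 deg 0.0 end [0.6177 0.0035 0.1033] minz 0.103
```

Request:
{"op": "step_arm", "data": {
  "motion": [
    [0,0.53,-0.11,1.79,0,0,0],
    [0,0.53,-0.11,1.79,0,0,0],
    [0,0.53,-0.11,1.79,0,0,0],
    [0,0.53,-0.11,1.79,0,0,0],
    [0,0.53,-0.11,1.79,0,0,0],
    [0,0.53,-0.11,1.79,0,0,0],
    [0,0.53,-0.11,1.79,0,0,0],
    [0,0.53,-0.11,1.79,0,0,0]
  ]
}}

```text
clock: 33.85
position: [0.5292, -0.0228, 0.2202]
eef_rot: [-0.423, 2.159, 0.213]
ft_force: [1.0, 0.6, -1.1]
gripper_width: 0.0435
grasp_force: 61.7
```

Request:
{"op": "step_arm", "data": {
  "motion": [
    [0,0.53,-0.11,1.79,0,0,0],
    [0,0.53,-0.11,1.79,0,0,0],
    [0,0.53,-0.11,1.79,0,0,0],
    [0,0.53,-0.11,1.79,0,0,0],
    [0,0.53,-0.11,1.79,0,0,0],
    [0,0.53,-0.11,1.79,0,0,0],
    [0,0.53,-0.11,1.79,0,0,0],
    [0,0.53,-0.11,1.79,0,0,0],
    [0,0,0,0,0,0,0]
  ]
}}

```text
clock: 34.75
position: [0.6182, 0.0033, 0.102]
eef_rot: [-0.424, 2.159, 0.214]
ft_force: [-0.7, -0.3, -0.3]
gripper_width: 0.043
grasp_force: 61.6
```

```bash
python3 ins.py -.115 .0285; python3 - <<'E'
from h import *
im,d=manip.get_image("wrist"); cv2.imwrite("pics/w7.png",im[:,:,::-1])
E
```

```text
34.75 [0.6182 0.0033 0.102 ] [-0.813 -0.003 -0.582] [-0.7 -0.3 -0.3] 0.042970821599940714
6 x [-0.27, 0.01, 1.78, -0.0, -0.002, 0.0] |s| 1.8 deg 0.11 end [0.7074 0.04   0.0535] minz 0.053
4 x [0.32, -0.0, 0.23, -0.0, 0.0, 0.001] |s| 0.39 deg 0.06 end [0.7076 0.0401 0.0377] minz 0.038
```

View pics/w7.png

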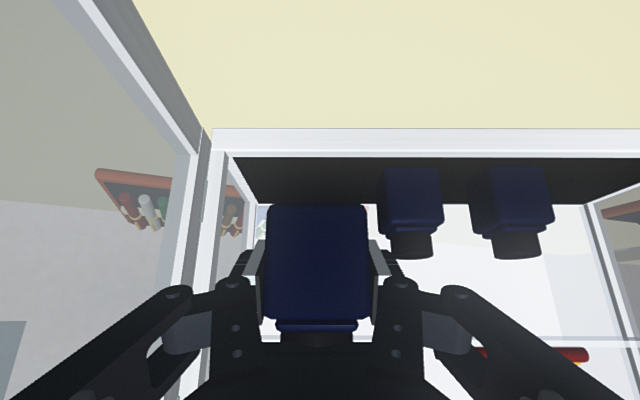

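Bottles B (410,210) and A (512,212) stand in the cabinet. C is held upright at (317,260), clear of the right post at (222,160). Insert it.

Request:
{"op": "step_arm", "data": {
  "motion": [
    [0,-0.27,0.01,1.78,0,-0.002,0],
    [0,-0.27,0.01,1.78,0,-0.002,0],
    [0,-0.27,0.01,1.78,0,-0.002,0],
    [0,-0.27,0.01,1.78,0,-0.002,0],
    [0,-0.27,0.01,1.78,0,-0.002,0],
    [0,-0.27,0.01,1.78,0,-0.002,0],
    [0,0.32,0,0.23,0,0,0],
    [0,0.32,0,0.23,0,0,0],
    [0,0.32,0,0.23,0,0,0]
  ]
}}

```text
clock: 35.7
position: [0.7077, 0.0382, 0.0441]
eef_rot: [-0.42, 2.145, 0.213]
ft_force: [0.3, 0.1, -0.5]
gripper_width: 0.0435
grasp_force: 61.6
```

Request:
{"op": "step_arm", "data": {
  "motion": [
    [0,0.12,0,0.08,0,0,0],
    [0,0.12,0,0.08,0,0,0],
    [0,0.03,0,0.02,0,0,0],
    [0,0,0,0,0,0,0]
  ]
}}

```text
clock: 36.1
position: [0.7082, 0.038, 0.0413]
eef_rot: [-0.42, 2.144, 0.212]
ft_force: [-0.9, 0.1, -1.9]
gripper_width: 0.0435
grasp_force: 61.6
```

Request:
{"op": "step_arm", "data": {
  "motion": [
    [0,0.1,0,0.07,0,0,0],
    [0,0.1,0,0.07,0,0,0],
    [0,0.08,0,0.06,0,0,0],
    [0,0.04,0,0.03,0,0,0],
    [0,0,0,0,0,0,0]
  ]
}}

```text
clock: 36.6
position: [0.7085, 0.0381, 0.0387]
eef_rot: [-0.419, 2.142, 0.213]
ft_force: [-12.7, -3.8, 20.0]
gripper_width: 0.0436
grasp_force: 64.5
```

Request:
{"op": "step_arm", "data": {
  "motion": [
    [58,0,0,0,0,0,0],
    [66,0,0,0,0,0,0],
    [70,0,0,0,0,0,0],
    [70,0,0,0,0,0,0],
    [70,0,0,-1.5,0,0,0],
    [70,0,0,-2.5,0,0,0],
    [70,0,0,-3,0,0,0],
    [70,0,0,-3,0,0,0],
    [100,0,0,-3,0,0,0]
  ]
}}

```text
clock: 37.5
position: [0.6074, -0.0016, 0.1122]
eef_rot: [-0.42, 2.144, 0.213]
ft_force: [0.4, 0.2, -0.1]
gripper_width: 0.0726
grasp_force: 0.0
```

```bash
python3 - <<'E'
from h import *
s=manip.get_state(); p,R=pose(s); j0=s["joint_positions"]; print(s["clock"],p.round(3),j0.round(2))
im,d=manip.get_image("top"); P=cloud(manip.camera_info("top"),d)
print(*bottle(P,(.438,-.332),.09))
Dm=((.4365,-.3328),-53)
D1=pre(*Dm,55,-1,.10,up=.02); Dg=pre(*Dm,55,-1,0)
for w,v in (((.44,-.05,.34),(.42,-.25,.34)),((.44,-.05,.34),(.36,-.22,.30))):
  for yv in(-53,-20):
    w=np.array(w); v=np.array(v); V=(v,tool(np.radians(yv),np.radians(55),-1))
    print(w,v,yv); N=[16,12,24,14,7]; J=[(w,R),(v,R),V,D1,Dg]; j=j0
    for q,n in zip(J,N): j=track([q],j,n)
E
```

```text
37.5 [ 0.607 -0.002  0.112] [-0.43  0.72  2.46  2.35  0.99  1.53]h.py:41: RuntimeWarning: Mean of empty slice.
  g=q[:,:2]; rc=cv2.minAreaRect((g*1000).astype(np.float32)); m=g.mean(0); _,_,V=np.linalg.svd(g-m,full_matrices=False)
  ret = um.true_divide(
Traceback (most recent call last):
  File "h.py", line 42, in bottle
    return m.round(4),(np.array(rc[0])/1000).round(4),np.round(rc[1],1),round(rc[2],1),V[0].round(3),len(g),np.percentile(q[:,2],[50,95]).round(3)
                                                                                       ~^^^
IndexError: index 0 is out of bounds for axis 0 with size 0
```

D doesn't show in the top view, so it is either hidden by the arm or knocked aside. I'll look.

```bash
python3 - <<'E'
from h import *
im,d=manip.get_image("top"); cs=manip.camera_info("scene"); im2,d2=manip.get_image("scene")
a=im[110:310,190:490,::-1]; b=im2[180:380,250:550,::-1]
cv2.imwrite("pics/both.png",np.hstack([cv2.resize(a,(400,267)),cv2.resize(b,(400,267))]))
print("D expected in scene",proj(cs,[.4365,-.3328,.022]))
P=cloud(cs,d2); 
try: print(*bottle(P,(.4365,-.3328),.09))
except Exception: print("none")
E
```

```text
D expected in scene (np.float64(414.1913011126684), np.float64(320.769488231389))
[ 0.4324 -0.3382] [ 0.4353 -0.3344] [46.8 71. ] 34.5 [ 0.55  -0.835] 610 [0.042 0.047]
```

View pics/both.png

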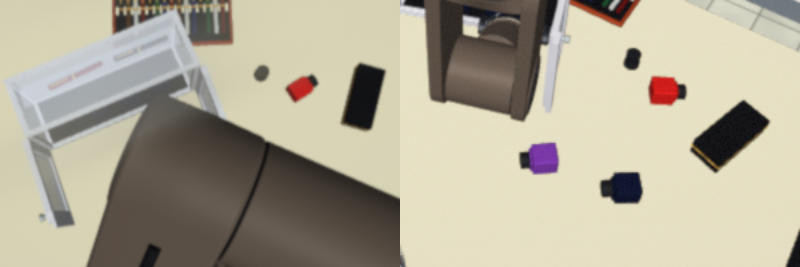

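In the top view the arm hides D. The scene view shows it still in place at (620,187) in the right panel. Next I plan the route there.

```bash
python3 - <<'E'
from h import *
s=manip.get_state(); p,R=pose(s); j0=s["joint_positions"]
Dm=((.4362,-.333),-53)
D1=pre(*Dm,55,-1,.10,up=.02); Dg=pre(*Dm,55,-1,0); print(D1[0].round(3))
best=None
for w,v in (((.44,-.05,.34),(.42,-.25,.36)),((.44,-.05,.34),(.36,-.22,.34)),((.46,-.05,.34),(.46,-.15,.36))):
  for yv in(-53,-15):
    w=np.array(w); v=np.array(v); V=(v,tool(np.radians(yv),np.radians(55),-1))
    print(w,v,yv); N=[16,10,26,16,7]; J=[(w,R),(v,R),V,D1,Dg]; j=j0
    for q,n in zip(J,N): j=track([q],j,n)
E
```

```text
[ 0.412 -0.301  0.111]
[ 0.44 -0.05  0.34] [ 0.42 -0.25  0.36] -53
[-0.94 -0.06  2.51  1.31  0.97  2.42] err 0.0 maxstep 0.09 deg 0.0
[-1.29  0.16  2.19  1.06  1.22  2.42] err 0.0 maxstep 0.06 deg 1.0
[-0.37 -0.12  2.2  -0.57  0.6   2.53] err 0.0 maxstep 0.11 deg 129.0
[-0.63  0.32  2.34 -1.1   0.11  2.92] err 0.1937 maxstep 0.1 deg 0.0
[-0.67  0.58  2.18 -1.12  0.09  2.92] err 0.2856 maxstep 0.04 deg 10.0
[ 0.44 -0.05  0.34] [ 0.42 -0.25  0.36] -15
[-0.94 -0.06  2.51  1.31  0.97  2.42] err 0.0 maxstep 0.09 deg 0.0
[-1.29  0.16  2.19  1.06  1.22  2.42] err 0.0 maxstep 0.06 deg 1.0
[-0.84 -0.14  2.22  0.58  0.62  0.59] err 0.0 maxstep 0.11 deg 154.0
[-0.53  0.44  2.5   3.7   0.43 -1.76] err 0.0 maxstep 1.83 deg 38.0
[-0.59  0.74  2.42  3.47  0.63 -1.56] err 0.0 maxstep 0.06 deg 0.0
[ 0.44 -0.05  0.34] [ 0.36 -0.22  0.34] -53
[-0.94 -0.06  2.51  1.31  0.97  2.42] err 0.0 maxstep 0.09 deg 0.0
[-1.43  0.13  2.31  0.99  1.26  2.29] err 0.0 maxstep 0.07 deg 1.0
[-0.34 -0.22  2.33 -0.6   0.59  2.59] err 0.0 maxstep 0.12 deg 129.0
[-0.63  0.32  2.34 -1.1   0.11  2.92] err 0.1937 maxstep 0.1 
[... 537 characters left out ...]
2.43] err 0.0 maxstep 0.08 deg 0.0
[-1.08  0.05  2.32  1.19  1.08  2.47] err 0.0 maxstep 0.03 deg 0.0
[-0.03 -0.07  2.16 -0.7   0.77  2.91] err 0.0 maxstep 0.09 deg 129.0
[-0.63  0.32  2.34 -1.1   0.11  2.92] err 0.1937 maxstep 0.06 deg 0.0
[-0.67  0.58  2.18 -1.12  0.09  2.92] err 0.2856 maxstep 0.04 deg 10.0
[ 0.46 -0.05  0.34] [ 0.46 -0.15  0.36] -15
[-0.87 -0.04  2.48  1.36  0.92  2.43] err 0.0 maxstep 0.08 deg 0.0
[-1.08  0.05  2.32  1.19  1.08  2.47] err 0.0 maxstep 0.03 deg 0.0
[-0.47 -0.18  2.25  0.26  0.49  1.17] err 0.0 maxstep 0.06 deg 154.0
[-0.63  0.32  2.34 -1.1   0.11  2.92] err 0.1937 maxstep 0.57 deg 38.0
[-0.67  0.58  2.18 -1.12  0.09  2.92] err 0.2856 maxstep 0.04 deg 10.0
```

```bash
python3 - <<'E'
from h import *
s=manip.get_state(); p,R=pose(s); j0=s["joint_positions"]
Dm=((.4362,-.333),-53)
Dg=pre(*Dm,55,-1,0)
w=np.array((.44,-.05,.34)); v=np.array((.40,-.24,.34))
for y2,a2,v2,bk in((0,45,(.42,-.29,.14),.08),(0,50,(.44,-.30,.12),.08),(10,45,(.44,-.30,.14),.08)):
    D1=pre(*Dm,52,-1,bk,up=.02)
    V=(v,tool(0.1,np.radians(50),-1)); V2=(np.array(v2),tool(np.radians(y2),np.radians(a2),-1))
    print(y2,a2,v2); N=[16,10,26,16,12,7]; J=[(w,R),(v,R),V,V2,D1,Dg]; j=j0
    for q,n in zip(J,N): j=track([q],j,n)
    a=(p,R)
    for q,n in zip(J,N): a=rows(*a,*q,n)
E
```

```text
0 45 (0.42, -0.29, 0.14)
[-0.94 -0.06  2.51  1.31  0.97  2.42] err 0.0 maxstep 0.09 deg 0.0
[-1.33  0.17  2.25  1.05  1.21  2.34] err 0.0 maxstep 0.06 deg 1.0
[-1.12 -0.05  2.26  0.89  0.89 -0.22] err 0.0 maxstep 0.14 deg 169.0
[-1.17  0.48  2.47  1.79  0.73 -1.31] err 0.0 maxstep 0.08 deg 8.0
[-0.52  0.53  2.53  3.59  0.59 -1.63] err 0.0 maxstep 0.16 deg 53.0
[-0.59  0.74  2.42  3.47  0.63 -1.56] err 0.0 maxstep 0.04 deg 3.0
16 x [-0.55, 0.11, -1.7, 0.0, 0.0, 0.0] |s| 1.79 deg 0.0 end [ 0.44   -0.0496  0.3396] minz 0.127
10 x [0.62, -1.62, -0.89, 0.0, 0.0, 0.0] |s| 1.95 deg 0.0 end [ 0.3998 -0.2404  0.3403] minz 0.34
26 x [-0.0, -0.0, 0.0, -0.015, 0.012, -0.112] |s| 0.0 deg 6.51 end [ 0.3998 -0.2404  0.3403] minz 0.34
16 x [-0.76, 0.31, 1.0, -0.004, 0.005, 0.005] |s| 1.29 deg 0.47 end [ 0.4202 -0.2904  0.1405] minz 0.14
12 x [-0.23, 0.16, 0.32, -0.051, -0.009, 0.058] |s| 0.43 deg 4.46 end [ 0.4173 -0.3086  0.0933] minz 0.093
7 x [-0.16, -0.01, 1.38, 0.0, -0.008, -0.0] |s| 1.39 deg 0.46 end [ 0.4471 -0.3472  0.0092] minz 0.009
0 50 (0.44, -0.3, 0.12)
[-0.94 -0.06  2.51  1.31  0.97  2
[... 1329 characters left out ...]
tep 0.19 deg 63.0
[-0.59  0.74  2.42  3.47  0.63 -1.56] err 0.0 maxstep 0.04 deg 3.0
16 x [-0.55, 0.11, -1.7, 0.0, 0.0, 0.0] |s| 1.79 deg 0.0 end [ 0.44   -0.0496  0.3396] minz 0.127
10 x [0.62, -1.62, -0.89, 0.0, 0.0, 0.0] |s| 1.95 deg 0.0 end [ 0.3998 -0.2404  0.3403] minz 0.34
26 x [-0.0, -0.0, 0.0, -0.015, 0.012, -0.112] |s| 0.0 deg 6.51 end [ 0.3998 -0.2404  0.3403] minz 0.34
16 x [-0.7, 0.4, 1.06, 0.004, 0.005, -0.003] |s| 1.33 deg 0.41 end [ 0.4395 -0.2997  0.1396] minz 0.14
12 x [-0.37, 0.15, 0.18, -0.061, -0.008, 0.069] |s| 0.44 deg 5.3 end [ 0.4175 -0.3091  0.0936] minz 0.094
7 x [-0.17, -0.01, 1.38, -0.001, -0.008, -0.001] |s| 1.39 deg 0.47 end [ 0.4472 -0.3472  0.0092] minz 0.009
```

Request:
{"op": "step_arm", "data": {
  "motion": [
    [100,-0.55,0.11,-1.7,0,0,0],
    [100,-0.55,0.11,-1.7,0,0,0],
    [100,-0.55,0.11,-1.7,0,0,0],
    [100,-0.55,0.11,-1.7,0,0,0],
    [100,-0.55,0.11,-1.7,0,0,0],
    [100,-0.55,0.11,-1.7,0,0,0],
    [100,-0.55,0.11,-1.7,0,0,0],
    [100,-0.55,0.11,-1.7,0,0,0]
  ]
}}

```text
clock: 38.45
position: [0.5251, -0.0253, 0.2253]
eef_rot: [-0.421, 2.144, 0.213]
ft_force: [-0.6, -0.1, -0.3]
gripper_width: 0.0854
grasp_force: 0.0
```

Request:
{"op": "step_arm", "data": {
  "motion": [
    [100,-0.55,0.11,-1.7,0,0,0],
    [100,-0.55,0.11,-1.7,0,0,0],
    [100,-0.55,0.11,-1.7,0,0,0],
    [100,-0.55,0.11,-1.7,0,0,0],
    [100,-0.55,0.11,-1.7,0,0,0],
    [100,-0.55,0.11,-1.7,0,0,0],
    [100,-0.55,0.11,-1.7,0,0,0],
    [100,-0.55,0.11,-1.7,0,0,0]
  ]
}}

```text
clock: 39.25
position: [0.441, -0.0489, 0.339]
eef_rot: [-0.421, 2.144, 0.213]
ft_force: [0.0, -0.3, 0.4]
gripper_width: 0.0854
grasp_force: 0.0
```

Request:
{"op": "step_arm", "data": {
  "motion": [
    [100,0.62,-1.62,-0.89,0,0,0],
    [100,0.62,-1.62,-0.89,0,0,0],
    [100,0.62,-1.62,-0.89,0,0,0],
    [100,0.62,-1.62,-0.89,0,0,0],
    [100,0.62,-1.62,-0.89,0,0,0],
    [100,0.62,-1.62,-0.89,0,0,0],
    [100,0.62,-1.62,-0.89,0,0,0],
    [100,0.62,-1.62,-0.89,0,0,0],
    [100,0.62,-1.62,-0.89,0,0,0],
    [100,0.62,-1.62,-0.89,0,0,0]
  ]
}}

```text
clock: 40.25
position: [0.4014, -0.2409, 0.3391]
eef_rot: [-0.42, 2.144, 0.213]
ft_force: [-0.3, -0.8, -0.4]
gripper_width: 0.0855
grasp_force: 0.0
```

Request:
{"op": "step_arm", "data": {
  "motion": [
    [100,0,0,0,-0.015,0.012,-0.112],
    [100,0,0,0,-0.015,0.012,-0.112],
    [100,0,0,0,-0.015,0.012,-0.112],
    [100,0,0,0,-0.015,0.012,-0.112],
    [100,0,0,0,-0.015,0.012,-0.112],
    [100,0,0,0,-0.015,0.012,-0.112],
    [100,0,0,0,-0.015,0.012,-0.112],
    [100,0,0,0,-0.015,0.012,-0.112],
    [100,0,0,0,-0.015,0.012,-0.112],
    [100,0,0,0,-0.015,0.012,-0.112]
  ]
}}

```text
clock: 41.25
position: [0.4017, -0.2401, 0.3391]
eef_rot: [-1.653, 1.697, -0.302]
ft_force: [-0.0, 0.2, -0.4]
gripper_width: 0.0855
grasp_force: 0.0
```

Request:
{"op": "step_arm", "data": {
  "motion": [
    [100,0,0,0,-0.015,0.012,-0.112],
    [100,0,0,0,-0.015,0.012,-0.112],
    [100,0,0,0,-0.015,0.012,-0.112],
    [100,0,0,0,-0.015,0.012,-0.112],
    [100,0,0,0,-0.015,0.012,-0.112],
    [100,0,0,0,-0.015,0.012,-0.112],
    [100,0,0,0,-0.015,0.012,-0.112],
    [100,0,0,0,-0.015,0.012,-0.112]
  ]
}}

```text
clock: 42.05
position: [0.4017, -0.24, 0.3391]
eef_rot: [-2.445, 0.941, -0.712]
ft_force: [0.8, 0.2, 1.1]
gripper_width: 0.0856
grasp_force: 0.0
```

Request:
{"op": "step_arm", "data": {
  "motion": [
    [100,0,0,0,-0.015,0.012,-0.112],
    [100,0,0,0,-0.015,0.012,-0.112],
    [100,0,0,0,-0.015,0.012,-0.112],
    [100,0,0,0,-0.015,0.012,-0.112],
    [100,0,0,0,-0.015,0.012,-0.112],
    [100,0,0,0,-0.015,0.012,-0.112],
    [100,0,0,0,-0.015,0.012,-0.112],
    [100,0,0,0,-0.015,0.012,-0.112]
  ]
}}

```text
clock: 42.85
position: [0.4017, -0.2399, 0.3392]
eef_rot: [-2.923, -0.161, -1.069]
ft_force: [1.0, -0.3, -0.1]
gripper_width: 0.0854
grasp_force: 0.0
```

```bash
python3 - <<'E'
from h import *
s=manip.get_state(); p,R=pose(s); j=s["joint_positions"]; print(s["clock"],p.round(3),j.round(2))
im,d=manip.get_image("scene"); cv2.imwrite("pics/s8.png",im[:,:,::-1]); P=cloud(manip.camera_info("scene"),d)
try: print(*bottle(P,(.4362,-.333),.09))
except Exception: print('hidden')
im,d=manip.get_image("top"); P=cloud(manip.camera_info("top"),d)
try: print(*bottle(P,(.4362,-.333),.07))
except Exception: print('hidden')
D1=pre((.4362,-.333),-53,52,-1,.08,up=.02); V2=(np.array((.42,-.29,.14)),tool(0,np.radians(45),-1))
track([V2,D1],j,16); a=rows(p,R,*V2,16); a=rows(*a,*D1,14)
E
```

```text
42.85 [ 0.402 -0.24   0.339] [-1.11 -0.05  2.26  0.9   0.88 -0.23]
[ 0.4324 -0.3384] [ 0.4361 -0.3346] [45.1 71.2] 35.7 [ 0.547 -0.837] 606 [0.042 0.047]
[ 0.4381 -0.3318] [ 0.436  -0.3324] [44.9 69.9] 37.1 [ 0.589 -0.808] 326 [0.041 0.047]
[-1.17  0.48  2.47  1.79  0.73 -1.31] err 0.0 maxstep 0.08 deg 8.0
[-0.52  0.53  2.53  3.59  0.59 -1.63] err 0.0 maxstep 0.12 deg 53.0
16 x [-0.77, 0.31, 0.99, -0.004, 0.005, 0.005] |s| 1.29 deg 0.47 end [ 0.4203 -0.2906  0.1397] minz 0.14
14 x [-0.19, 0.13, 0.27, -0.044, -0.008, 0.05] |s| 0.35 deg 3.84 end [ 0.4179 -0.3081  0.0937] minz 0.094
```

Request:
{"op": "step_arm", "data": {
  "motion": [
    [100,-0.77,0.31,0.99,-0.004,0.005,0.005],
    [100,-0.77,0.31,0.99,-0.004,0.005,0.005],
    [100,-0.77,0.31,0.99,-0.004,0.005,0.005],
    [100,-0.77,0.31,0.99,-0.004,0.005,0.005],
    [100,-0.77,0.31,0.99,-0.004,0.005,0.005],
    [100,-0.77,0.31,0.99,-0.004,0.005,0.005],
    [100,-0.77,0.31,0.99,-0.004,0.005,0.005],
    [100,-0.77,0.31,0.99,-0.004,0.005,0.005]
  ]
}}

```text
clock: 43.75
position: [0.4096, -0.2655, 0.2387]
eef_rot: [-2.914, -0.072, -1.132]
ft_force: [0.5, -0.7, 0.7]
gripper_width: 0.0852
grasp_force: 0.0
```

Request:
{"op": "step_arm", "data": {
  "motion": [
    [100,-0.77,0.31,0.99,-0.004,0.005,0.005],
    [100,-0.77,0.31,0.99,-0.004,0.005,0.005],
    [100,-0.77,0.31,0.99,-0.004,0.005,0.005],
    [100,-0.77,0.31,0.99,-0.004,0.005,0.005],
    [100,-0.77,0.31,0.99,-0.004,0.005,0.005],
    [100,-0.77,0.31,0.99,-0.004,0.005,0.005],
    [100,-0.77,0.31,0.99,-0.004,0.005,0.005],
    [100,-0.77,0.31,0.99,-0.004,0.005,0.005]
  ]
}}

```text
clock: 44.55
position: [0.4202, -0.2907, 0.1389]
eef_rot: [2.904, -0.005, 1.197]
ft_force: [0.0, -1.0, 0.4]
gripper_width: 0.0854
grasp_force: 0.0
```

Request:
{"op": "step_arm", "data": {
  "motion": [
    [100,-0.19,0.13,0.27,-0.044,-0.008,0.05],
    [100,-0.19,0.13,0.27,-0.044,-0.008,0.05],
    [100,-0.19,0.13,0.27,-0.044,-0.008,0.05],
    [100,-0.19,0.13,0.27,-0.044,-0.008,0.05],
    [100,-0.19,0.13,0.27,-0.044,-0.008,0.05],
    [100,-0.19,0.13,0.27,-0.044,-0.008,0.05],
    [100,-0.19,0.13,0.27,-0.044,-0.008,0.05]
  ]
}}

```text
clock: 45.25
position: [0.4217, -0.2999, 0.1163]
eef_rot: [2.725, -0.663, 1.035]
ft_force: [0.2, -1.0, 0.2]
gripper_width: 0.0851
grasp_force: 0.0
```

Request:
{"op": "step_arm", "data": {
  "motion": [
    [100,-0.19,0.13,0.27,-0.044,-0.008,0.05],
    [100,-0.19,0.13,0.27,-0.044,-0.008,0.05],
    [100,-0.19,0.13,0.27,-0.044,-0.008,0.05],
    [100,-0.19,0.13,0.27,-0.044,-0.008,0.05],
    [100,-0.19,0.13,0.27,-0.044,-0.008,0.05],
    [100,-0.19,0.13,0.27,-0.044,-0.008,0.05],
    [100,-0.19,0.13,0.27,-0.044,-0.008,0.05],
    [100,0,0,0,0,0,0]
  ]
}}

```text
clock: 46.05
position: [0.4191, -0.3073, 0.0933]
eef_rot: [2.43, -1.226, 0.838]
ft_force: [0.8, -0.1, -0.1]
gripper_width: 0.0857
grasp_force: 0.0
```

```bash
python3 near.py .4362 -.333 -53
```

```text
46.05 [ 0.4191 -0.3073  0.0933] [-0.51  0.53  2.53  3.62  0.59 -1.63]
[ 0.4348 -0.3328] [ 0.4353 -0.3336] [44.1 69. ] 36.5 [ 0.595 -0.803] 5526 [0.043 0.045]
mid [ 0.4353 -0.3336] yaw -53.5
[-0.59  0.74  2.42  3.48  0.63 -1.56] err 0.0 maxstep 0.04 deg 3.0
7 x [-0.16, 0.04, 1.38, -0.0, -0.008, -0.0] |s| 1.39 deg 0.46 end [ 0.4458 -0.3481  0.0091] minz 0.009
```

Request:
{"op": "step_arm", "data": {
  "motion": [
    [100,-0.16,0.04,1.38,0,-0.008,0],
    [100,-0.16,0.04,1.38,0,-0.008,0],
    [100,-0.16,0.04,1.38,0,-0.008,0],
    [100,-0.16,0.04,1.38,0,-0.008,0],
    [100,-0.16,0.04,1.38,0,-0.008,0],
    [100,-0.16,0.04,1.38,0,-0.008,0],
    [100,-0.14,0.04,1.3,0,-0.008,0]
  ]
}}

```text
clock: 46.8
position: [0.4438, -0.3484, 0.0089]
eef_rot: [2.471, -1.242, 0.771]
ft_force: [0.6, -1.5, -1.0]
gripper_width: 0.0854
grasp_force: 0.0
```

Request:
{"op": "step_arm", "data": {
  "motion": [
    [0,0,0,0,0,0,0],
    [0,0,0,0,0,0,0],
    [0,0,0,0,0,0,0],
    [0,0,0,0,0,0,0]
  ]
}}

```text
clock: 47.2
position: [0.4434, -0.3475, 0.0104]
eef_rot: [2.471, -1.241, 0.772]
ft_force: [0.3, -0.2, -1.2]
gripper_width: 0.0436
grasp_force: 60.9
```

```bash
python3 - <<'E'
from h import *
s=manip.get_state(); p,R=pose(s); j0=s["joint_positions"]; print(s["clock"],p.round(4),s["gripper_width"],s["grasp_force"],j0.round(2))
z=R.apply([0,0,1]); G=p-.019*z; f=np.array([np.cos(np.radians(-53.5)),np.sin(np.radians(-53.5))]); print("foot",(.035-(G[:2]-[.4353,-.3336])@f).round(4),"off",(G[2]-.022).round(4),"alpha",np.degrees(np.arcsin(-z[2])).round(1))
V2=(np.array((.42,-.29,.16)),tool(0,np.radians(50),-1)); v=np.array((.40,-.24,.34)); V=(v,tool(.1,np.radians(52),-1)); w=np.array((.43,.0,.35)); R1=tool(YAW,np.radians(35),1)
for w in((.44,.0,.34),(.44,-.05,.34)):
  for yc in(.115,):
    w=np.array(w); W1=slot(-.12,yc,35,1,.115); WW=slot(-.2,.03,35,1,.17)
    N=[5,16,16,14,26,20]; J=[(p+[0,0,.07],R),V2,V,(w,V[1]),(w,R1),W1]; j=j0
    for q,n in zip(J,N): j=track([q],j,n)
    a=(p,R)
    for q,n in zip(J,N): a=rows(*a,*q,n)
E
```

```text
47.2 [ 0.4434 -0.3475  0.0104] 0.04363497043871552 60.8881938457489 [-0.59  0.74  2.42  3.48  0.62 -1.57]
foot 0.0298 off 0.004 alpha 55.3
[-0.59  0.54  2.4   3.62  0.43 -1.73] err 0.0 maxstep 0.04 deg 0.0
[-1.1   0.37  2.42  1.59  0.61 -1.  ] err 0.0 maxstep 0.14 deg 53.0
[-1.09 -0.06  2.23  0.84  0.88 -0.14] err 0.0 maxstep 0.07 deg 6.0
[-0.25 -0.25  2.38  0.53  0.43  0.81] err 0.0 maxstep 0.14 deg 1.0
[-0.78 -0.13  2.55  1.39  0.87  2.48] err 0.0 maxstep 0.08 deg 168.0
[0.28 0.8  2.63 3.05 1.25 1.54] err 0.0 maxstep 0.13 deg 0.0
5 x [0.8, 0.0, -1.15, 0.0, 0.0, 0.0] |s| 1.4 deg 0.0 end [ 0.4436 -0.3475  0.0804] minz 0.024
16 x [0.05, -0.26, -0.58, 0.035, 0.005, -0.046] |s| 0.64 deg 3.32 end [ 0.4204 -0.2902  0.1596] minz 0.085
16 x [0.62, -0.32, -0.95, 0.004, -0.002, -0.005] |s| 1.18 deg 0.38 end [ 0.4006 -0.2396  0.3401] minz 0.171
14 x [0.35, -1.68, 0.27, 0.0, 0.0, -0.0] |s| 1.74 deg 0.0 end [4.398e-01 4.000e-04 3.402e-01] minz 0.34
26 x [0.0, 0.0, 0.0, 0.017, -0.012, 0.111] |s| 0.0 deg 6.47 end [4.398e-01 4.000e-04 3.402e-01] minz 0.34
20 x [0.48, 0.83, 1.37, 0.0, 0.0, 0.0] |s| 
[... 351 characters left out ...]
 2.44] err 0.0 maxstep 0.1 deg 169.0
[0.28 0.8  2.63 3.05 1.25 1.54] err 0.0 maxstep 0.13 deg 0.0
5 x [0.8, 0.0, -1.15, 0.0, 0.0, 0.0] |s| 1.4 deg 0.0 end [ 0.4436 -0.3475  0.0804] minz 0.024
16 x [0.05, -0.26, -0.58, 0.035, 0.005, -0.046] |s| 0.64 deg 3.32 end [ 0.4204 -0.2902  0.1596] minz 0.085
16 x [0.62, -0.32, -0.95, 0.004, -0.002, -0.005] |s| 1.18 deg 0.38 end [ 0.4006 -0.2396  0.3401] minz 0.171
14 x [0.32, -1.32, 0.25, 0.0, 0.0, -0.0] |s| 1.38 deg 0.0 end [ 0.4396 -0.0503  0.3398] minz 0.34
26 x [-0.0, -0.0, 0.0, 0.017, -0.012, 0.111] |s| 0.0 deg 6.47 end [ 0.4396 -0.0503  0.3398] minz 0.34
20 x [0.43, 1.06, 1.44, 0.0, 0.0, 0.0] |s| 1.84 deg 0.0 end [0.5323 0.2163 0.1039] minz 0.104
```

Request:
{"op": "step_arm", "data": {
  "motion": [
    [0,0.8,0,-1.15,0,0,0],
    [0,0.8,0,-1.15,0,0,0],
    [0,0.8,0,-1.15,0,0,0],
    [0,0.8,0,-1.15,0,0,0],
    [0,0.8,0,-1.15,0,0,0]
  ]
}}

```text
clock: 47.7
position: [0.4437, -0.3474, 0.0809]
eef_rot: [2.471, -1.241, 0.772]
ft_force: [-0.1, 0.6, -1.9]
gripper_width: 0.0432
grasp_force: 61.2
```

Request:
{"op": "step_arm", "data": {
  "motion": [
    [0,0.05,-0.26,-0.58,0.035,0.005,-0.046],
    [0,0.05,-0.26,-0.58,0.035,0.005,-0.046],
    [0,0.05,-0.26,-0.58,0.035,0.005,-0.046],
    [0,0.05,-0.26,-0.58,0.035,0.005,-0.046],
    [0,0.05,-0.26,-0.58,0.035,0.005,-0.046],
    [0,0.05,-0.26,-0.58,0.035,0.005,-0.046],
    [0,0.05,-0.26,-0.58,0.035,0.005,-0.046],
    [0,0.05,-0.26,-0.58,0.035,0.005,-0.046]
  ]
}}

```text
clock: 48.5
position: [0.4394, -0.3162, 0.1205]
eef_rot: [2.774, -0.664, 0.936]
ft_force: [0.6, 0.1, -0.7]
gripper_width: 0.0435
grasp_force: 61.1
```

Request:
{"op": "step_arm", "data": {
  "motion": [
    [0,0.05,-0.26,-0.58,0.035,0.005,-0.046],
    [0,0.05,-0.26,-0.58,0.035,0.005,-0.046],
    [0,0.05,-0.26,-0.58,0.035,0.005,-0.046],
    [0,0.05,-0.26,-0.58,0.035,0.005,-0.046],
    [0,0.05,-0.26,-0.58,0.035,0.005,-0.046],
    [0,0.05,-0.26,-0.58,0.035,0.005,-0.046],
    [0,0.05,-0.26,-0.58,0.035,0.005,-0.046],
    [0,0.05,-0.26,-0.58,0.035,0.005,-0.046]
  ]
}}

```text
clock: 49.3
position: [0.4202, -0.29, 0.1595]
eef_rot: [2.954, -0.007, 1.063]
ft_force: [-0.0, -0.1, -1.8]
gripper_width: 0.0431
grasp_force: 61.1
```

Request:
{"op": "step_arm", "data": {
  "motion": [
    [0,0.62,-0.32,-0.95,0.004,-0.002,-0.005],
    [0,0.62,-0.32,-0.95,0.004,-0.002,-0.005],
    [0,0.62,-0.32,-0.95,0.004,-0.002,-0.005],
    [0,0.62,-0.32,-0.95,0.004,-0.002,-0.005],
    [0,0.62,-0.32,-0.95,0.004,-0.002,-0.005],
    [0,0.62,-0.32,-0.95,0.004,-0.002,-0.005],
    [0,0.62,-0.32,-0.95,0.004,-0.002,-0.005],
    [0,0.62,-0.32,-0.95,0.004,-0.002,-0.005]
  ]
}}

```text
clock: 50.1
position: [0.4103, -0.2643, 0.2499]
eef_rot: [-2.951, -0.066, -1.035]
ft_force: [-1.0, -0.5, -1.0]
gripper_width: 0.0436
grasp_force: 61.2
```

Request:
{"op": "step_arm", "data": {
  "motion": [
    [0,0.62,-0.32,-0.95,0.004,-0.002,-0.005],
    [0,0.62,-0.32,-0.95,0.004,-0.002,-0.005],
    [0,0.62,-0.32,-0.95,0.004,-0.002,-0.005],
    [0,0.62,-0.32,-0.95,0.004,-0.002,-0.005],
    [0,0.62,-0.32,-0.95,0.004,-0.002,-0.005],
    [0,0.62,-0.32,-0.95,0.004,-0.002,-0.005],
    [0,0.62,-0.32,-0.95,0.004,-0.002,-0.005],
    [0,0.62,-0.32,-0.95,0.004,-0.002,-0.005]
  ]
}}

```text
clock: 50.9
position: [0.4004, -0.2391, 0.3401]
eef_rot: [-2.941, -0.141, -1.006]
ft_force: [0.3, -0.3, -0.8]
gripper_width: 0.0431
grasp_force: 61.2
```

Request:
{"op": "step_arm", "data": {
  "motion": [
    [0,0.32,-1.32,0.25,0,0,0],
    [0,0.32,-1.32,0.25,0,0,0],
    [0,0.32,-1.32,0.25,0,0,0],
    [0,0.32,-1.32,0.25,0,0,0],
    [0,0.32,-1.32,0.25,0,0,0],
    [0,0.32,-1.32,0.25,0,0,0],
    [0,0.32,-1.32,0.25,0,0,0]
  ]
}}

```text
clock: 51.6
position: [0.4199, -0.1434, 0.3387]
eef_rot: [-2.94, -0.14, -1.005]
ft_force: [0.1, 0.4, -1.8]
gripper_width: 0.0437
grasp_force: 61.2
```

Request:
{"op": "step_arm", "data": {
  "motion": [
    [0,0.32,-1.32,0.25,0,0,0],
    [0,0.32,-1.32,0.25,0,0,0],
    [0,0.32,-1.32,0.25,0,0,0],
    [0,0.32,-1.32,0.25,0,0,0],
    [0,0.32,-1.32,0.25,0,0,0],
    [0,0.32,-1.32,0.25,0,0,0],
    [0,0.32,-1.32,0.25,0,0,0]
  ]
}}

```text
clock: 52.3
position: [0.439, -0.049, 0.3385]
eef_rot: [-2.94, -0.14, -1.005]
ft_force: [0.2, -0.4, -1.1]
gripper_width: 0.0437
grasp_force: 61.2
```

```bash
python3 - <<'E'
from h import *
s=manip.get_state(); p,R=pose(s); j=s["joint_positions"]; print(s["clock"],p.round(3),j.round(2),s["gripper_width"])
R1=tool(YAW,np.radians(35),1); W1=slot(-.12,.115,35,1,.115); w=np.array((.44,-.05,.34))
track([(w,R1),W1],j,26); a=rows(p,R,w,R1,26); a=rows(*a,*W1,24)
im,d=manip.get_image("top"); cv2.imwrite("pics/t9.png",im[:,:,::-1]); P=cloud(manip.camera_info("top"),d)
E
```

```text
52.3 [ 0.439 -0.049  0.339] [-0.46 -0.23  2.37  0.69  0.53  0.49] 0.0436926458344893
[-0.94 -0.06  2.5   1.3   0.97  2.44] err 0.0 maxstep 0.1 deg 169.0
[0.28 0.8  2.63 3.05 1.25 1.54] err 0.0 maxstep 0.1 deg 0.0
26 x [0.01, -0.01, -0.0, 0.017, -0.012, 0.111] |s| 0.01 deg 6.47 end [ 0.4411 -0.0502  0.3394] minz 0.339
24 x [0.36, 0.89, 1.2, 0.0, 0.0, 0.0] |s| 1.54 deg 0.0 end [0.5328 0.218  0.1033] minz 0.103
```

Request:
{"op": "step_arm", "data": {
  "motion": [
    [0,0,0,0,0.017,-0.012,0.111],
    [0,0,0,0,0.017,-0.012,0.111],
    [0,0,0,0,0.017,-0.012,0.111],
    [0,0,0,0,0.017,-0.012,0.111],
    [0,0,0,0,0.017,-0.012,0.111],
    [0,0,0,0,0.017,-0.012,0.111],
    [0,0,0,0,0.017,-0.012,0.111],
    [0,0,0,0,0.017,-0.012,0.111],
    [0,0,0,0,0.017,-0.012,0.111],
    [0,0,0,0,0.017,-0.012,0.111]
  ]
}}

```text
clock: 53.35
position: [0.4393, -0.0498, 0.3388]
eef_rot: [-2.273, 1.177, -0.561]
ft_force: [-0.3, -0.3, -2.5]
gripper_width: 0.0434
grasp_force: 61.3
```

Request:
{"op": "step_arm", "data": {
  "motion": [
    [0,0,0,0,0.017,-0.012,0.111],
    [0,0,0,0,0.017,-0.012,0.111],
    [0,0,0,0,0.017,-0.012,0.111],
    [0,0,0,0,0.017,-0.012,0.111],
    [0,0,0,0,0.017,-0.012,0.111],
    [0,0,0,0,0.017,-0.012,0.111],
    [0,0,0,0,0.017,-0.012,0.111],
    [0,0,0,0,0.017,-0.012,0.111],
    [0,0,0,0,0.017,-0.012,0.111],
    [0,0,0,0,0.017,-0.012,0.111]
  ]
}}

```text
clock: 54.35
position: [0.4395, -0.0499, 0.3389]
eef_rot: [-1.181, 1.947, -0.067]
ft_force: [-0.5, 0.9, -2.1]
gripper_width: 0.0432
grasp_force: 61.3
```

Request:
{"op": "step_arm", "data": {
  "motion": [
    [0,0,0,0,0.017,-0.012,0.111],
    [0,0,0,0,0.017,-0.012,0.111],
    [0,0,0,0,0.017,-0.012,0.111],
    [0,0,0,0,0.017,-0.012,0.111],
    [0,0,0,0,0.017,-0.012,0.111],
    [0,0,0,0,0.017,-0.012,0.111]
  ]
}}

```text
clock: 54.95
position: [0.4394, -0.0499, 0.3388]
eef_rot: [-0.421, 2.147, 0.22]
ft_force: [-0.0, 0.8, -1.4]
gripper_width: 0.0433
grasp_force: 61.3
```

Request:
{"op": "step_arm", "data": {
  "motion": [
    [0,0.36,0.89,1.2,0,0,0],
    [0,0.36,0.89,1.2,0,0,0],
    [0,0.36,0.89,1.2,0,0,0],
    [0,0.36,0.89,1.2,0,0,0],
    [0,0.36,0.89,1.2,0,0,0],
    [0,0.36,0.89,1.2,0,0,0],
    [0,0.36,0.89,1.2,0,0,0],
    [0,0.36,0.89,1.2,0,0,0]
  ]
}}

```text
clock: 55.75
position: [0.4695, 0.0394, 0.2596]
eef_rot: [-0.426, 2.147, 0.217]
ft_force: [0.8, -0.3, -1.3]
gripper_width: 0.0433
grasp_force: 61.5
```

Request:
{"op": "step_arm", "data": {
  "motion": [
    [0,0.36,0.89,1.2,0,0,0],
    [0,0.36,0.89,1.2,0,0,0],
    [0,0.36,0.89,1.2,0,0,0],
    [0,0.36,0.89,1.2,0,0,0],
    [0,0.36,0.89,1.2,0,0,0],
    [0,0.36,0.89,1.2,0,0,0],
    [0,0.36,0.89,1.2,0,0,0],
    [0,0.36,0.89,1.2,0,0,0]
  ]
}}

```text
clock: 56.55
position: [0.5154, 0.1252, 0.1905]
eef_rot: [-0.435, 2.161, 0.223]
ft_force: [0.7, 0.2, -2.1]
gripper_width: 0.0431
grasp_force: 61.7
```

Request:
{"op": "step_arm", "data": {
  "motion": [
    [0,0.36,0.89,1.2,0,0,0],
    [0,0.36,0.89,1.2,0,0,0],
    [0,0.36,0.89,1.2,0,0,0],
    [0,0.36,0.89,1.2,0,0,0],
    [0,0.36,0.89,1.2,0,0,0],
    [0,0.36,0.89,1.2,0,0,0],
    [0,0.36,0.89,1.2,0,0,0],
    [0,0.36,0.89,1.2,0,0,0],
    [0,0,0,0,0,0,0]
  ]
}}

```text
clock: 57.45
position: [0.5433, 0.2153, 0.1103]
eef_rot: [-0.437, 2.163, 0.225]
ft_force: [-0.1, -1.0, -0.6]
gripper_width: 0.0436
grasp_force: 61.6
```

```bash
python3 ins.py .115 .0298; python3 - <<'E'
from h import *
im,d=manip.get_image("wrist"); cv2.imwrite("pics/w10.png",im[:,:,::-1])
E
```

```text
57.45 [0.5433 0.2153 0.1103] [-0.81   0.001 -0.587] [-0.1 -1.  -0.6] 0.04358394133189684
6 x [-0.08, 0.08, 1.71, 0.002, -0.003, 0.001] |s| 1.71 deg 0.21 end [0.6211 0.2529 0.0547] minz 0.055
4 x [0.33, 0.0, 0.22, -0.0, 0.001, 0.0] |s| 0.4 deg 0.06 end [0.6208 0.2527 0.0388] minz 0.039
```

View pics/w10.png

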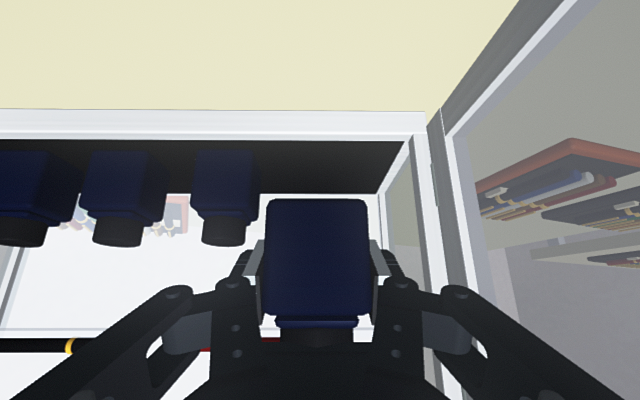

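Three bottles stand in the cabinet at (25,195), (120,195) and (227,195). D is upright in the hand at (317,255), clear of the left post at (425,170). Insert it.

Request:
{"op": "step_arm", "data": {
  "motion": [
    [0,-0.08,0.08,1.71,0.002,-0.003,0.001],
    [0,-0.08,0.08,1.71,0.002,-0.003,0.001],
    [0,-0.08,0.08,1.71,0.002,-0.003,0.001],
    [0,-0.08,0.08,1.71,0.002,-0.003,0.001],
    [0,-0.08,0.08,1.71,0.002,-0.003,0.001],
    [0,-0.08,0.08,1.71,0.002,-0.003,0.001],
    [0,0.33,0,0.22,0,0,0],
    [0,0.33,0,0.22,0,0,0],
    [0,0.33,0,0.22,0,0,0]
  ]
}}

```text
clock: 58.4
position: [0.6213, 0.251, 0.0445]
eef_rot: [-0.417, 2.146, 0.218]
ft_force: [0.5, -0.1, -0.5]
gripper_width: 0.0432
grasp_force: 61.6
```

Request:
{"op": "step_arm", "data": {
  "motion": [
    [0,0.1,0,0.07,0,0,0],
    [0,0.1,0,0.07,0,0,0],
    [0,0.1,0,0.07,0,0,0],
    [0,0,0,0,0,0,0]
  ]
}}

```text
clock: 58.8
position: [0.6221, 0.2516, 0.0408]
eef_rot: [-0.418, 2.145, 0.218]
ft_force: [0.7, -0.5, -0.9]
gripper_width: 0.0435
grasp_force: 61.6
```

Request:
{"op": "step_arm", "data": {
  "motion": [
    [0,0.08,0,0.06,0,0,0],
    [0,0.08,0,0.06,0,0,0],
    [0,0.04,0,0.03,0,0,0],
    [0,0,0,0,0,0,0]
  ]
}}

```text
clock: 59.2
position: [0.6223, 0.2518, 0.0402]
eef_rot: [-0.417, 2.142, 0.219]
ft_force: [-13.5, -5.1, 24.0]
gripper_width: 0.0433
grasp_force: 64.9
```

Request:
{"op": "step_arm", "data": {
  "motion": [
    [58,0,0,0,0,0,0],
    [66,0,0,0,0,0,0],
    [70,0,0,0,0,0,0],
    [70,0,0,0,0,0,0],
    [70,0,0,-1.5,0,0,0],
    [70,0,0,-2.5,0,0,0],
    [70,0,0,-3,0,0,0],
    [70,0,0,-3,0,0,0]
  ]
}}

```text
clock: 60.0
position: [0.5453, 0.2207, 0.0958]
eef_rot: [-0.418, 2.145, 0.218]
ft_force: [0.1, -0.9, -0.7]
gripper_width: 0.06
grasp_force: 0.0
```

```bash
python3 - <<'E'
from h import *
s=manip.get_state(); p,R=pose(s); j0=s["joint_positions"]; print(s["clock"],p.round(3),j0.round(2))
im,d=manip.get_image("wrist"); cv2.imwrite("pics/w11.png",im[:,:,::-1])
w0=p+[0,-.02,.10]; w=np.array((.44,-.05,.36))
s1=np.array([*c2w(-.18,.26),.36])
for yd in(0,-40,22,60,-90):
    DN=tool(np.radians(yd),np.radians(89),1)
    print(yd); j=j0
    for q,n in zip([(w0,R),(w,R),(w,DN),(s1,DN),(s1*[1,1,0]+[0,0,.185],DN),(np.array([*c2w(-.095,.075),.185]),DN)],[8,20,16,16,8,16]): j=track([q],j,n)
E
```

```text
60.0 [0.545 0.221 0.096] [0.28 0.82 2.6  3.05 1.24 1.54]
0
[0.21 0.46 2.59 2.95 0.87 1.59] err 0.0 maxstep 0.05 deg 0.0
[-0.94 -0.11  2.47  1.26  1.    2.52] err 0.0 maxstep 0.12 deg 0.0
[-0.27  0.02  2.54  1.52  0.09  2.92] err 0.7153 maxstep 0.27 deg 59.0
[0.55 0.11 2.45 2.34 0.09 2.92] err 0.7533 maxstep 0.06 deg 32.0
[0.55 0.37 2.42 2.34 0.09 2.92] err 0.4791 maxstep 0.04 deg 36.0
[0.2  0.41 2.32 1.99 0.09 2.92] err 0.505 maxstep 0.03 deg 23.0
-40
[0.21 0.46 2.59 2.95 0.87 1.59] err 0.0 maxstep 0.05 deg 0.0
[-0.94 -0.11  2.47  1.26  1.    2.52] err 0.0 maxstep 0.12 deg 0.0
[-0.26  0.03  2.56  2.23  0.09  2.92] err 0.7403 maxstep 0.37 deg 81.0
[0.6  0.12 2.46 3.09 0.09 2.92] err 0.7711 maxstep 0.06 deg 34.0
[0.6  0.38 2.43 3.09 0.09 2.92] err 0.496 maxstep 0.04 deg 37.0
[0.23 0.42 2.33 2.72 0.09 2.92] err 0.5281 maxstep 0.03 deg 24.0
22
[0.21 0.46 2.59 2.95 0.87 1.59] err 0.0 maxstep 0.05 deg 0.0
[-0.94 -0.11  2.47  1.26  1.    2.52] err 0.0 maxstep 0.12 deg 0.0
[-0.78 -0.06  2.26  0.63  0.89  2.92] err 0.6074 maxstep 0.14 deg 55.0
[0.54 0.1  2.44 1.94 0.09 2.92] err 0.7393 maxste
[... 240 characters left out ...]
  2.52] err 0.0 maxstep 0.12 deg 0.0
[-0.48  0.01  1.96  0.26  1.15  2.92] err 0.302 maxstep 0.09 deg 66.0
[0.18 0.07 2.3  0.91 0.6  2.92] err 0.6857 maxstep 0.09 deg 16.0
[0.49 0.35 2.38 1.24 0.14 2.92] err 0.4387 maxstep 0.07 deg 34.0
[0.04 0.39 2.16 0.77 0.42 2.92] err 0.4278 maxstep 0.04 deg 21.0
-90
[0.21 0.46 2.59 2.95 0.87 1.59] err 0.0 maxstep 0.05 deg 0.0
[-0.94 -0.11  2.47  1.26  1.    2.52] err 0.0 maxstep 0.12 deg 0.0
[-0.11  0.03  2.53  4.7   0.09  1.44] err 0.7274 maxstep 1.66 deg 121.0
[0.67 0.11 2.42 4.7  0.09 2.22] err 0.7474 maxstep 0.08 deg 33.0
[0.67 0.37 2.39 4.7  0.09 2.24] err 0.4748 maxstep 0.04 deg 36.0
[0.32 0.42 2.29 4.7  0.09 1.88] err 0.5075 maxstep 0.03 deg 23.0
```

```bash
python3 - <<'E'
from h import *
import io,contextlib
s=manip.get_state(); p,R=pose(s); j0=s["joint_positions"]
w0=p+[0,-.02,.10]; w=np.array((.44,-.05,.36)); s1=np.array([*c2w(-.18,.26),.36])
j0=track([(w0,R)],j0,8); j0=track([(w,R)],j0,20)
for yd in(100,140,180,220,260):
    DN=tool(np.radians(yd),np.radians(89.5),1)
    print(yd); j=j0
    for q,n in zip([(w,DN),(s1,DN),(s1*[1,1,0]+[0,0,.185],DN),(np.array([*c2w(-.095,.075),.185]),DN)],[20,16,8,16]): j=track([q],j,n)
E
```

```text
[0.21 0.45 2.59 2.95 0.86 1.59] err 0.0 maxstep 0.06 deg 0.0
[-0.94 -0.11  2.47  1.25  0.99  2.53] err 0.0 maxstep 0.12 deg 0.0
100
[-0.19  0.06  1.86  0.01  1.23  2.78] err 0.0 maxstep 0.07 deg 93.0
[0.31 0.12 1.88 0.32 1.11 2.92] err 0.3893 maxstep 0.05 deg 0.0
[0.38 0.33 2.1  0.41 0.66 2.92] err 0.2953 maxstep 0.07 deg 20.0
[0.15 0.43 1.84 0.18 0.86 2.92] err 0.1615 maxstep 0.02 deg 16.0
140
[-0.19  0.06  1.86  0.    1.23  2.08] err 0.0 maxstep 0.07 deg 126.0
[0.61 0.18 1.71 0.01 1.25 2.87] err 0.0 maxstep 0.06 deg 0.0
[0.61 0.36 1.94 0.01 0.85 2.87] err 0.0 maxstep 0.05 deg 0.0
[0.26 0.44 1.79 0.01 0.91 2.53] err 0.0 maxstep 0.03 deg 0.0
180
[-0.18  0.06  1.85 -0.    1.23  1.39] err 0.0 maxstep 0.09 deg 161.0
[0.61 0.19 1.71 0.01 1.25 2.18] err 0.0 maxstep 0.06 deg 1.0
[0.61 0.36 1.93 0.01 0.85 2.17] err 0.0 maxstep 0.05 deg 0.0
[0.27 0.45 1.79 0.   0.92 1.83] err 0.0 maxstep 0.03 deg 1.0
220
[-0.11  0.03  2.53  4.7   0.09  2.32] err 0.735 maxstep 2.06 deg 164.0
[0.62 0.1  2.42 4.7  0.09 2.92] err 0.7622 maxstep 0.08 deg 34.0
[0.62 0.36 2.39 4.7  0.09 2.92] err 0.5017 maxstep 0.04 deg 37.0
[0.32 0.42 2.29 4.7  0.09 2.76] err 0.5119 maxstep 0.02 deg 25.0
260
[-0.11  0.03  2.53  4.7   0.09  1.62] err 0.7304 maxstep 1.8 deg 129.0
[0.67 0.11 2.42 4.7  0.09 2.4 ] err 0.7447 maxstep 0.08 deg 34.0
[0.67 0.37 2.39 4.7  0.09 2.41] err 0.4725 maxstep 0.04 deg 36.0
[0.32 0.42 2.29 4.7  0.09 2.06] err 0.5077 maxstep 0.03 deg 23.0
```

```bash
python3 - <<'E'
from h import *
s=manip.get_state(); p,R=pose(s); j=s["joint_positions"]
w0=p+[0,-.02,.10]; w=np.array((.44,-.05,.36)); s1=np.array([*c2w(-.18,.26),.36]); DN=tool(np.radians(150),np.radians(89.9),1)
L=[(w0,R),(w,R),(w,DN),(s1,DN)]; N=[5,20,20,14]; a=(p,R)
for q,n in zip(L,N): j=track([q],j,n); a=rows(*a,*q,n)
E
```

```text
[0.21 0.45 2.59 2.95 0.86 1.59] err 0.0 maxstep 0.09 deg 0.0
5 x [-1.56, -0.37, -1.27, 0.0, 0.0, 0.0] |s| 2.05 deg 0.0 end [0.5415 0.1995 0.1974] minz 0.117
[-0.94 -0.11  2.47  1.25  0.99  2.53] err 0.0 maxstep 0.12 deg 0.0
20 x [-0.13, -0.97, -1.24, 0.0, 0.0, 0.0] |s| 1.58 deg 0.0 end [ 0.4395 -0.0511  0.3605] minz 0.206
[-0.18  0.06  1.86  0.    1.23  1.91] err 0.0 maxstep 0.07 deg 134.0
20 x [-0.0, -0.0, 0.01, -0.053, 0.026, -0.101] |s| 0.01 deg 6.7 end [ 0.4402 -0.0504  0.3589] minz 0.359
[0.61 0.18 1.71 0.   1.25 2.7 ] err 0.0 maxstep 0.06 deg 0.0
14 x [-1.54, -2.19, -0.01, 0.0, 0.0, -0.0] |s| 2.68 deg 0.0 end [0.4085 0.3231 0.3599] minz 0.359
```

Request:
{"op": "step_arm", "data": {
  "motion": [
    [70,-1.56,-0.37,-1.27,0,0,0],
    [70,-1.56,-0.37,-1.27,0,0,0],
    [70,-1.56,-0.37,-1.27,0,0,0],
    [70,-1.56,-0.37,-1.27,0,0,0],
    [70,-1.56,-0.37,-1.27,0,0,0],
    [0,-0.13,-0.97,-1.24,0,0,0],
    [0,-0.13,-0.97,-1.24,0,0,0],
    [0,-0.13,-0.97,-1.24,0,0,0],
    [0,-0.13,-0.97,-1.24,0,0,0],
    [0,-0.13,-0.97,-1.24,0,0,0]
  ]
}}

```text
clock: 61.05
position: [0.5199, 0.1378, 0.2365]
eef_rot: [-0.418, 2.145, 0.218]
ft_force: [0.5, 0.9, 1.0]
gripper_width: 0.0
grasp_force: 0.0
```

Request:
{"op": "step_arm", "data": {
  "motion": [
    [0,-0.13,-0.97,-1.24,0,0,0],
    [0,-0.13,-0.97,-1.24,0,0,0],
    [0,-0.13,-0.97,-1.24,0,0,0],
    [0,-0.13,-0.97,-1.24,0,0,0],
    [0,-0.13,-0.97,-1.24,0,0,0],
    [0,-0.13,-0.97,-1.24,0,0,0],
    [0,-0.13,-0.97,-1.24,0,0,0],
    [0,-0.13,-0.97,-1.24,0,0,0]
  ]
}}

```text
clock: 61.85
position: [0.4788, 0.0374, 0.3016]
eef_rot: [-0.418, 2.145, 0.218]
ft_force: [-0.2, 0.3, -0.3]
gripper_width: 0.0
grasp_force: 0.0
```

Request:
{"op": "step_arm", "data": {
  "motion": [
    [0,-0.13,-0.97,-1.24,0,0,0],
    [0,-0.13,-0.97,-1.24,0,0,0],
    [0,-0.13,-0.97,-1.24,0,0,0],
    [0,-0.13,-0.97,-1.24,0,0,0],
    [0,-0.13,-0.97,-1.24,0,0,0],
    [0,-0.13,-0.97,-1.24,0,0,0],
    [0,-0.13,-0.97,-1.24,0,0,0]
  ]
}}

```text
clock: 62.55
position: [0.4428, -0.0503, 0.3585]
eef_rot: [-0.418, 2.145, 0.218]
ft_force: [-0.2, 1.0, 0.3]
gripper_width: 0.0002
grasp_force: 0.0
```

Request:
{"op": "step_arm", "data": {
  "motion": [
    [0,0,0,0,-0.053,0.026,-0.101],
    [0,0,0,0,-0.053,0.026,-0.101],
    [0,0,0,0,-0.053,0.026,-0.101],
    [0,0,0,0,-0.053,0.026,-0.101],
    [0,0,0,0,-0.053,0.026,-0.101],
    [0,0,0,0,-0.053,0.026,-0.101],
    [0,0,0,0,-0.053,0.026,-0.101],
    [0,0,0,0,-0.053,0.026,-0.101],
    [0,0,0,0,-0.053,0.026,-0.101],
    [0,0,0,0,-0.053,0.026,-0.101]
  ]
}}

```text
clock: 63.55
position: [0.4433, -0.05, 0.3582]
eef_rot: [-1.836, 1.822, 0.143]
ft_force: [0.2, -0.3, 0.5]
gripper_width: 0.0002
grasp_force: 0.0
```

Request:
{"op": "step_arm", "data": {
  "motion": [
    [0,0,0,0,-0.053,0.026,-0.101],
    [0,0,0,0,-0.053,0.026,-0.101],
    [0,0,0,0,-0.053,0.026,-0.101],
    [0,0,0,0,-0.053,0.026,-0.101],
    [0,0,0,0,-0.053,0.026,-0.101],
    [0,0,0,0,-0.053,0.026,-0.101],
    [0,0,0,0,-0.053,0.026,-0.101],
    [0,0,0,0,-0.053,0.026,-0.101],
    [0,0,0,0,-0.053,0.026,-0.101],
    [0,0,0,0,-0.053,0.026,-0.101]
  ]
}}

```text
clock: 64.55
position: [0.4434, -0.0498, 0.3582]
eef_rot: [3.031, -0.813, -0.001]
ft_force: [0.5, -0.0, -0.6]
gripper_width: -0.0002
grasp_force: 0.0
```

```bash
python3 - <<'E'
from h import *
s=manip.get_state(); p,R=pose(s); j=s["joint_positions"]; print(s["clock"],p.round(3),j.round(2),s["gripper_width"])
im,d=manip.get_image("scene"); im2,_=manip.get_image("top")
cv2.imwrite("pics/both2.png",np.hstack([cv2.resize(im[90:270,190:400,::-1],(420,360)),cv2.resize(im2[100:290,185:395,::-1],(380,344)).repeat(1,0)[:344] if 0 else cv2.resize(im2[100:290,185:395,::-1],(380,360))]))
DN=tool(np.radians(150),np.radians(89.9),1)
s1=np.array([*c2w(-.18,.26),.36]); s2=s1*[1,1,0]+[0,0,.19]
L=[(s1,DN),(s2,DN)]; N=[14,6]; a=(p,R)
for q,n in zip(L,N): j=track([q],j,n); a=rows(*a,*q,n)
E
```

```text
64.55 [ 0.443 -0.05   0.358] [-0.18  0.07  1.86 -0.    1.22  1.92] -0.00018800238283729593
[0.61 0.18 1.71 0.   1.25 2.7 ] err 0.0 maxstep 0.06 deg 0.0
14 x [-1.55, -2.18, -0.02, 0.0, -0.0, -0.0] |s| 2.67 deg 0.0 end [0.4082 0.3231 0.36  ] minz 0.358
[0.61 0.35 1.93 0.   0.86 2.7 ] err 0.0 maxstep 0.07 deg 0.0
6 x [0.0, -0.01, 2.83, 0.001, -0.0, -0.0] |s| 2.83 deg 0.06 end [0.4085 0.3235 0.1902] minz 0.19
```

View pics/both2.png

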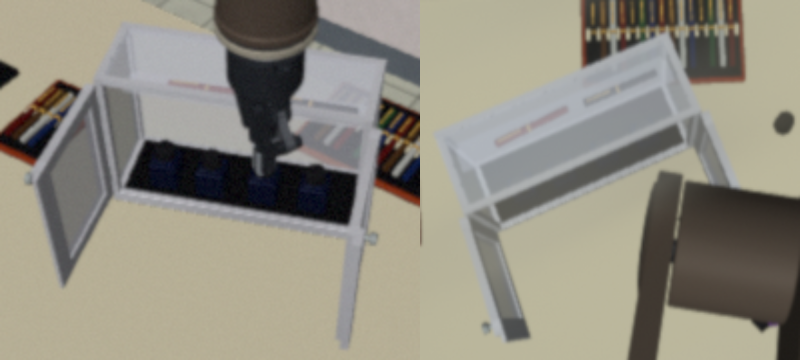

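All four bottles stand on the floor: left panel (165,165), (210,178), (263,190), (313,192). Next I shut the rebated leaf from outside with the closed fingers.

Request:
{"op": "step_arm", "data": {
  "motion": [
    [0,-1.55,-2.18,-0.02,0,0,0],
    [0,-1.55,-2.18,-0.02,0,0,0],
    [0,-1.55,-2.18,-0.02,0,0,0],
    [0,-1.55,-2.18,-0.02,0,0,0],
    [0,-1.55,-2.18,-0.02,0,0,0],
    [0,-1.55,-2.18,-0.02,0,0,0],
    [0,-1.55,-2.18,-0.02,0,0,0]
  ]
}}

```text
clock: 65.35
position: [0.4261, 0.1376, 0.3595]
eef_rot: [-3.03, 0.826, 0.004]
ft_force: [0.0, 0.0, -0.5]
gripper_width: -0.0001
grasp_force: 0.0
```

Request:
{"op": "step_arm", "data": {
  "motion": [
    [0,-1.55,-2.18,-0.02,0,0,0],
    [0,-1.55,-2.18,-0.02,0,0,0],
    [0,-1.55,-2.18,-0.02,0,0,0],
    [0,-1.55,-2.18,-0.02,0,0,0],
    [0,-1.55,-2.18,-0.02,0,0,0],
    [0,-1.55,-2.18,-0.02,0,0,0],
    [0,-1.55,-2.18,-0.02,0,0,0],
    [0,0,0,0,0,0,0]
  ]
}}

```text
clock: 66.15
position: [0.4094, 0.3254, 0.3605]
eef_rot: [-3.032, 0.822, 0.005]
ft_force: [0.6, 0.3, -0.1]
gripper_width: -0.0001
grasp_force: 0.0
```

```bash
cat > door.py <<'E'
import sys
from h import *
sg=int(sys.argv[1]); N=int(sys.argv[2]); rad=.118; off=.014+.017   # leaf thickness + rod half size
s=manip.get_state(); p,R=pose(s); print(s["clock"],p.round(4),w2c(p).round(4),s["ft_force"].round(1),s["joint_positions"].round(2))
def pt(th,o=off):
    u=np.array([-np.sin(th),-sg*np.cos(th)]); n=np.array([-np.cos(th),sg*np.sin(th)])
    return np.array([*c2w(*(np.array([-.065,sg*.19])+rad*u+o*n)),.19])
th=np.linspace(1.45,-.02,N); M=R.as_matrix()
P=[p*[1,1,0]+[0,0,.19]]+[pt(t) for t in th]
a=p
for k,q in enumerate(P):
    d=np.round(M.T@(q-a)*100,2); a=a+M@d/100; print(k, d.tolist())
E
python3 door.py 1 12
```

```text
66.15 [0.4094 0.3254 0.3605] [-0.1783  0.2617] [ 0.6  0.3 -0.1] [0.61 0.19 1.71 0.   1.25 2.71]
0 [0.06, -0.01, 17.05]
1 [3.9, 3.97, -0.01]
2 [1.22, 1.08, -0.01]
3 [1.35, 0.9, 0.0]
4 [1.46, 0.72, -0.0]
5 [1.55, 0.52, -0.01]
6 [1.6, 0.31, -0.0]
7 [1.63, 0.09, -0.01]
8 [1.62, -0.12, -0.0]
9 [1.59, -0.35, -0.01]
10 [1.54, -0.55, -0.01]
11 [1.44, -0.75, -0.0]
12 [1.34, -0.93, -0.01]
```

Request:
{"op": "step_arm", "data": {
  "motion": [
    [0,0,0,3.41,0,0,0],
    [0,0,0,3.41,0,0,0],
    [0,0,0,3.41,0,0,0],
    [0,0,0,3.41,0,0,0],
    [0,0,0,3.41,0,0,0],
    [0,1.3,1.32,0,0,0,0],
    [0,1.3,1.32,0,0,0,0],
    [0,1.3,1.32,0,0,0,0],
    [0,0,0,0,0,0,0]
  ]
}}

```text
clock: 67.05
position: [0.4234, 0.267, 0.1903]
eef_rot: [3.03, -0.827, -0.004]
ft_force: [-1.0, -0.1, 0.2]
gripper_width: 0.0
grasp_force: 0.0
```

Request:
{"op": "step_arm", "data": {
  "motion": [
    [0,1.22,1.08,0,0,0,0],
    [0,1.35,0.9,0,0,0,0],
    [0,1.46,0.72,0,0,0,0],
    [0,1.55,0.52,0,0,0,0],
    [0,1.6,0.31,0,0,0,0],
    [0,1.63,0.09,0,0,0,0],
    [0,1.62,-0.12,0,0,0,0],
    [0,0,0,0,0,0,0]
  ]
}}

```text
clock: 67.85
position: [0.498, 0.1858, 0.1904]
eef_rot: [3.032, -0.823, 0.0]
ft_force: [0.7, -0.2, -0.3]
gripper_width: 0.0
grasp_force: 0.0
```

```bash
python3 - <<'E'
from h import *
s=manip.get_state(); p,R=pose(s); M=R.as_matrix(); print(s["clock"],p.round(4),w2c(p).round(4),s["ft_force"].round(1))
rad=.118
for off in(.025,.031):
  for t in(.6,.4,.2,.1,.0):
    u=np.array([-np.sin(t),-np.cos(t)]); n=np.array([-np.cos(t),np.sin(t)]); q=np.array([*c2w(*(np.array([-.065,.19])+rad*u+off*n)),.19]); print(off,t,(M.T@(q-p)*100).round(2))
im,d=manip.get_image("top"); P=cloud(manip.camera_info("top"),d)[100:290,185:385].reshape(-1,3); P=P[(P[:,2]>.215)&(P[:,2]<.239)]; L=np.array([w2c(q) for q in P]); k=(L[:,0]<-.085)&(L[:,1]>0)&(L[:,1]<.19)
q=L[k]; print(len(q)); h=np.array([-.065,.19]); v=q-h; r=np.hypot(*v.T); sel=(r>.1)&(r<.2); print("theta pts",np.percentile(np.arctan2(-v[sel,0],-v[sel,1]),[10,50,90]).round(2),r.max().round(3))
E
```

```text
67.85 [0.498  0.1858 0.1904] [-0.1487  0.099 ] [ 0.7 -0.2 -0.3]
0.025 0.6 [-0.83 -0.19  0.04]
0.025 0.4 [ 1.53 -0.68  0.04]
0.025 0.2 [ 3.74 -1.64  0.04]
0.025 0.1 [ 4.76 -2.27  0.04]
0.025 0.0 [ 5.72 -3.01  0.04]
0.031 0.6 [-1.4  -0.    0.04]
0.031 0.4 [ 1.01 -0.39  0.04]
0.031 0.2 [ 3.29 -1.24  0.04]
0.031 0.1 [ 4.35 -1.84  0.04]
0.031 0.0 [ 5.35 -2.53  0.04]
38
theta pts [0.47 0.49 0.53] 0.189
```

Request:
{"op": "step_arm", "data": {
  "motion": [
    [0,1.1,-0.41,0,0,0,0],
    [0,1.1,-0.41,0,0,0,0],
    [0,1.1,-0.41,0,0,0,0],
    [0,0.53,-0.3,0,0,0,0],
    [0,0.53,-0.3,0,0,0,0],
    [0,0.4,-0.28,0,0,0,0],
    [0,0.3,-0.2,0,0,0,0],
    [0,0,0,0,0,0,0]
  ]
}}

```text
clock: 68.7
position: [0.5512, 0.1809, 0.1903]
eef_rot: [3.032, -0.82, -0.002]
ft_force: [-0.6, 1.1, 2.1]
gripper_width: 0.0001
grasp_force: 0.8
```

```bash
python3 - <<'E'
from h import *
s=manip.get_state(); p,R=pose(s); M=R.as_matrix(); print(s["clock"],p.round(4),w2c(p).round(4),s["ft_force"].round(1)); print("1mm +xc in tool cm:",(M.T@np.array([*RC[:,0],0])*.1).round(3))
E
```

```text
68.7 [0.5512 0.1809 0.1903] [-0.1012  0.0745] [-0.6  1.1  2.1]
1mm +xc in tool cm: [ 0.061 -0.079 -0.   ]
```

Request:
{"op": "step_arm", "data": {
  "motion": [
    [0,0.061,-0.079,0,0,0,0],
    [0,0.061,-0.079,0,0,0,0],
    [0,0.061,-0.079,0,0,0,0],
    [0,0.061,-0.079,0,0,0,0],
    [0,0,0,0,0,0,0]
  ]
}}

```text
clock: 69.2
position: [0.5521, 0.1815, 0.1899]
eef_rot: [3.029, -0.819, -0.008]
ft_force: [-14.8, -6.3, 9.7]
gripper_width: 0.0001
grasp_force: 7.4
```

Request:
{"op": "step_arm", "data": {
  "motion": [
    [0,0.061,-0.079,0,0,0,0],
    [0,0.061,-0.079,0,0,0,0],
    [0,0,0,0,0,0,0]
  ]
}}

```text
clock: 69.5
position: [0.5523, 0.1816, 0.1898]
eef_rot: [3.027, -0.818, -0.012]
ft_force: [-26.3, -11.2, 16.0]
gripper_width: 0.0
grasp_force: 11.3
```

Request:
{"op": "step_arm", "data": {
  "motion": [
    [0,0.061,-0.079,0,0,0,0],
    [0,0.061,-0.079,0,0,0,0],
    [0,0,0,0,0,0,0]
  ]
}}

```text
clock: 69.8
position: [0.5523, 0.1816, 0.1896]
eef_rot: [3.026, -0.817, -0.017]
ft_force: [-38.4, -16.9, 24.3]
gripper_width: -0.0003
grasp_force: 15.0
```

Request:
{"op": "step_arm", "data": {
  "motion": [
    [0,-0.6,0.79,0,0,0,0],
    [0,-1.2,1.6,0,0,0,0],
    [0,-1.2,1.6,0,0,0,0],
    [0,0,0,-3.4,0,0,0],
    [0,0,0,-3.4,0,0,0],
    [0,0,0,-3.4,0,0,0],
    [0,0,0,-3.4,0,0,0],
    [0,0,0,-3.4,0,0,0]
  ]
}}

```text
clock: 70.6
position: [0.5124, 0.1645, 0.3619]
eef_rot: [3.032, -0.82, -0.001]
ft_force: [0.5, 0.1, -0.6]
gripper_width: -0.0001
grasp_force: 0.0
```

```bash
cat > ang.py <<'E'
from h import *
def theta(sg):
    im,d=manip.get_image("top"); P=cloud(manip.camera_info("top"),d)[100:290,185:385].reshape(-1,3); P=P[(P[:,2]>.215)&(P[:,2]<.24)]; L=np.array([w2c(q) for q in P]); h=np.array([-.065,sg*.19])
    v=(L-h)*[1,sg]; r=np.hypot(*v.T); t=np.arctan2(-v[:,0],-v[:,1]); k=(r>.05)&(r<.2)&(t<1.8)&(t>0.02)&(v[:,0]<-.004)
    for a,b in((.05,.09),(.09,.13),(.13,.17),(.17,.2)):
        q=k&(r>=a)&(r<b); print(sg,a,q.sum(),"out from hinge plane",np.percentile(-v[q,0],[5,50,95]).round(3) if q.any() else '')
E
python3 - <<'E'
from ang import *
s=manip.get_state(); p,R=pose(s); print(s["clock"],p.round(4),s["joint_positions"].round(2))
theta(1)
DN=tool(np.radians(150),np.radians(89.9),1)
s1=np.array([*c2w(-.18,-.265),.36]); track([(s1,DN)],s["joint_positions"],16); rows(p,R,s1,DN,16)
E
```

```text
70.6 [0.5124 0.1645 0.3619] [ 0.25  0.21  1.67 -0.    1.26  2.35]
1 0.05 0 out from hinge plane 
1 0.09 0 out from hinge plane 
1 0.13 0 out from hinge plane 
1 0.17 8 out from hinge plane [0.004 0.007 0.012]
[-0.31  0.35  1.48  0.    1.31  1.78] err 0.0 maxstep 0.04 deg 0.0
16 x [1.54, 1.47, 0.01, 0.0, -0.0, -0.0] |s| 2.13 deg 0.0 end [ 0.6066 -0.1628  0.3604] minz 0.36
```

Request:
{"op": "step_arm", "data": {
  "motion": [
    [0,1.54,1.47,0,0,0,0],
    [0,1.54,1.47,0,0,0,0],
    [0,1.54,1.47,0,0,0,0],
    [0,1.54,1.47,0,0,0,0],
    [0,1.54,1.47,0,0,0,0],
    [0,1.54,1.47,0,0,0,0],
    [0,1.54,1.47,0,0,0,0],
    [0,1.54,1.47,0,0,0,0]
  ]
}}

```text
clock: 71.45
position: [0.5599, 0.0001, 0.3602]
eef_rot: [3.032, -0.82, -0.001]
ft_force: [0.1, -0.2, -0.0]
gripper_width: -0.0002
grasp_force: 0.0
```

Request:
{"op": "step_arm", "data": {
  "motion": [
    [0,1.54,1.47,0,0,0,0],
    [0,1.54,1.47,0,0,0,0],
    [0,1.54,1.47,0,0,0,0],
    [0,1.54,1.47,0,0,0,0],
    [0,1.54,1.47,0,0,0,0],
    [0,1.54,1.47,0,0,0,0],
    [0,1.54,1.47,0,0,0,0],
    [0,1.54,1.47,0,0,0,0],
    [0,0,0,0,0,0,0]
  ]
}}

```text
clock: 72.35
position: [0.6075, -0.1654, 0.36]
eef_rot: [3.031, -0.822, -0.001]
ft_force: [0.2, 0.7, -0.3]
gripper_width: 0.0
grasp_force: 0.0
```

```bash
python3 door.py -1 12; python3 - <<'E'
from ang import *
theta(1); theta(-1)
im,d=manip.get_image("scene"); im2,_=manip.get_image("top")
cv2.imwrite("pics/both3.png",np.hstack([cv2.resize(im[90:270,190:400,::-1],(420,360)),cv2.resize(im2[100:290,185:395,::-1],(380,360))]))
E
```

```text
72.35 [ 0.6075 -0.1654  0.36  ] [-0.1794 -0.2676] [ 0.2  0.7 -0.3] [-0.31  0.35  1.48 -0.    1.31  1.79]
0 [0.01, -0.03, 17.0]
1 [-5.24, -3.2, -0.0]
2 [-1.36, -0.9, -0.0]
3 [-1.22, -1.08, -0.0]
4 [-1.07, -1.22, -0.0]
5 [-0.9, -1.36, -0.01]
6 [-0.71, -1.47, 0.0]
7 [-0.51, -1.55, -0.0]
8 [-0.29, -1.6, -0.0]
9 [-0.08, -1.63, -0.01]
10 [0.13, -1.62, 0.0]
11 [0.35, -1.59, -0.0]
12 [0.57, -1.53, -0.0]
1 0.05 62 out from hinge plane [0.005 0.01  0.012]
1 0.09 62 out from hinge plane [0.004 0.01  0.012]
1 0.13 59 out from hinge plane [0.005 0.009 0.012]
1 0.17 19 out from hinge plane [0.004 0.007 0.012]
-1 0.05 77 out from hinge plane [0.052 0.07  0.087]
-1 0.09 72 out from hinge plane [0.092 0.107 0.125]
-1 0.13 0 out from hinge plane 
-1 0.17 3 out from hinge plane [0.004 0.004 0.004]
```

View pics/both3.png

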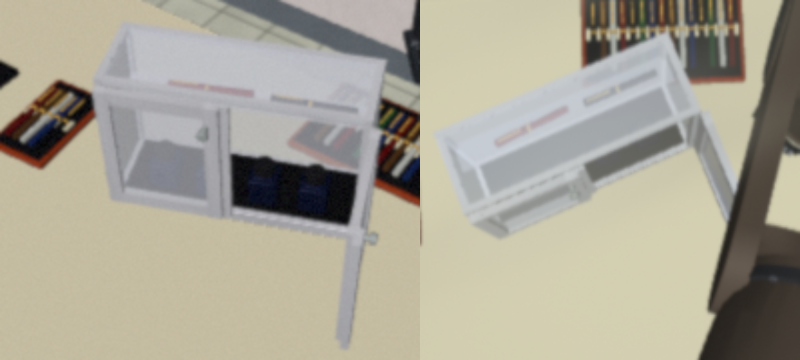

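The rebated leaf is flush and shut: left panel, from (107,145) to (220,165). Next the flanged leaf.

Request:
{"op": "step_arm", "data": {
  "motion": [
    [0,0,0,3.4,0,0,0],
    [0,0,0,3.4,0,0,0],
    [0,0,0,3.4,0,0,0],
    [0,0,0,3.4,0,0,0],
    [0,0,0,3.4,0,0,0],
    [0,-1.31,-0.8,0,0,0,0],
    [0,-1.31,-0.8,0,0,0,0],
    [0,-1.31,-0.8,0,0,0,0],
    [0,-1.31,-0.8,0,0,0,0],
    [0,0,0,0,0,0,0]
  ]
}}

```text
clock: 73.55
position: [0.5769, -0.1067, 0.1919]
eef_rot: [3.033, -0.818, 0.0]
ft_force: [-0.7, 0.1, 0.9]
gripper_width: 0.0002
grasp_force: 0.0
```

Request:
{"op": "step_arm", "data": {
  "motion": [
    [0,-1.36,-0.9,0,0,0,0],
    [0,-1.22,-1.08,0,0,0,0],
    [0,-1.07,-1.22,0,0,0,0],
    [0,-0.9,-1.36,0,0,0,0],
    [0,-0.71,-1.47,0,0,0,0],
    [0,-0.51,-1.55,0,0,0,0],
    [0,-0.29,-1.6,0,0,0,0],
    [0,-0.08,-1.63,0,0,0,0],
    [0,0,0,0,0,0,0]
  ]
}}

```text
clock: 74.45
position: [0.5799, 0.0176, 0.19]
eef_rot: [3.033, -0.818, -0.002]
ft_force: [-0.0, -0.6, 0.0]
gripper_width: 0.0001
grasp_force: 0.0
```

Request:
{"op": "step_arm", "data": {
  "motion": [
    [0,0.07,-0.81,0,0,0,0],
    [0,0.07,-0.81,0,0,0,0],
    [0,0.17,-0.79,0,0,0,0],
    [0,0.17,-0.79,0,0,0,0],
    [0,0.2,-0.5,0,0,0,0],
    [0,0,0,0,0,0,0]
  ]
}}

```text
clock: 75.05
position: [0.6041, 0.0445, 0.1902]
eef_rot: [3.032, -0.82, -0.001]
ft_force: [1.2, -0.3, 0.8]
gripper_width: -0.0001
grasp_force: 0.0
```

```bash
python3 - <<'E'
from h import *
s=manip.get_state(); p,R=pose(s); M=R.as_matrix(); print(s["clock"],p.round(4),w2c(p).round(4),s["ft_force"].round(1)); print("1mm +xc in tool cm:",(M.T@np.array([*RC[:,0],0])*.1).round(3))
E
```

```text
75.05 [0.6041 0.0445 0.1902] [-0.1035 -0.0718] [ 1.2 -0.3  0.8]
1mm +xc in tool cm: [ 0.061 -0.079 -0.   ]
```

Request:
{"op": "step_arm", "data": {
  "motion": [
    [0,0.061,-0.079,0,0,0,0],
    [0,0.061,-0.079,0,0,0,0],
    [0,0.061,-0.079,0,0,0,0],
    [0,0.061,-0.079,0,0,0,0],
    [0,0,0,0,0,0,0]
  ]
}}

```text
clock: 75.55
position: [0.6069, 0.0455, 0.1902]
eef_rot: [3.032, -0.82, -0.003]
ft_force: [-3.0, -2.0, 1.5]
gripper_width: 0.0002
grasp_force: 1.6
```

Request:
{"op": "step_arm", "data": {
  "motion": [
    [0,0.061,-0.079,0,0,0,0],
    [0,0.061,-0.079,0,0,0,0],
    [0,0,0,0,0,0,0]
  ]
}}

```text
clock: 75.85
position: [0.6074, 0.0458, 0.19]
eef_rot: [3.03, -0.819, -0.006]
ft_force: [-11.3, -6.3, 4.7]
gripper_width: 0.0002
grasp_force: 5.5
```

Request:
{"op": "step_arm", "data": {
  "motion": [
    [0,0.061,-0.079,0,0,0,0],
    [0,0.061,-0.079,0,0,0,0],
    [0,0,0,0,0,0,0]
  ]
}}

```text
clock: 76.15
position: [0.6076, 0.0459, 0.1898]
eef_rot: [3.029, -0.819, -0.011]
ft_force: [-22.0, -12.4, 11.9]
gripper_width: -0.0
grasp_force: 9.4
```

Both leaves are against their stops. I push a little more, then back off, rise clear and check.

Request:
{"op": "step_arm", "data": {
  "motion": [
    [0,0.061,-0.079,0,0,0,0],
    [0,0.061,-0.079,0,0,0,0],
    [0,0,0,0,0,0,0],
    [0,-0.8,1.0,0,0,0,0],
    [0,-1.2,1.6,0,0,0,0],
    [0,-1.2,1.6,0,0,0,0],
    [0,0,0,-3.5,0,0,0],
    [0,0,0,-3.5,0,0,0],
    [0,0,0,-3.5,0,0,0],
    [0,0,0,-3.5,0,0,0]
  ]
}}

```text
clock: 77.15
position: [0.5641, 0.0278, 0.332]
eef_rot: [3.032, -0.82, -0.0]
ft_force: [0.5, 0.6, 0.5]
gripper_width: 0.0002
grasp_force: 0.0
```

Request:
{"op": "step_arm", "data": {
  "motion": [
    [0,1.54,1.47,-0.5,0,0,0],
    [0,1.54,1.47,-0.5,0,0,0],
    [0,1.54,1.47,-0.5,0,0,0],
    [0,1.54,1.47,-0.5,0,0,0],
    [0,1.54,1.47,-0.5,0,0,0],
    [0,1.54,1.47,-0.5,0,0,0],
    [0,1.54,1.47,-0.5,0,0,0],
    [0,1.54,1.47,-0.5,0,0,0],
    [0,0,0,0,0,0,0]
  ]
}}

```text
clock: 78.05
position: [0.6122, -0.1382, 0.3709]
eef_rot: [3.031, -0.823, 0.001]
ft_force: [1.2, 0.3, 0.5]
gripper_width: -0.0002
grasp_force: 0.0
```

```bash
python3 - <<'E'
from ang import *
s=manip.get_state(); print(s["clock"],s["position"].round(3))
theta(1); theta(-1)
im,d=manip.get_image("scene"); im2,_=manip.get_image("top")
cv2.imwrite("pics/both4.png",np.hstack([cv2.resize(im[90:270,190:400,::-1],(420,360)),cv2.resize(im2[100:290,185:485,::-1],(380,360))]))
E
```

```text
78.05 [ 0.612 -0.138  0.371]
1 0.05 62 out from hinge plane [0.005 0.01  0.012]
1 0.09 58 out from hinge plane [0.005 0.009 0.012]
1 0.13 62 out from hinge plane [0.005 0.01  0.013]
1 0.17 55 out from hinge plane [0.005 0.012 0.018]
-1 0.05 55 out from hinge plane [0.005 0.009 0.012]
-1 0.09 57 out from hinge plane [0.005 0.009 0.012]
-1 0.13 60 out from hinge plane [0.004 0.009 0.012]
-1 0.17 67 out from hinge plane [0.005 0.012 0.018]
```

View pics/both4.png

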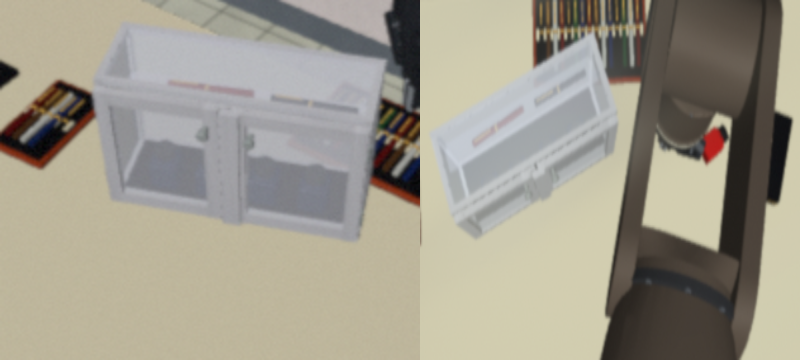

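Both leaves are flush, with the strip lapping over at (230,165), and the bottles stand inside. I hand the job in.

```bash
python3 -c "
from rig import manip
print(manip.hand_in())"
```

```text
the job is handed in; nothing more can be done
None
```

I stood all four ink bottles upright in the cabinet, shut the rebated leaf and then the flanged leaf over it, and handed the job in at about 78 s; camera checks showed both leaves flush and nothing else disturbed.

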